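# Clear the rejects through the flap and set up the magnifier

### The job

Gather all the rejected brackets, on the light plate and beside it, in the scoop, then tip them out of it into the reject box, pushing the sprung flap open with the scoop's nose and holding it open that way while they slide in. Lay the empty scoop flat in its tool tray again, with the flap sprung shut behind it, and swing the magnifier over the middle of the light plate with its lens level, ready for the next lot. Leave the gauge set, the bottle and the swab jar where they are.

Things in the scene. Friction and masses are not known exactly. Their poses are not given: they have to be found in the camera images.
- reject_box: fixed grey sheet-metal box, 180 (x) x 164 (y) mm, clear front window. Origin: centre of its underside; its low front faces its own -x, about to the robot's right (world -y). The top slopes: 116 mm high in front, 164 mm at the back. A mouth in the top, x -52 to +55, y -62 to +62 mm, is shut by the flap; round it a collar: cheeks 14 mm high at the sides, a leaning lip 31 mm high in front. Walls 4 mm
- mouth (a point): middle of the reject box's mouth, in the plane of the sloping top, 140 mm above the bench; axes as the box's
- flap (a joint): the box's flap: steel plate 105 mm long, hinged on the high (+x) edge of the mouth, 152 mm above the bench. 0 rad is shut, lying in the sloping top; its free near edge goes down into the box as the value grows to 1.25. A spring shuts it: 0.05 N m starts it, 0.15 N m holds it at 1 rad (1 to 2 N at the free edge). The weight of brackets does not open it
- tool_tray: shallow dark plastic tray, fixed, 142 x 242 x 17 mm, its long side along its own y, which points about to the robot (world -x); origin at the centre of its underside; its inner floor is 126 x 226 mm, 2 mm above the bench; rim 16 mm high
- scoop: aluminium scoop, black handle, 0.16 kg. Origin: underside, below the pan; x points to the handle, z up. Floor 3 mm thick, flat from x -45 to 55 mm, then rising 11 degrees to the lip of the open nose at x -83, z 10 mm; 96 mm wide, 90 inside; walls 40 mm high at the back (x 58), 20 at the nose. Handle: flat-sided bar 18 wide, 22 high, x 73 to 161. Lies in the tray, nose to the robot
- scoop_grip (a point): grip point in the middle of the scoop's handle, 34 mm above the scoop's underside and 100 mm behind its origin; axes as the scoop's
- bracket0_c (a point): a rejected bracket: steel U bracket, 40 (x) x 20 (y) x 16 (z) mm, sheet 2.5 mm thick, base plate below and an upright flange at each x end; take it over the two flanges, 40 mm apart. Point: its centre, 8 mm above its underside. 26 g. Three to five of the five brackets are there in a run
- bracket1_c (a point): another such bracket
- bracket2_c (a point): another such bracket
- bracket3_c (a point): another such bracket
- bracket4_c (a point): another such bracket; this one lies on the bench beside the light plate, the others on the plate
- light_plate: inspection light plate, fixed, 150 x 150 x 8 mm, white top in a grey frame; origin at the centre of its underside, on the bench
- post (a point): the magnifier's post axis at the height of its arm, 211 mm above the bench; below it a disc base of 104 mm diameter; fixed. At swivel 0 the arm points along -x of this point's axes
- magnifier_arm (a joint): swivel of the magnifier's arm about the upright post, rad; grows counter-clockwise seen from above, from -1.5 to 0.9; stays where it is left (0.12 N m friction). The lens centre is 256 mm from the post axis
- magnifier_lens (a joint): tilt of the lens in its fork about a level axis through the lens centre, square to the arm, rad; 0 is level, positive has the outer (knob) side down, from -0.5 to 1.2; stays where it is left (0.09 N m friction)
- lens (a point): centre of the lens, a white ring of 116 mm diameter in a fork at the end of the arm, always 211 mm above the bench; z is the lens axis
- lens_knob (a point): centre of the black ball knob (20 mm diameter) on a short stalk on the outer rim of the lens ring, 82 mm from the lens centre, straight out from the post in the lens plane; take it here to swivel and tilt
- gauge_set: step gauges in a beech cradle, 45 x 110 x 38 mm, loose; a bystander; origin under its centre
- alcohol_bottle: white dispenser bottle, 60 x 60 x 138 mm, loose; a bystander; origin under its centre
- swab_jar: clear jar of swabs, 53 mm across, 81 mm high, loose; a bystander; origin under its centre

How it is judged:
By the outcome, as a careful person would: the job done as asked, in the order asked, and still so for the second after the job is handed in, with the robot touching nothing.
Of bracket0, bracket1, bracket2, bracket3, bracket4 only 3 to 5 are there at a start; the rules pass over those that are not, and their reading is None.
At some moment in a run one of bracket0, bracket1, bracket2, bracket3, bracket4 may be knocked a few centimetres aside while the robot is not near it.
It also fails if it takes over 210 s, if anything falls off the work surface, if the arm or the gripper's body presses on something with over 40 N, if the wrist force passes 120 N, or if a joint passes its speed limit or range.

### The arm

A 6-joint arm with a two-finger parallel gripper is mounted at the origin on the work surface; the furniture and walls round the work are solid. World frame = base frame: x ahead of the robot, y to its left, z up, the work surface at z = 0. Lengths are in mm, angles in rad, forces in N, time in s.
With the tool pointing down it reaches from about 275 to 1000 mm from the base axis. Payload 8.4 kg.
Tool frame: the origin (TCP) lies midway between the tips of the shut fingers; the grasp point (between the pads) lies behind it (r.pinch_z is the z of the grasp point in the tool frame, in mm); z points along the fingers, y is the direction in which the jaws open and shut (so a half turn about z gives the same grasp; the last joint's range is limited). The gripper opens to 85 mm and grips with 20 to 120 N. Pads are 22 mm wide; open, the fingers measure 114 mm over their backs; the gripper's body (76 mm by 85 mm) begins 54 mm behind the grasp point. The pads swing forward as they close: fully open they stand 13 mm farther back than shut.
Start: joints at [1.111, 0.353, 1.633, -0, 1.155, -0.002], TCP at [276.234, 560.645, 231.281] pointing down, gripper open.
Joint ranges: [-2.63, 2.63], [-0.92, 2.1], [0.06, 2.66], [-1.3, 4.44], [0, 2.69], [-3.02, 3.02]. Speed limits (rad/s): [2.22, 2.22, 2.79, 3.14, 3.14, 3.14].

### API

Orientations are given as [roll, pitch, yaw] about the fixed x, y, z axes, in that order (R = Rz(yaw) Ry(pitch) Rx(roll)).
In Python, from rig import r, optics, ticket gives the robot as it stands.
- The arm moves only by the shell command python3 -m jog 'ROWS' [FORCE]. ROWS is text: rows parted by semicolons, each of 7 numbers parted by spaces: the closure in counts, from 0 (fully open) to 255 (shut), then the shift along the tool's x, y, z in mm, then the turn, a rotation vector about the tool's x, y, z in degrees. A call has 1 to 5 rows; each row shifts and turns the pose as measured when the row begins, along the tool's axes as they then stand; what a row does not reach is not made up. A row lasts 1/12 s, in which the tool goes at most 41.7 mm and 7.16 degrees, less where a joint would pass 70% of its speed; a pose out of reach is approached as far as the arm can. A call with a gripper value outside its range is refused whole. The fingers move at their own pace and stop on an object; FORCE is the grip in N (left out, the last holds). Time passes only in rows, so rows that do not move let the fingers close. It gives the time, the measured TCP pose, the force and the opening at its end, in the units of the state.
- r.sense(): the state, without advancing time (a new reading comes with each control period).
- optics.grab_frame(name): name is "side" or "top"; returns the picture (480x640x3 uint8, red, green, blue); there is no depth.
- optics.camera_info(name): a dict with "fx", "fy", "cx", "cy" (pixels), "world_from_camera" (4x4, takes a point from camera to world coordinates). Camera axes: x right, y down, z forward; pixel columns grow to the right and rows downward; lengths in mm; the calibration is good to about 2 mm. A picture is of the moment at which its call begins. camera_info takes no time and is no camera call.
- ticket.sign_off(): hands the job in, once; it reports no verdict.
The state is a dict: "clock": time; "qpos": joint angles; "qvel": joint speeds; "joint_efforts": joint torques, N m; "eef_pos": TCP position; "tcp_rot": TCP orientation; "contact_force": force on the tool from outside, world axes, zero at the start; "wrist_torque": the same for the moment, N m; "opening": opening from 0.0 (shut) to 1.0 (fully open).
Only numpy, scipy, OpenCV 4.12 (cv2) and the standard library are available. Lean on these libraries where they do the work, as an engineer would, in place of code of your own. Each camera call takes 0.05 s, during which the arm holds its last target.

## Working session

There is one attempt and no reset: what is moved stays moved. The work goes in short steps, Python scripts to look and compute and a shell command to move; the robot and the scene stay as the last step left them, time stands still between calls to the robot, and variables do not carry over. Pictures are saved under pics/ and viewed, and the job is handed in when it is done.

```bash
ls -la; mkdir -p pics; python3 - <<'E'
from rig import r,optics,ticket
import cv2,json
s=r.sense();print(s);print(r.pinch_z)
for n in("side","top"):
    f=optics.grab_frame(n);cv2.imwrite(f"pics/{n}0.png",f[:,:,::-1]);c=optics.camera_info(n);print(n,c)
E
```

```text
total 12
drwxr-xr-x  3 agent agent 4096 Dec  6 14:09 .
drwxr-xr-x 23 root  root  4096 Dec  6 14:09 ..
drwxr-xr-x  2 agent agent 4096 Dec  6 14:09 pics
{'clock': 0.0, 'qpos': array([ 1.11058703e+00,  3.53639829e-01,  1.63413994e+00,  9.74232714e-06,
        1.15520712e+00, -2.38540973e-03]), 'qvel': array([ 0.00144755,  0.00016105,  0.00035277,  0.00068273, -0.00089057,
        0.00144407]), 'joint_efforts': array([ 3.74113326e-03, -6.05223584e+01, -3.42071486e+01,  2.61128998e-04,
        9.12789517e-03,  9.52073833e-06]), 'eef_pos': array([276.02341853, 560.20921464, 230.56439896]), 'tcp_rot': array([-3.14019845e+00, -1.22333299e-05,  2.68376482e+00]), 'contact_force': array([ 0.30363531,  0.20780976, -0.02754882]), 'wrist_torque': array([ 0.03037306, -0.01374286, -0.00656672]), 'opening': 0.9980718535527048}
-18.700000000000003
side {'fx': 460.37956234258905, 'fy': 460.37956234258905, 'cx': 315.53983487560305, 'cy': 239.00627417089927, 'world_from_camera': array([[ 8.21263911e-01, -3.13787951e-01,  4.76510976e-01,
        -2.01880434e+00],
       [-5.70483841e-01, -4.64197301e-01,  6.77546347e-01,
        -8.11554862e+02],
       [ 8.58922902e-03, -8.28286175e-01, -5.60239446e-01,
         7.69674531e+02],
       [ 0.00000000e+00,  0.00000000e+00,  0.00000000e+00,
         1.00000000e+00]])}
top {'fx': 559.588784765694, 'fy': 559.588784765694, 'cx': 317.82609388148916, 'cy': 232.2732680280564, 'world_from_camera': array([[ 2.59198577e-02, -9.90560640e-01,  1.34602299e-01,
         3.05064640e+02],
       [-9.97893781e-01, -3.36479326e-02, -5.54600697e-02,
         5.50168712e+01],
       [ 5.94656512e-02, -1.32881280e-01, -9.89346452e-01,
         1.55020705e+03],
       [ 0.00000000e+00,  0.00000000e+00,  0.00000000e+00,
         1.00000000e+00]])}
```

View pics/side0.png

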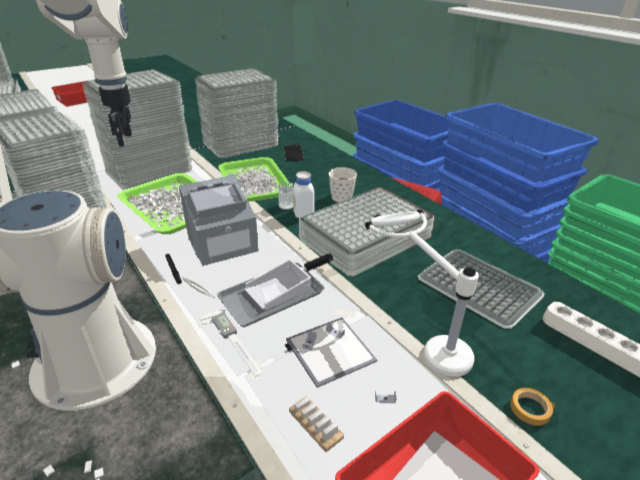

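View pics/top0.png

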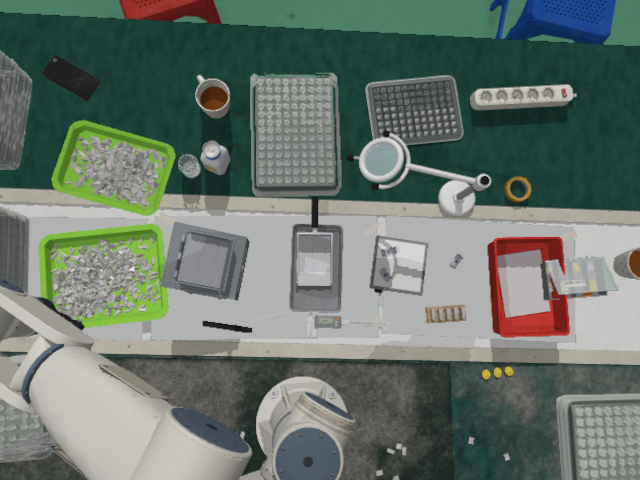

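```bash
cat > h.py <<'E'
from rig import r,optics,ticket
import cv2,numpy as np
from scipy.spatial.transform import Rotation as R
def cam(n):
    c=optics.camera_info(n);K=np.array([[c['fx'],0,c['cx']],[0,c['fy'],c['cy']],[0,0,1]]);return K,np.array(c['world_from_camera'])
def ray(n,uv):
    K,T=cam(n);d=T[:3,:3]@np.linalg.inv(K)@np.array([uv[0],uv[1],1.]);return T[:3,3],d/np.linalg.norm(d)
def plane(n,uv,z):
    o,d=ray(n,uv);return o+d*(z-o[2])/d[2]
def proj(n,p):
    K,T=cam(n);q=np.linalg.inv(T)@np.append(p,1);q=K@q[:3];return q[:2]/q[2]
def tri(us,ut):
    A=[];b=[]
    M=np.zeros((3,3));v=np.zeros(3);L=[]
    for n,u in(("side",us),("top",ut)):
        o,d=ray(n,u);P=np.eye(3)-np.outer(d,d);M+=P;v+=P@o;L.append((o,d))
    x=np.linalg.solve(M,v);g=[np.linalg.norm((np.eye(3)-np.outer(d,d))@(x-o)) for o,d in L];return x,max(g)
def grab(n,name=None):
    f=optics.grab_frame(n)[:,:,::-1].copy()
    if name: cv2.imwrite(f"pics/{name}.png",f)
    return f
def zoom(f,u0,v0,w,h,k,name):
    c=cv2.resize(f[v0:v0+h,u0:u0+w],None,fx=k,fy=k,interpolation=cv2.INTER_CUBIC)
    for i in range(0,w,10):
        cv2.line(c,(i*k,0),(i*k,6 if i%50 else 15),(0,0,255),1)
        if (u0+i)%20==0: cv2.putText(c,str(u0+i),(i*k,26),0,.4,(0,0,255))
    for i in range(0,h,10):
        cv2.line(c,(0,i*k),(6,i*k),(0,0,255),1)
        if (v0+i)%20==0:cv2.putText(c,str(v0+i),(8,i*k+4),0,.4,(0,0,255))
    cv2.imwrite(f"pics/{name}.png",c)
def st():
    s=r.sense();print("t%.2f"%s['clock'],"tcp",s['eef_pos'].round(1),"rot",s['tcp_rot'].round(3),"F",s['contact_force'].round(1),"op %.3f"%s['opening'],"q",s['qpos'].round(2));return s
E
python3 - <<'E'
from h import *
f=cv2.imread('pics/top0.png');zoom(f,360,220,120,110,6,'zt1');zoom(f,280,190,80,130,4,'zt2');zoom(f,150,210,110,100,6,'zt3')
zoom(f,340,120,160,100,5,'zt4')
f=cv2.imread('pics/side0.png');zoom(f,270,310,140,100,5,'zs1');zoom(f,210,240,130,90,6,'zs2');zoom(f,170,160,100,110,5,'zs3')
E
```

```text
(no output)
```

View pics/zt1.png

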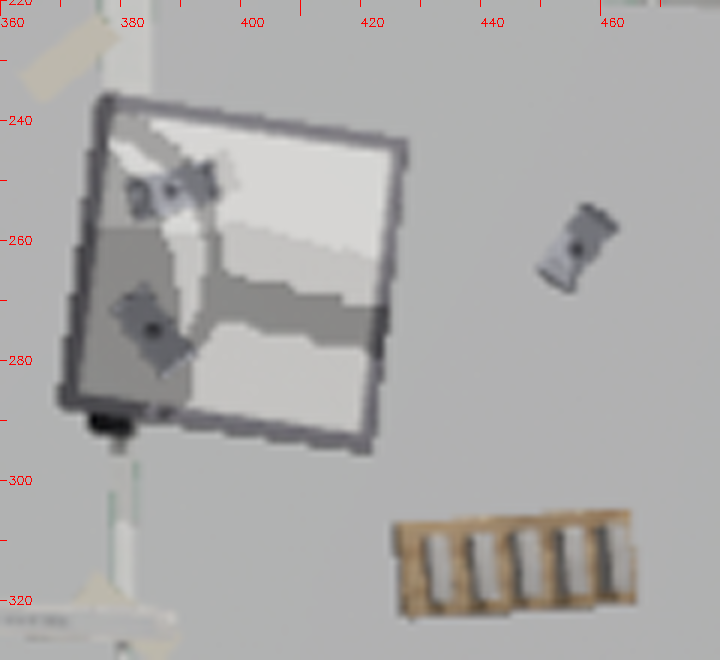

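View pics/zs1.png

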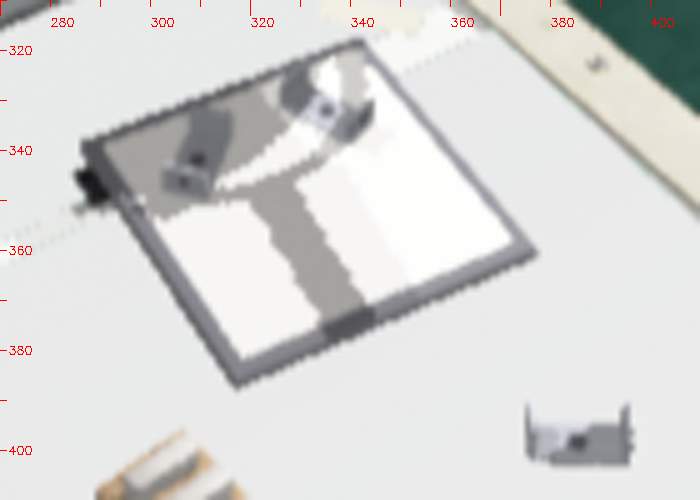

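View pics/zt2.png

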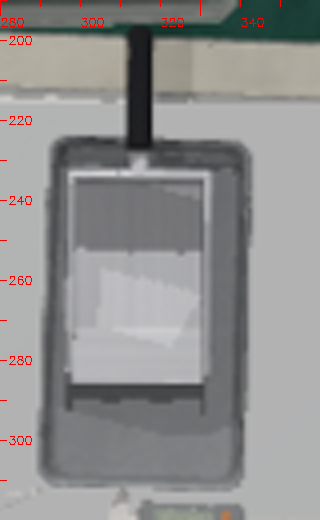

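View pics/zs2.png

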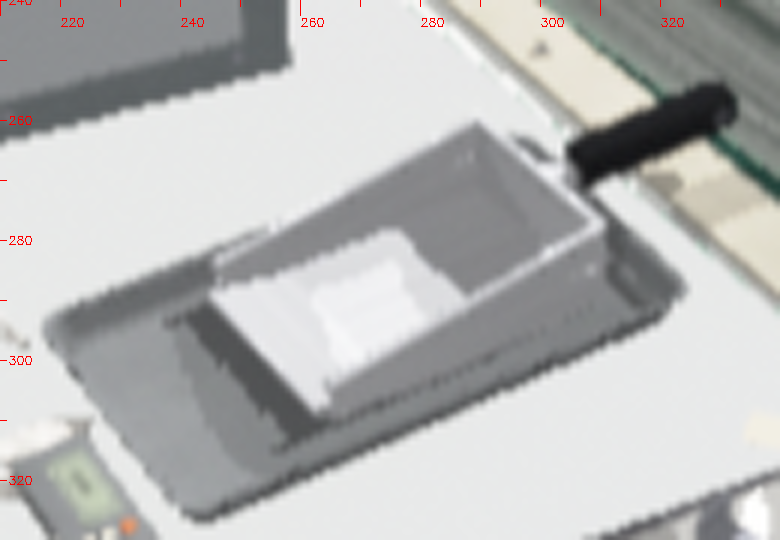

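View pics/zt3.png

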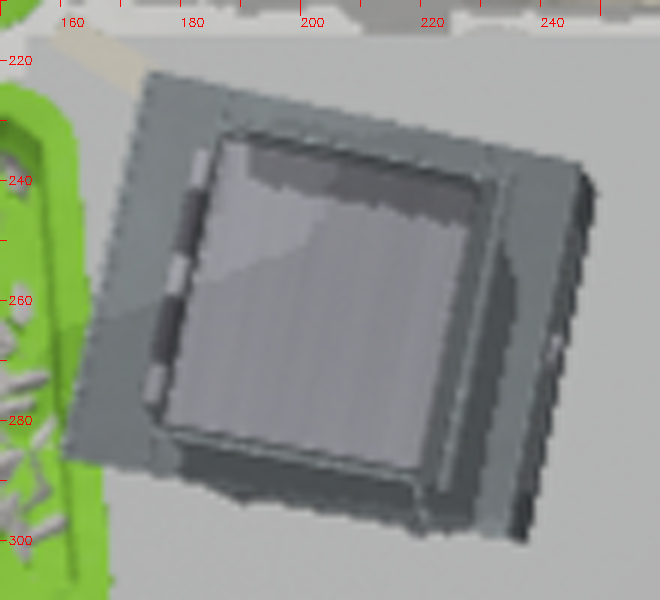

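View pics/zs3.png

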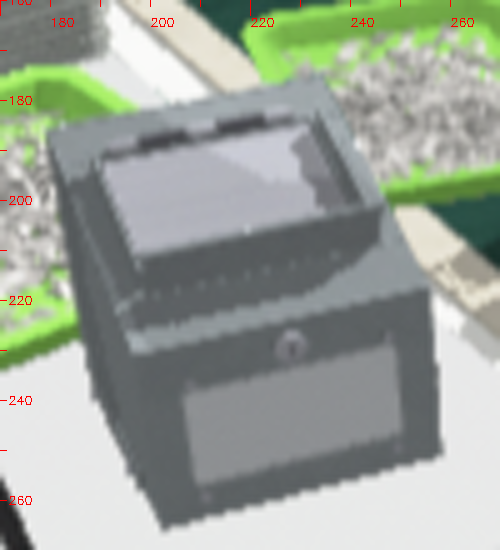

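View pics/zt4.png

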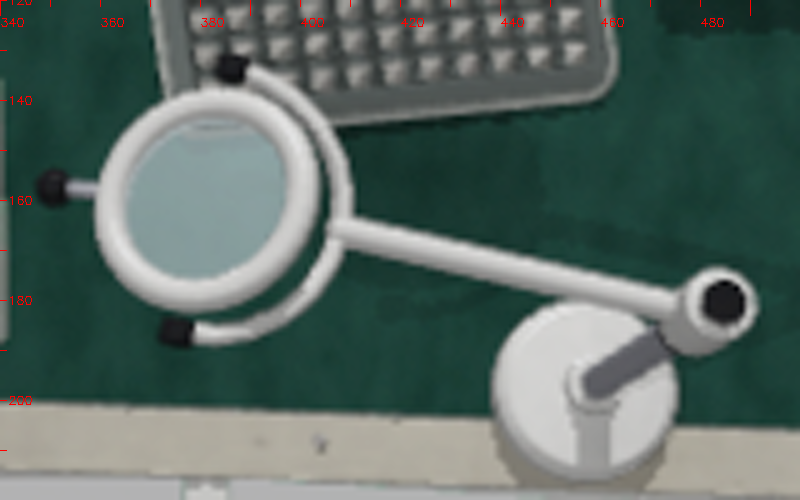

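```bash
python3 - <<'E'
from h import *
P=lambda u,z,n="top":plane(n,u,z).round(1)
print("A flanges top", P((382.5,251),24),P((395.5,249),24)," hole",P((387.5,251.5),10.5), "side hole",P((331.5,332),10.5,"side"))
print("B hole",P((384.5,275),10.5),"side",P((307,342),10.5,"side"), "ends",P((381,268),24),P((390,281),24))
print("C hole",P((455.5,261),2.5),"side",P((383,398),2.5,"side"),"ends", P((452,266.5),16),P((460,255.5),16))
print("plate corners",[P(u,8) for u in((377,236),(427,244),(421,294.5),(370.5,287))])
print("tray corners",[P(u,16) for u in((292,225),(341,227),(341,310),(291,311))])
print("scoop rear wall top",P((297,233),42),P((332,233),42),"nose floor",P((297,285),12),P((331,286),12))
print("handle end",P((315,197),46),P((314.5,226),46))
print("box back corners z164",P((174.5,222),164),P((161,286),164),"front z116",P((246,238),116),P((237,299),116))
print("box bottom front side view",P((203,266),0,"side"),P((257,252),0,"side"))
print("lens",P((382,159.5),211),"knob",P((350.5,157.5),211),"post",P((484.5,180.5),211),"base",P((457.5,197.5),10))
print('tri knob?',)
print("gauge",P((436,313),38))
E
```

```text
A flanges top [ 466.6 -210.8   24. ] [ 473.3 -247.1   24. ]  hole [ 467.1 -227.3   10.5] side hole [ 459.  -222.8   10.5]
B hole [ 401.3 -219.5   10.5] side [ 396.1 -216.7   10.5] ends [ 419.5 -207.2   24. ] [ 384.5 -232.5   24. ]
C hole [ 447.2 -422.3    2.5] side [ 441.5 -417.9    2.5] ends [ 430.3 -408.1   16. ] [ 461.8 -431.    16. ]
plate corners [array([ 510. , -197.7,    8. ]), array([ 492.1, -339.5,    8. ]), array([ 350.5, -322.6,    8. ]), array([ 367.2, -181.2,    8. ])]
tray corners [array([531.7,  41.1,  16. ]), array([530.8, -95.1,  16. ]), array([302.1, -99.8,  16. ]), array([296. ,  36.3,  16. ])]
scoop rear wall top [506.3  27.1  42. ] [509.6 -68.3  42. ] nose floor [366.8  22.1  12. ] [366.7 -71.3  12. ]
handle end [606.9 -19.   46. ] [526.6 -19.8  46. ]
box back corners z164 [507.2 332.7 164. ] [348.9 355.7 164. ] front z116 [479.1 158.9 116. ] [323.1 174.8 116. ]
box bottom front side view [322.2 183.5   0. ] [476.1 158.6   0. ]
lens [ 674.7 -174.6  211. ] knob [676.5 -96.1 211. ] post [ 631.7 -433.   211. ] base [ 628.1 -427.1   10. ]
tri knob?
gauge [ 300.8 -356.5   38. ]
```

```bash
cat >> h.py <<'E'
from scipy.linalg import logm,expm
import sys,json
def cur():
    s=r.sense();T=np.eye(4);T[:3,:3]=R.from_euler('xyz',s['tcp_rot']).as_matrix();T[:3,3]=s['eef_pos']
    open('log.txt','a').write(json.dumps([list(map(float,s['qpos'])),list(map(float,s['eef_pos'])),list(map(float,s['tcp_rot']))])+"\n")
    return T
def plan(p,rpy_deg,n=None,straight=True):
    """how far to go: per-row tool shift and turn"""
    T=cur();G=np.eye(4);G[:3,:3]=R.from_euler('xyz',rpy_deg,degrees=True).as_matrix();G[:3,3]=p
    D=np.linalg.inv(T)@G;w=R.from_matrix(D[:3,:3]).as_rotvec(degrees=True);d=D[:3,3]
    if n is None:n=max(1,int(np.ceil(max(np.linalg.norm(d)/40,np.linalg.norm(w)/7.1))))
    print("total d",d.round(1),"w",w.round(1),"rows",n)
    Rt=T[:3,:3];t=T[:3,3];out=[]
    for k in range(n):
        out.append(Rt.T@((G[:3,3]-T[:3,3])/n));Rt=Rt@R.from_rotvec(w/n,degrees=True).as_matrix()
    print("turn/row",(w/n).round(2))
    for o in out:print(" shift",o.round(1))
E
python3 -c "
from h import *
print(cur().round(2)); plan((400,-217,150),(180,0,127))
"
```

```text
[[-9.0000e-01  4.4000e-01 -0.0000e+00  2.7604e+02]
 [ 4.4000e-01  9.0000e-01 -0.0000e+00  5.6026e+02]
 [-0.0000e+00 -0.0000e+00 -1.0000e+00  2.3064e+02]
 [ 0.0000e+00  0.0000e+00  0.0000e+00  1.0000e+00]]
total d [-454.7 -642.3   81.5] w [-0.1  0.  26.8] rows 20
turn/row [-0.    0.    1.34]
 shift [-22.7 -32.1   4.1]
 shift [-23.5 -31.6   4.1]
 shift [-24.2 -31.    4.1]
 shift [-24.9 -30.4   4.1]
 shift [-25.6 -29.9   4.1]
 shift [-26.3 -29.2   4.1]
 shift [-27.  -28.6   4.1]
 shift [-27.7 -28.    4.1]
 shift [-28.3 -27.3   4.1]
 shift [-28.9 -26.7   4.1]
 shift [-29.6 -26.    4.1]
 shift [-30.2 -25.3   4. ]
 shift [-30.7 -24.6   4. ]
 shift [-31.3 -23.9   4. ]
 shift [-31.8 -23.1   4. ]
 shift [-32.4 -22.4   4. ]
 shift [-32.9 -21.6   4. ]
 shift [-33.4 -20.8   4. ]
 shift [-33.9 -20.    4. ]
 shift [-34.3 -19.2   4. ]
```

```bash
python3 -m jog '0 -23 -32 0 0 0 1.3; 0 -24 -31.5 0 0 0 1.3; 0 -24 -31 0 0 0 1.3; 0 -25 -30.5 0 0 0 1.3; 0 -26 -30 0 0 0 1.3' 60; python3 -m jog '0 -26 -29.5 0 0 0 1.3; 0 -27 -28.5 0 0 0 1.3; 0 -28 -28 0 0 0 1.3; 0 -28 -27 0 0 0 1.3; 0 -29 -26.5 0 0 0 1.3';python3 -m jog '0 -29.5 -26 0 0 0 1.3; 0 -30 -25.5 0 0 0 1.3; 0 -31 -24.5 0 0 0 1.3; 0 -31 -24 0 0 0 1.3; 0 -32 -23 0 0 0 1.3'; python3 -c "
from h import *
st();plan((400,-217,120),(180,0,127))"
```

```text
clock: 0.52
eef_pos: [307.0, 365.0, 227.5]
tcp_rot: [-3.14, -0.001, 2.573]
contact_force: [1.0, 0.2, -0.3]
opening: 0.997
clock: 0.93
eef_pos: [337.1, 161.8, 226.4]
tcp_rot: [-3.139, -0.001, 2.457]
contact_force: [1.0, -0.4, 0.5]
opening: 0.999
clock: 1.35
eef_pos: [367.2, -41.7, 227.0]
tcp_rot: [-3.14, 0.001, 2.34]
contact_force: [1.3, 0.2, 0.5]
opening: 0.998
t1.35 tcp [367.2 -41.7 227. ] rot [-3.14e+00  1.00e-03  2.34e+00] F [1.3 0.2 0.5] op 0.998 q [-0.12 -0.06  2.14 -0.    1.06 -0.88]
total d [-148.6  -98.2  107.3] w [-0.1  0.1  7.1] rows 6
turn/row [-0.01  0.01  1.18]
 shift [-24.8 -16.4  17.9]
 shift [-25.1 -15.9  17.9]
 shift [-25.4 -15.3  17.9]
 shift [-25.7 -14.8  17.9]
 shift [-26.  -14.3  17.9]
 shift [-26.3 -13.8  17.8]
```

```bash
python3 -m jog '0 -30 -19.5 15 0 0 1.4; 0 -30 -19 15 0 0 1.4; 0 -30.5 -18.5 15 0 0 1.4; 0 -31 -18 15 0 0 1.4; 0 -31 -17 15 0 0 1.4'; python3 -m jog '0 0 0 0 0 0 0;0 0 0 0 0 0 0'; python3 - <<'E'
from h import *
st()
f=grab('top','t1');g=grab('side','s1');zoom(f,360,220,120,110,6,'a1');zoom(g,260,280,140,120,5,'a2')
plan((400,-217,60),(180,0,127))
E
```

```text
clock: 1.77
eef_pos: [399.5, -229.0, 153.3]
tcp_rot: [3.137, 0.009, 2.209]
contact_force: [0.1, 0.2, 1.0]
opening: 1.002
clock: 1.93
eef_pos: [398.8, -234.8, 149.9]
tcp_rot: [3.139, 0.007, 2.202]
contact_force: [-0.5, 0.7, 0.7]
opening: 1.002
t1.93 tcp [ 398.8 -234.8  149.9] rot [3.139 0.007 2.202] F [-0.5  0.7  0.7] op 1.002 q [-0.54  0.2   2.05 -0.    0.88 -1.17]
total d [13.5 10.2 90.6] w [ 0.2  0.4 -0.7] rows 3
turn/row [ 0.06  0.14 -0.24]
 shift [ 4.5  3.4 30.2]
 shift [ 4.4  3.5 30.2]
 shift [ 4.3  3.5 30.2]
```

View pics/a1.png

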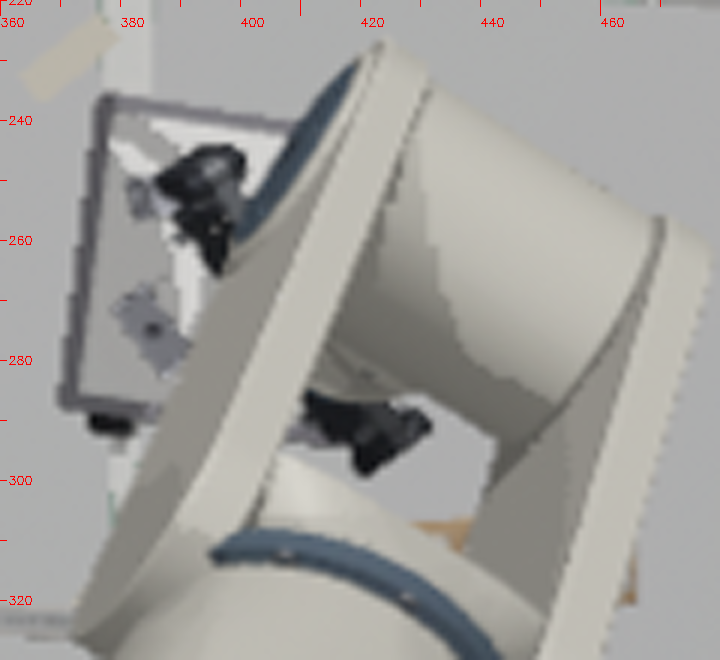

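View pics/a2.png

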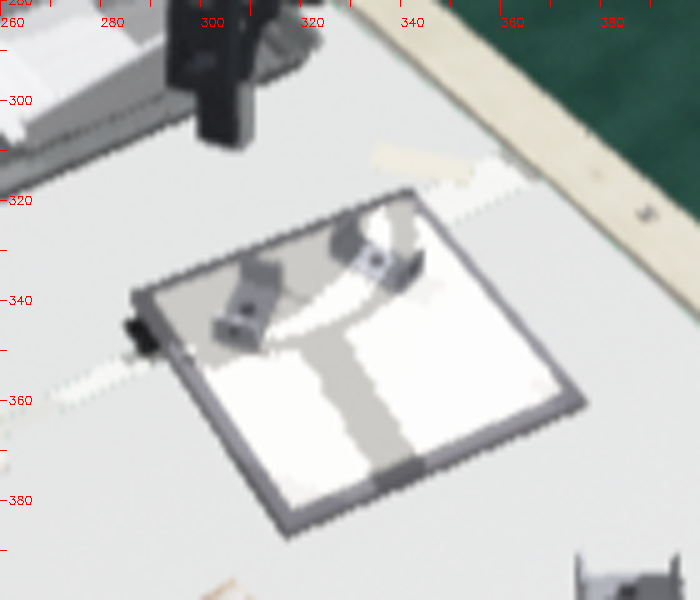

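```bash
python3 -m jog '0 5 3.5 30 0 0.2 0; 0 4 3.5 30 0 0.2 0; 0 3 3 25 0 0 0;0 0 0 6 0 0 0; 0 0 0 0 0 0 0'; python3 - <<'E'
from h import *
st()
g=grab('side','s2');zoom(g,260,280,140,120,5,'a3')
T=cur();print(proj('side',T[:3,3]),proj('side',(T@[0,42.5,-13,1])[:3]),proj('side',(T@[0,-42.5,-13,1])[:3]))
plan((399.5,-218,8),(180,0,127))
E
```

```text
clock: 2.45
eef_pos: [403.7, -214.2, 61.5]
tcp_rot: [3.135, 0.008, 2.211]
contact_force: [-0.4, 0.5, -0.2]
opening: 1.0
t2.45 tcp [ 403.7 -214.2   61.5] rot [3.135 0.008 2.211] F [-0.4  0.5 -0.2] op 1.000 q [-0.49  0.35  2.13  0.    0.66 -1.14]
[309.2188257  323.04517293] [315.47165348 305.81145358] [302.42023932 332.40773397]
total d [-0.1 -6.  54. ] w [ 0.4  0.4 -0.3] rows 2
turn/row [ 0.2   0.22 -0.16]
 shift [-0.1 -3.  27. ]
 shift [-0.2 -2.9 27. ]
```

View pics/a3.png

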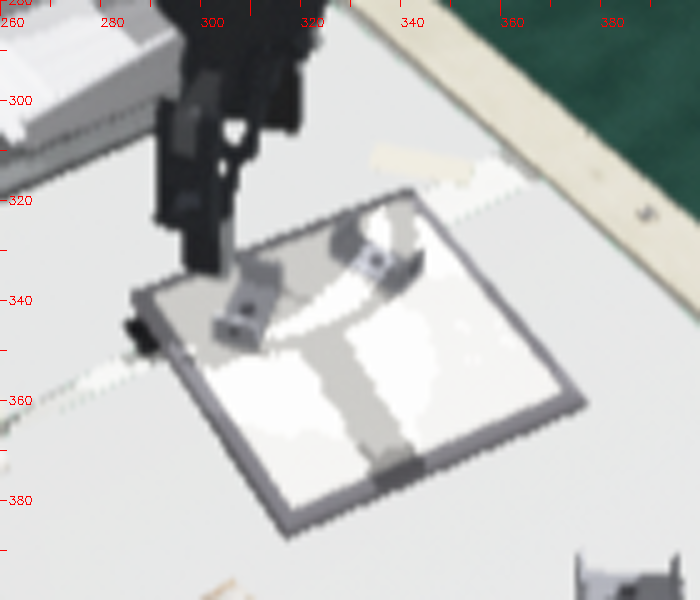

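```bash
python3 -m jog '0 0 -4 25 0.3 0.3 0; 0 0 -3 25 0.2 0.2 0; 0 0 0 3 0 0 0;0 0 0 0 0 0 0'; python3 - <<'E'
from h import *
st()
g=grab('side','s3');zoom(g,260,280,140,120,5,'a4')
plan((398.5,-218,8),(180,0,127))
E
```

```text
clock: 2.83
eef_pos: [403.5, -219.8, 14.5]
tcp_rot: [3.139, 0.008, 2.214]
contact_force: [-0.1, 0.1, -0.1]
opening: 1.001
t2.83 tcp [ 403.5 -219.8   14.5] rot [3.139 0.008 2.214] F [-0.1  0.1 -0.1] op 1.001 q [-0.5   0.44  2.14 -0.    0.55 -1.14]
total d [ 4.6 -3.   6.8] w [ 0.2  0.5 -0.1] rows 1
turn/row [ 0.15  0.5  -0.12]
 shift [ 4.6 -3.   6.8]
```

View pics/a4.png

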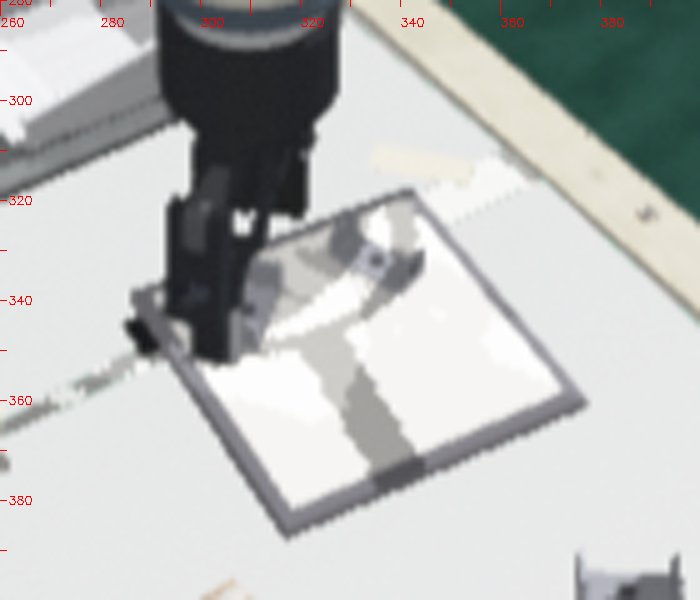

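```bash
python3 -m jog '0 4 -2 6.5 0 0.4 0; 0 1 -1 2 0 0 0;255 0 0 0 0 0 0;255 0 0 0 0 0 0;255 0 0 0 0 0 0' 40;python3 -m jog '255 0 0 0 0 0 0;255 0 0 0 0 0 0;255 0 0 0 0 0 0;255 0 0 0 0 0 0'; python3 - <<'E'
from h import *
st();g=grab('side','s4');zoom(g,260,280,140,120,5,'a5')
E
```

```text
clock: 3.3
eef_pos: [400.6, -218.8, 10.6]
tcp_rot: [3.136, 0.008, 2.215]
contact_force: [0.2, 0.1, 0.2]
opening: 0.603
clock: 3.63
eef_pos: [401.2, -219.1, 11.6]
tcp_rot: [3.135, 0.009, 2.214]
contact_force: [-0.0, -0.3, -0.2]
opening: 0.457
t3.63 tcp [ 401.2 -219.1   11.6] rot [3.135 0.009 2.214] F [-0.  -0.3 -0.2] op 0.457 q [-0.5   0.45  2.15  0.    0.54 -1.15]
```

View pics/a5.png

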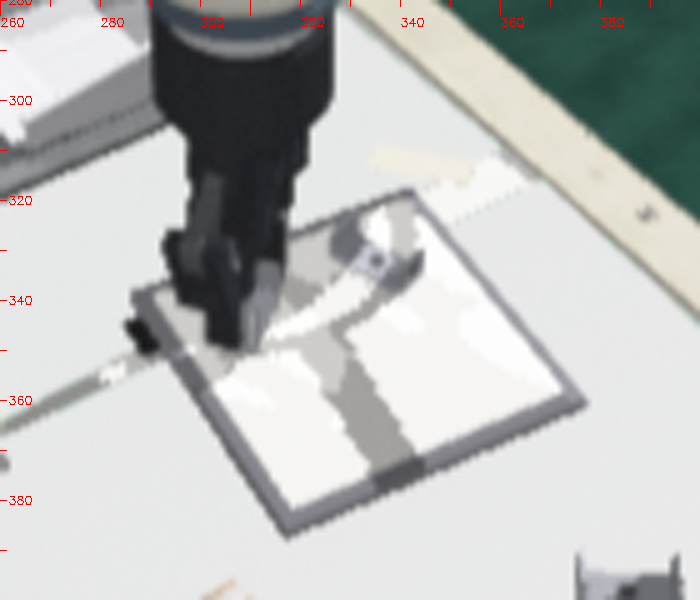

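```bash
python3 -m jog '255 0 0 -30 0 0 0;255 0 0 -35 0 0 0;255 0 0 -35 0 0 0;255 0 0 0 0 0 0'; python3 - <<'E'
from h import *
st();plan((447,7,100),(180,0,90))
E
```

```text
clock: 4.02
eef_pos: [398.2, -217.7, 112.5]
tcp_rot: [3.139, 0.001, 2.215]
contact_force: [1.6, -0.2, -0.8]
opening: 0.453
t4.02 tcp [ 398.2 -217.7  112.5] rot [3.139e+00 1.000e-03 2.215e+00] F [ 1.6 -0.2 -0.8] op 0.453 q [-0.51  0.25  2.1   0.    0.79 -1.15]
total d [150.4 173.9  12.8] w [ 0.2  0.  36.9] rows 6
turn/row [0.03 0.   6.15]
 shift [25.1 29.   2.1]
 shift [28.  26.1  2.1]
 shift [30.7 23.   2.1]
 shift [33.  19.6  2.1]
 shift [34.9 15.9  2.1]
 shift [36.4 12.1  2.1]
```

```bash
python3 -m jog '255 25 29 1 0 0 6;255 28 26 1 0 0 6;255 30.5 23 1 0 0 6;255 33 19.5 1 0 0 6;255 35 16 1 0 0 6'; python3 -m jog '255 36 12 1 0 0 6;255 0 0 0 0 0 0;255 0 0 0 0 0 0'; python3 - <<'E'
from h import *
st();plan((447,7,100),(180,0,90))
f=grab('top','t2');g=grab('side','s5');zoom(f,270,180,120,150,4,'a6');zoom(g,200,220,160,120,5,'a7')
E
```

```text
clock: 4.43
eef_pos: [438.2, -43.1, 110.7]
tcp_rot: [3.13, 0.006, 1.7]
contact_force: [1.7, -0.6, -1.4]
opening: 0.457
clock: 4.68
eef_pos: [445.9, -1.8, 109.3]
tcp_rot: [3.129, 0.003, 1.597]
contact_force: [0.4, 0.1, 0.1]
opening: 0.457
t4.68 tcp [445.9  -1.8 109.3] rot [3.129e+00 3.000e-03 1.597e+00] F [0.4 0.1 0.1] op 0.457 q [-0.01  0.24  2.12 -0.    0.76 -0.03]
total d [8.8 1.3 9.3] w [0.7 0.2 1.5] rows 1
turn/row [0.74 0.18 1.53]
 shift [8.8 1.3 9.3]
```

View pics/a7.png

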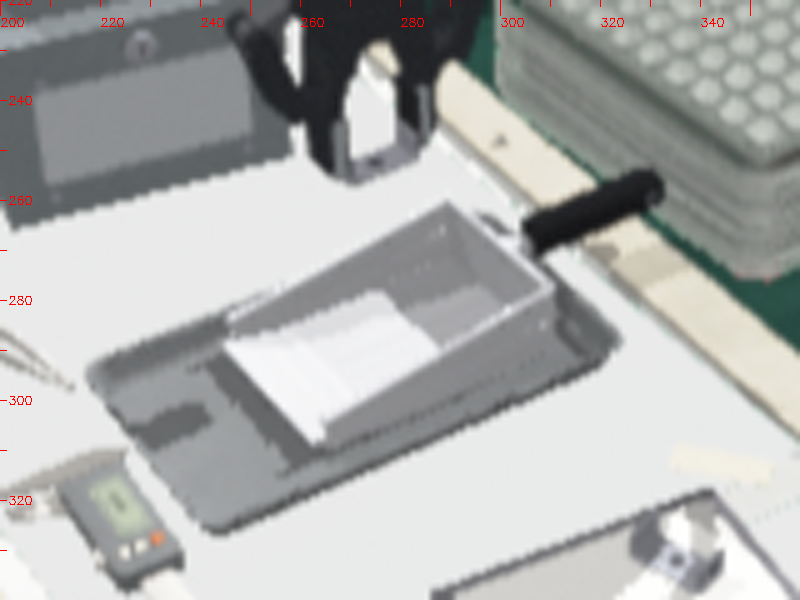

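View pics/a6.png

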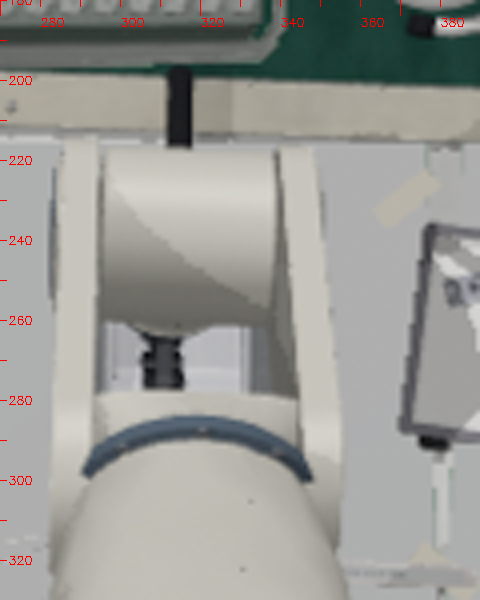

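```bash
python3 - <<'E'
from h import *
P=lambda u,z:plane('side',u,z).round(1)
print("rear top",P((287,261),42),P((308,277.5),42),"nose lip",P((242.5,288),12),P((263,308.5),12))
print("nose wall top?",P((245,283.5),30),P((264,304.5),30),"handle end",P((329,257),36))
print("tray",P((217,295),16),P((324,288),16),P((243,327),16))
E
```

```text
rear top [495.7  25.7  42. ] [502.8 -62.6  42. ] nose lip [362.8  26.5  12. ] [368.3 -69.   12. ]
nose wall top? [367.3  18.6  30. ] [368.3 -75.9  30. ] handle end [602.7 -15.5  36. ]
tray [296.5  33.5  16. ] [530.7 -93.4  16. ] [ 298.6 -101.    16. ]
```

```bash
python3 -m jog '255 9 1 20 0.7 0.2 1.5;255 0 0 30 0 0 0;255 0 0 25 0 0 0;255 0 0 0 0 0 0'; python3 - <<'E'
from h import *
st();plan((446,6.5,11),(180,0,90))
E
```

```text
clock: 5.12
eef_pos: [448.8, 1.5, 33.7]
tcp_rot: [3.136, 0.0, 1.569]
contact_force: [-1.4, -0.3, -0.5]
opening: 0.454
t5.12 tcp [448.8   1.5  33.7] rot [3.136 0.    1.569] F [-1.4 -0.3 -0.5] op 0.454 q [ 0.    0.39  2.15 -0.    0.59  0.  ]
total d [ 5.  -3.  22.7] w [ 0.3  0.  -0.1] rows 1
turn/row [ 0.34  0.01 -0.09]
 shift [ 5.  -3.  22.7]
```

```bash
python3 -m jog '255 5 -2 8 0 0 0;255 1 0 8 0 0 0;255 0 0 3.5 0 0 0;255 0 0 0 0 0 0'; python3 - <<'E'
from h import *
st();g=grab('side','s6');zoom(g,200,220,160,120,5,'a8')
E
```

```text
clock: 5.45
eef_pos: [446.7, 4.9, 14.1]
tcp_rot: [3.136, 0.0, 1.567]
contact_force: [-0.6, 0.1, -0.6]
opening: 0.457
t5.45 tcp [446.7   4.9  14.1] rot [3.136 0.    1.567] F [-0.6  0.1 -0.6] op 0.457 q [ 0.01  0.43  2.16 -0.    0.54  0.01]
```

View pics/a8.png

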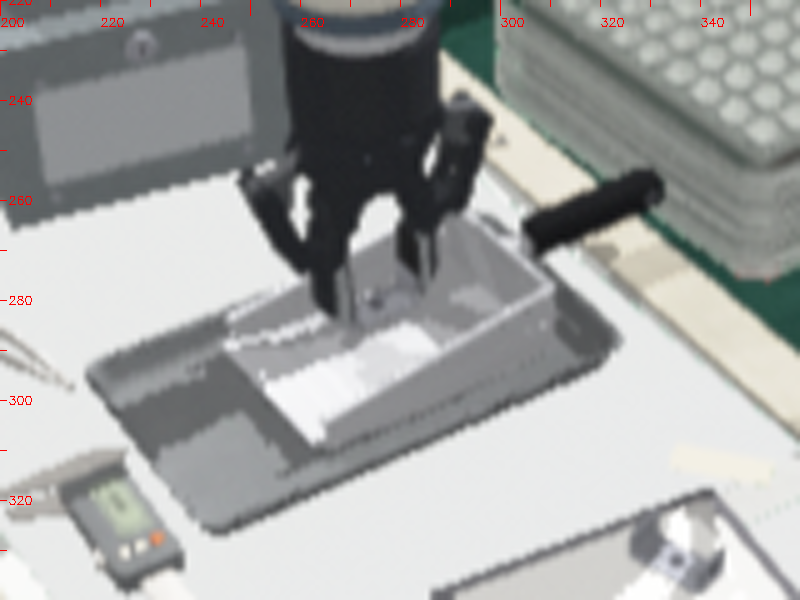

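```bash
python3 -m jog '255 0.5 0 4 0 0 0;255 0 0 0 0 0 0;80 0 0 0 0 0 0;80 0 0 0 0 0 0;80 0 0 0 0 0 0';  python3 -m jog '80 0 0 -20 0 0 0;80 0 0 -35 0 0 0;40 0 0 -35 0 0 0;0 0 0 0 0 0 0'; python3 - <<'E'
from h import *
st();g=grab('side','s7');f=grab('top','t3');zoom(g,200,220,160,120,5,'a9');zoom(f,360,220,120,110,6,'a10')
plan((465,-226,90),(180,0,11))
E
```

```text
clock: 5.92
eef_pos: [449.0, 5.5, 12.3]
tcp_rot: [3.131, 0.0, 1.567]
contact_force: [0.3, -0.3, 0.0]
opening: 0.687
clock: 6.25
eef_pos: [446.7, 5.7, 104.5]
tcp_rot: [3.136, 0.0, 1.568]
contact_force: [1.9, -0.5, -0.6]
opening: 0.94
t6.25 tcp [446.7   5.7 104.5] rot [3.136 0.    1.568] F [ 1.9 -0.5 -0.6] op 0.940 q [ 0.01  0.26  2.12 -0.    0.76  0.01]
total d [-231.6   21.    11.1] w [ 0.1 -0.  78.8] rows 12
turn/row [ 0.01 -0.    6.57]
 shift [-19.3   1.8   0.9]
 shift [-19.    3.9   0.9]
 shift [-18.4   6.1   0.9]
 shift [-17.6   8.2   0.9]
 shift [-16.5  10.1   0.9]
 shift [-15.3  11.9   0.9]
 shift [-13.8  13.6   0.9]
 shift [-12.2  15.1   0.9]
 shift [-10.3  16.4   0.9]
 shift [-8.4 17.5  0.9]
 shift [-6.3 18.3  0.9]
 shift [-4.2 18.9  0.9]
```

View pics/a9.png

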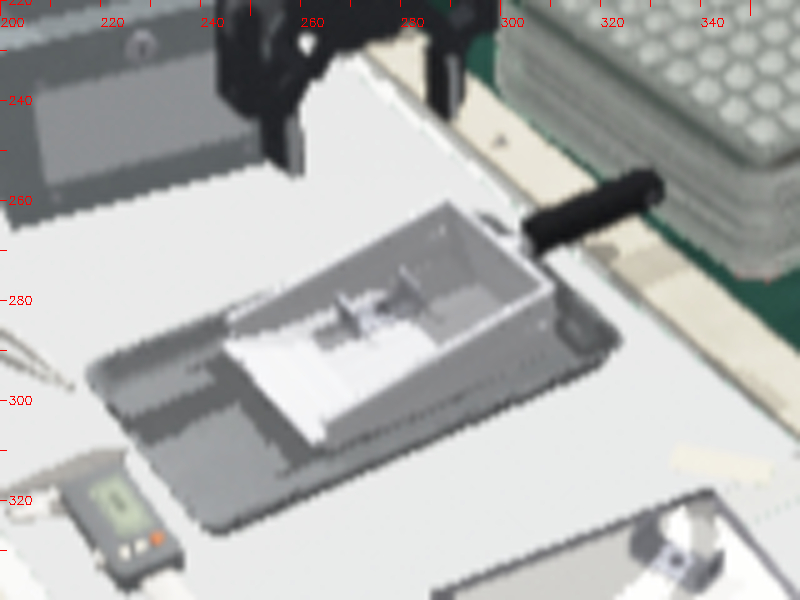

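View pics/a10.png

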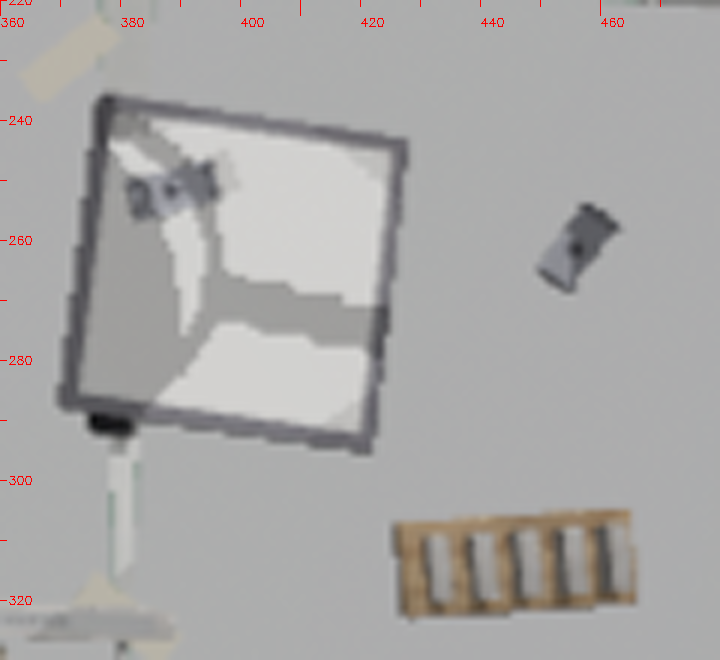

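```bash
python3 -m jog '0 -19 2 0 0 0 6.6;0 -19 4 0 0 0 6.6;0 -18.5 6 0 0 0 6.6;0 -17.5 8 0 0 0 6.6;0 -16.5 10 0 0 0 6.6';python3 -m jog '0 -15 12 0 0 0 6.6;0 -14 13.5 0 0 0 6.6;0 -12 15 0 0 0 6.6;0 -10 16.5 0 0 0 6.6;0 -8 17.5 0 0 0 6.6';python3 -m jog '0 -6 18 0 0 0 6.6;0 -4 19 0 0 0 6.6;0 0 0 0 0 0 0;0 0 0 0 0 0 0'; python3 - <<'E'
from h import *
print(plane('side',(333,331.5),10.5))
st();plan((464,-226,60),(180,0,11))
E
```

```text
clock: 6.77
eef_pos: [449.5, -90.5, 96.7]
tcp_rot: [-3.137, 0.002, 0.977]
contact_force: [0.6, 0.6, -0.2]
opening: 1.005
clock: 7.18
eef_pos: [450.9, -190.0, 89.3]
tcp_rot: [-3.132, 0.012, 0.371]
contact_force: [0.3, -0.7, 0.5]
opening: 1.0
clock: 7.52
eef_pos: [449.6, -232.0, 83.3]
tcp_rot: [-3.131, 0.021, 0.12]
contact_force: [-0.1, 0.2, -0.3]
opening: 1.005
[ 462.70688071 -223.45629133   10.5       ]
t7.52 tcp [ 449.6 -232.    83.3] rot [-3.131  0.021  0.12 ] F [-0.1  0.2 -0.3] op 1.005 q [-0.48  0.38  1.99 -0.    0.79  0.98]
total d [15.5 -4.  23.1] w [-0.6  1.2 -4.1] rows 1
turn/row [-0.64  1.17 -4.11]
 shift [15.5 -4.  23.1]
```

```bash
python3 -m jog '0 8 -2 12 -0.6 1.2 -4;0 7 -2 12 0 0 0;0 1 0 15 0 0 0;0 0 0 0 0 0 0'; python3 - <<'E'
from h import *
st();g=grab('side','s8');zoom(g,260,270,140,120,5,'a11')
plan((464.5,-226,10),(180,0,11))
E
```

```text
clock: 7.85
eef_pos: [462.8, -222.4, 40.2]
tcp_rot: [-3.138, 0.002, 0.202]
contact_force: [-1.1, 0.7, 0.9]
opening: 1.001
t7.85 tcp [ 462.8 -222.4   40.2] rot [-3.138e+00  2.000e-03  2.020e-01] F [-1.1  0.7  0.9] op 1.001 q [-0.45  0.46  2.01  0.    0.68  0.92]
total d [ 0.7  3.7 31.1] w [-0.2  0.1  0.6] rows 1
turn/row [-0.17  0.09  0.56]
 shift [ 0.7  3.7 31.1]
```

View pics/a11.png

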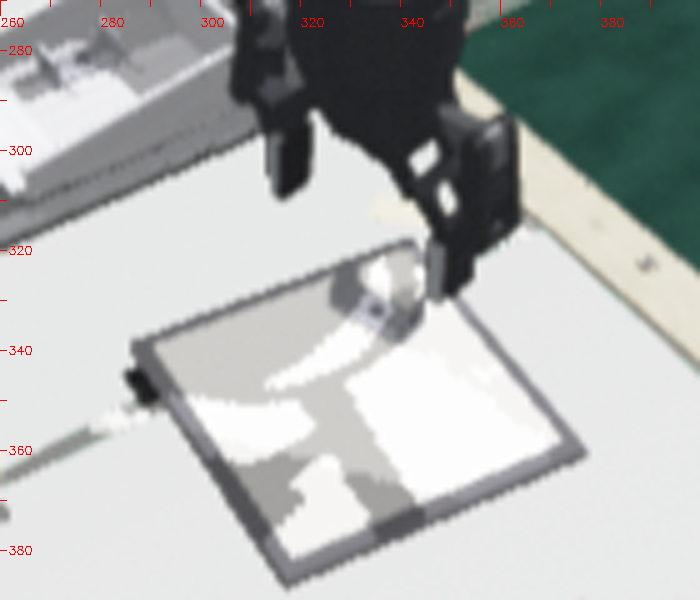

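```bash
python3 -m jog '0 1 3 15 0 0 0.5;0 0 1 13 0 0 0;0 0 0 4 0 0 0;0 0 0 0 0 0 0'; python3 - <<'E'
from h import *
st();g=grab('side','s9');zoom(g,260,270,140,120,5,'a12')
E
```

```text
clock: 8.23
eef_pos: [465.0, -224.4, 9.6]
tcp_rot: [-3.138, 0.002, 0.199]
contact_force: [0.4, -0.6, -0.8]
opening: 0.996
t8.23 tcp [ 465.  -224.4    9.6] rot [-3.138e+00  2.000e-03  1.990e-01] F [ 0.4 -0.6 -0.8] op 0.996 q [-0.45  0.51  2.01  0.    0.62  0.92]
```

View pics/a12.png

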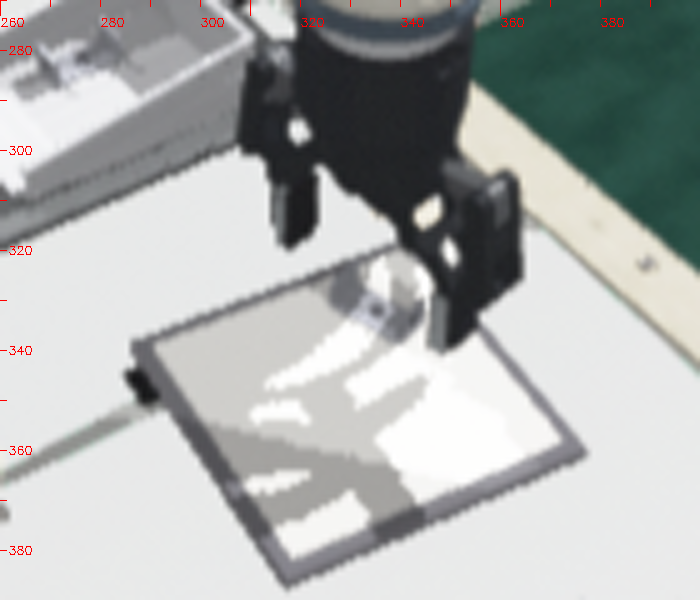

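```bash
python3 -m jog '255 0 0 1 0 0 0;255 0 0 0 0 0 0;255 0 0 0 0 0 0;255 0 0 0 0 0 0;255 0 0 0 0 0 0';python3 -m jog '255 0 0 0 0 0 0;255 0 0 0 0 0 0;255 0 0 -30 0 0 0;255 0 0 -35 0 0 0;255 0 0 -35 0 0 0'; python3 - <<'E'
from h import *
st();g=grab('side','s10');zoom(g,260,210,140,180,4,'a13');plan((447,-22,100),(180,0,90))
E
```

```text
clock: 8.7
eef_pos: [466.5, -224.8, 12.1]
tcp_rot: [-3.141, -0.001, 0.2]
contact_force: [-0.3, 0.1, -0.4]
opening: 0.458
clock: 9.12
eef_pos: [461.6, -222.7, 108.5]
tcp_rot: [-3.132, 0.01, 0.2]
contact_force: [0.2, -0.6, -0.8]
opening: 0.454
t9.12 tcp [ 461.6 -222.7  108.5] rot [-3.132  0.01   0.2  ] F [ 0.2 -0.6 -0.8] op 0.454 q [-0.45  0.35  1.97  0.    0.84  0.92]
total d [  22.5 -201.9   15.7] w [ -0.3  -0.  -78.5] rows 12
turn/row [-0.03 -0.   -6.54]
 shift [  1.9 -16.8   1.3]
 shift [  3.8 -16.5   1.3]
 shift [  5.6 -16.    1.3]
 shift [  7.4 -15.2   1.3]
 shift [  9.1 -14.3   1.3]
 shift [ 10.7 -13.1   1.3]
 shift [ 12.1 -11.8   1.3]
 shift [ 13.4 -10.4   1.3]
 shift [14.5 -8.8  1.3]
 shift [15.4 -7.1  1.3]
 shift [16.1 -5.3  1.3]
 shift [16.6 -3.4  1.2]
```

View pics/a13.png

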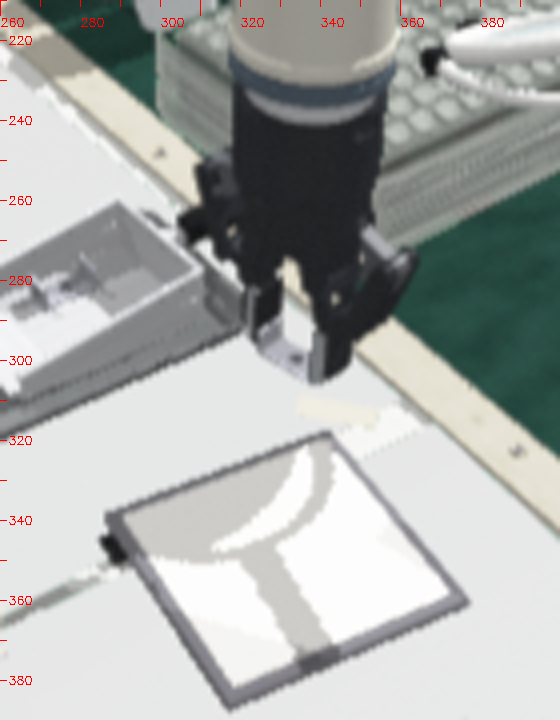

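```bash
python3 -m jog '255 2 -17 0 0 0 -6.6;255 4 -16.5 0 0 0 -6.6;255 5.5 -16 0 0 0 -6.6;255 7.5 -15 0 0 0 -6.6;255 9 -14 0 0 0 -6.6';python3 -m jog '255 10.5 -13 0 0 0 -6.6;255 12 -12 0 0 0 -6.6;255 13.5 -10.5 0 0 0 -6.6;255 14.5 -9 0 0 0 -6.6;255 15.5 -7 0 0 0 -6.6';python3 -m jog '255 16 -5 0 0 0 -6.6;255 16.5 -3.5 0 0 0 -6.6;255 0 0 0 0 0 0;255 0 0 0 0 0 0'; python3 - <<'E'
from h import *
st();plan((446,-22,60),(180,0,90))
E
```

```text
clock: 9.58
eef_pos: [461.5, -142.0, 120.3]
tcp_rot: [3.134, -0.005, 0.793]
contact_force: [-0.4, -0.1, 0.3]
opening: 0.455
clock: 10.0
eef_pos: [450.1, -54.1, 119.7]
tcp_rot: [3.131, 0.001, 1.398]
contact_force: [-0.3, 0.5, -0.7]
opening: 0.457
clock: 10.33
eef_pos: [444.2, -17.0, 119.2]
tcp_rot: [3.131, 0.003, 1.647]
contact_force: [-0.2, -0.5, -0.4]
opening: 0.454
t10.33 tcp [444.2 -17.  119.2] rot [3.131e+00 3.000e-03 1.647e+00] F [-0.2 -0.5 -0.4] op 0.454 q [-0.04  0.22  2.12 -0.    0.79 -0.11]
total d [-5.   0.7 59.3] w [0.6 0.1 4.4] rows 2
turn/row [0.31 0.07 2.18]
 shift [-2.5  0.4 29.6]
 shift [-2.5  0.6 29.6]
```

```bash
python3 -m jog '255 -3 1 30 0.6 0 4.4;255 -2 1 30 0 0 0;255 0 0 25 0 0 0;255 0 0 0 0 0 0'; python3 - <<'E'
from h import *
st();plan((447,-22,14),(180,0,90))
E
```

```text
clock: 10.67
eef_pos: [451.2, -24.4, 33.8]
tcp_rot: [3.133, 0.003, 1.554]
contact_force: [-0.5, -0.2, 0.5]
opening: 0.448
t10.67 tcp [451.2 -24.4  33.8] rot [3.133e+00 3.000e-03 1.554e+00] F [-0.5 -0.2  0.5] op 0.448 q [-0.06  0.4   2.15 -0.01  0.59 -0.03]
total d [ 2.4 -4.4 19.8] w [ 0.5  0.2 -0.9] rows 1
turn/row [ 0.52  0.19 -0.94]
 shift [ 2.4 -4.4 19.8]
```

```bash
python3 -m jog '255 2 -3 8 0 0 -0.9;255 0.5 -1 8 0 0 0;255 0 0 6 0 0 0;255 0 0 2 0 0 0;255 0 0 0 0 0 0'; python3 - <<'E'
from h import *
st();g=grab('side','s11');zoom(g,200,220,160,120,5,'a14')
E
```

```text
clock: 11.08
eef_pos: [448.8, -24.5, 10.1]
tcp_rot: [3.132, 0.004, 1.56]
contact_force: [-0.3, -0.2, -0.7]
opening: 0.456
t11.08 tcp [448.8 -24.5  10.1] rot [3.132 0.004 1.56 ] F [-0.3 -0.2 -0.7] op 0.456 q [-0.06  0.44  2.16 -0.01  0.53 -0.04]
```

View pics/a14.png

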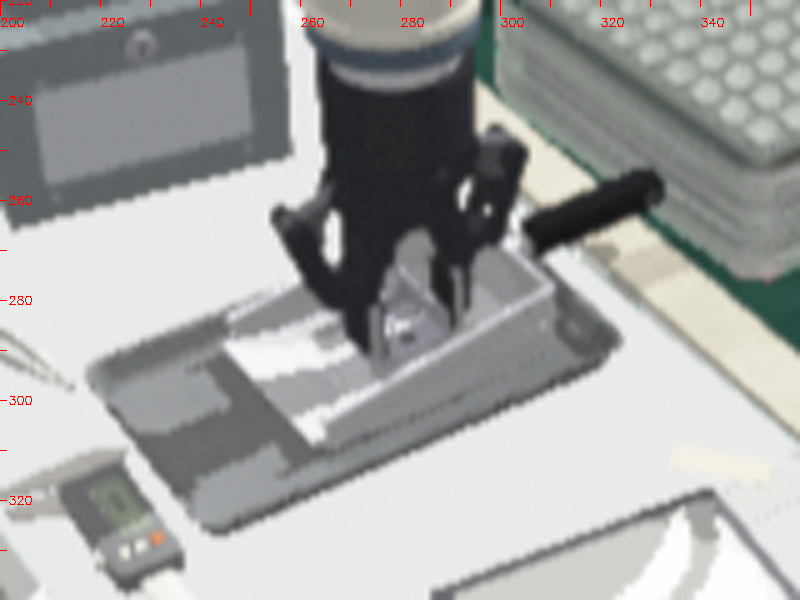

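```bash
python3 -m jog '80 0 0 0 0 0 0;80 0 0 0 0 0 0;80 0 0 0 0 0 0;80 0 0 -20 0 0 0;80 0 0 -35 0 0 0'; python3 -m jog '0 0 0 -40 0 0 0;0 0 0 0 0 0 0'; python3 - <<'E'
from h import *
st();g=grab('side','s12');zoom(g,200,220,160,120,5,'a15');zoom(g,340,360,80,60,8,'a17');f=grab('top','t4');zoom(f,430,230,60,60,8,'a16')
plan((445,-420,100),(180,0,55))
E
```

```text
clock: 11.55
eef_pos: [446.4, -24.3, 64.1]
tcp_rot: [3.138, 0.004, 1.559]
contact_force: [0.8, 0.4, 0.1]
opening: 0.686
clock: 11.72
eef_pos: [448.2, -24.1, 110.0]
tcp_rot: [3.133, 0.004, 1.559]
contact_force: [1.8, -0.2, 0.4]
opening: 0.94
t11.72 tcp [448.2 -24.1 110. ] rot [3.133 0.004 1.559] F [ 1.8 -0.2  0.4] op 0.940 q [-0.05  0.25  2.11 -0.    0.77 -0.04]
total d [-396.     3.5    7.4] w [ 0.3  0.1 34.3] rows 10
turn/row [0.03 0.01 3.43]
 shift [-39.6   0.4   0.7]
 shift [-39.5   2.7   0.7]
 shift [-39.3   5.1   0.7]
 shift [-38.9   7.4   0.7]
 shift [-38.4   9.7   0.7]
 shift [-37.7  12.    0.7]
 shift [-36.9  14.3   0.7]
 shift [-36.   16.5   0.7]
 shift [-35.   18.6   0.6]
 shift [-33.8  20.6   0.6]
```

View pics/a15.png

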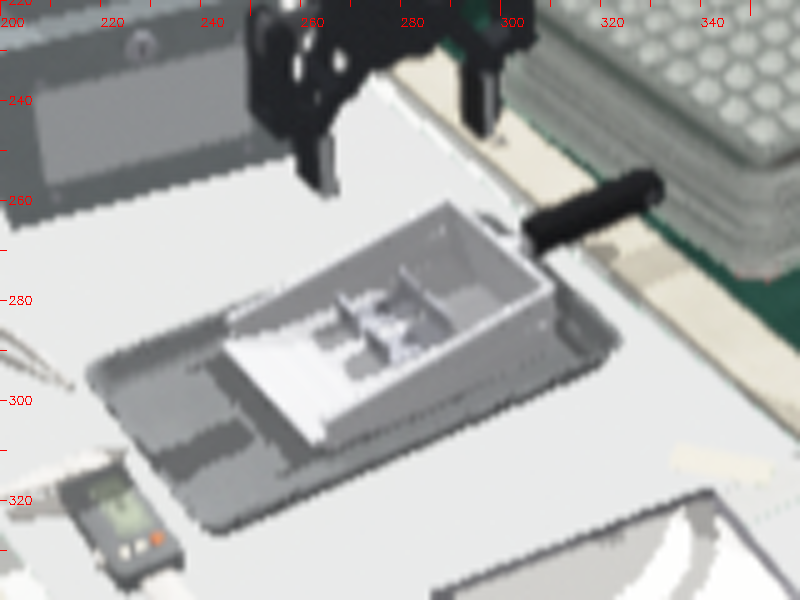

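View pics/a16.png

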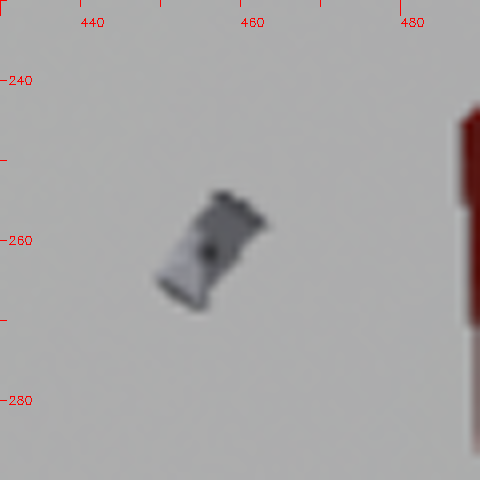

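View pics/a17.png

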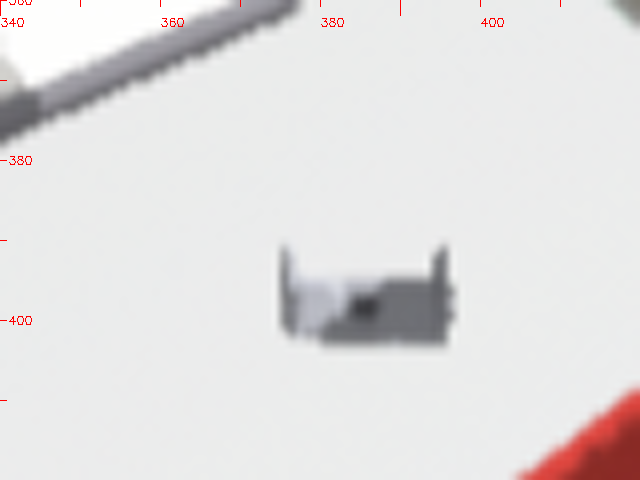

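```bash
python3 -m jog '0 -39.5 0.5 0 0 0 3.4;0 -39.5 3 0 0 0 3.4;0 -39 5 0 0 0 3.4;0 -39 7.5 0 0 0 3.4;0 -38 10 0 0 0 3.4';python3 -m jog '0 -37.5 12 0 0 0 3.4;0 -37 14 0 0 0 3.4;0 -36 16.5 0 0 0 3.4;0 -35 18.5 0 0 0 3.4;0 -30 19 0 0 0 3.4'; python3 -m jog '0 0 0 0 0 0 0;0 0 0 0 0 0 0';python3 - <<'E'
from h import *
print(plane('side',(385.5,398.3),2.5),plane('top',(455.7,261.3),2.5))
print([plane('side',u,z).round(1) for u,z in(((376,402),0),((395.5,403),0))])
st();plan((445,-421,60),(180,0,55))
E
```

```text
clock: 12.23
eef_pos: [444.8, -220.1, 103.0]
tcp_rot: [3.141, 0.0, 1.266]
contact_force: [0.6, 0.4, -0.8]
opening: 1.0
clock: 12.65
eef_pos: [439.3, -421.8, 95.3]
tcp_rot: [-3.133, -0.001, 0.953]
contact_force: [0.1, 0.6, 0.1]
opening: 1.0
clock: 12.82
eef_pos: [437.8, -428.6, 92.2]
tcp_rot: [-3.133, 0.0, 0.944]
contact_force: [-0.8, 0.1, -0.0]
opening: 0.998
[ 445.06081711 -421.18339225    2.5       ] [ 446.35085846 -422.84649856    2.5       ]
[array([ 425.3, -415.8,    0. ]), array([ 455.4, -439.1,    0. ])]
t12.82 tcp [ 437.8 -428.6   92.2] rot [-3.133  0.     0.944] F [-0.8  0.1 -0. ] op 0.998 q [-0.78  0.5   1.76 -0.    0.89 -0.15]
total d [10.4  1.6 32.1] w [-0.5  0.  -0.9] rows 1
turn/row [-0.52  0.01 -0.93]
 shift [10.4  1.6 32.1]
```

```bash
python3 -m jog '0 6 1 20 -0.5 0 0.5;0 4 1 25 0 0 0;0 0 0 18 0 0 0;0 0 0 0 0 0 0';python3 - <<'E'
from h import *
st();plan((445.5,-422,2),(180,0,53))
g=grab('side','s13');zoom(g,320,330,120,100,6,'a18')
E
```

```text
clock: 13.15
eef_pos: [443.8, -418.7, 23.9]
tcp_rot: [-3.138, -0.0, 0.936]
contact_force: [-0.9, 0.2, 0.3]
opening: 0.996
t13.15 tcp [ 443.8 -418.7   23.9] rot [-3.138 -0.     0.936] F [-0.9  0.2  0.3] op 0.996 q [-0.76  0.59  1.8  -0.    0.76 -0.12]
total d [-1.6  3.4 21.9] w [-0.2 -0.   0.6] rows 1
turn/row [-0.21 -0.02  0.61]
 shift [-1.6  3.4 21.9]
```

View pics/a18.png

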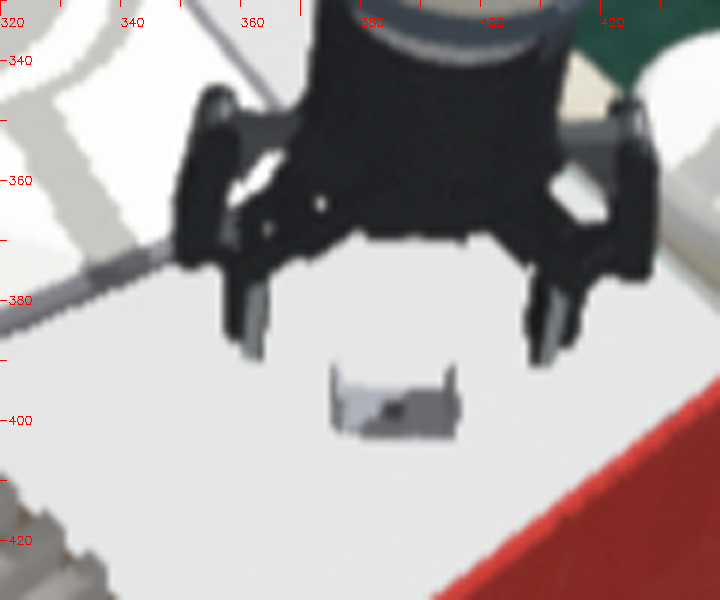

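```bash
python3 -m jog '0 -1 3 12 0 0 0.5;0 -0.5 0.5 9 0 0 0;0 0 0 1 0 0 0;255 0 0 0 0 0 0;255 0 0 0 0 0 0';python3 -m jog '255 0 0 0 0 0 0;255 0 0 0 0 0 0;255 0 0 0 0 0 0;255 0 0 0 0 0 0'; python3 -m jog '255 0 0 -20 0 0 0;255 0 0 -40 0 0 0;255 0 0 -35 0 0 0'; python3 - <<'E'
from h import *
st();g=grab('side','s14');zoom(g,320,290,120,120,5,'a19');plan((447,-51,100),(180,0,90))
E
```

```text
clock: 13.62
eef_pos: [447.5, -421.4, 3.1]
tcp_rot: [-3.14, -0.0, 0.929]
contact_force: [0.3, 0.4, -0.4]
opening: 0.743
clock: 13.95
eef_pos: [448.4, -422.5, 5.3]
tcp_rot: [3.14, 0.0, 0.929]
contact_force: [0.2, -0.1, -0.7]
opening: 0.453
clock: 14.2
eef_pos: [444.4, -419.0, 95.8]
tcp_rot: [-3.13, -0.001, 0.928]
contact_force: [1.2, -1.1, -0.2]
opening: 0.456
t14.20 tcp [ 444.4 -419.    95.8] rot [-3.13e+00 -1.00e-03  9.28e-01] F [ 1.2 -1.1 -0.2] op 0.456 q [-0.76  0.49  1.76  0.    0.9  -0.12]
total d [ 296.6 -221.9    3.4] w [ -0.2  -0.1 -36.8] rows 10
turn/row [-0.02 -0.01 -3.68]
 shift [ 29.7 -22.2   0.3]
 shift [ 31.  -20.2   0.3]
 shift [ 32.3 -18.2   0.3]
 shift [ 33.4 -16.1   0.3]
 shift [ 34.3 -13.9   0.3]
 shift [ 35.2 -11.7   0.3]
 shift [35.8 -9.4  0.3]
 shift [36.4 -7.1  0.3]
 shift [36.7 -4.7  0.3]
 shift [37.  -2.4  0.3]
```

View pics/a19.png

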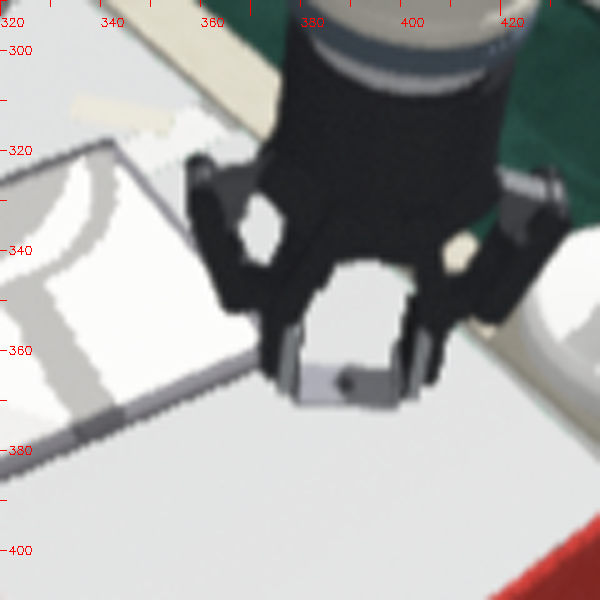

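```bash
python3 -m jog '255 29.5 -22 -2 0 0 -3.7;255 31 -20 -2 0 0 -3.7;255 32 -18 -2 0 0 -3.7;255 33.5 -16 -2 0 0 -3.7;255 34 -14 -2 0 0 -3.7';python3 -m jog '255 35 -12 0 0 0 -3.7;255 36 -9.5 0 0 0 -3.7;255 36 -7 0 0 0 -3.7;255 37 -5 0 0 0 -3.7;255 30 -2 0 0 0 -3.7';python3 -m jog '255 0 0 0 0 0 0;255 0 0 0 0 0 0';python3 - <<'E'
from h import *
st();plan((447,-51,60),(180,0,90))
E
```

```text
clock: 14.67
eef_pos: [450.6, -241.2, 118.3]
tcp_rot: [3.128, 0.006, 1.255]
contact_force: [1.0, 0.8, 0.1]
opening: 0.455
clock: 15.08
eef_pos: [447.1, -54.8, 118.1]
tcp_rot: [3.125, 0.011, 1.592]
contact_force: [1.0, 0.4, -0.7]
opening: 0.452
clock: 15.25
eef_pos: [446.5, -49.6, 118.4]
tcp_rot: [3.125, 0.01, 1.602]
contact_force: [0.2, 0.2, -0.2]
opening: 0.448
t15.25 tcp [446.5 -49.6 118.4] rot [3.125 0.01  1.602] F [ 0.2  0.2 -0.2] op 0.448 q [-0.11  0.23  2.11 -0.01  0.78 -0.13]
total d [-0.8 -0.5 58.4] w [1.  0.6 1.8] rows 2
turn/row [0.49 0.29 0.89]
 shift [-0.4 -0.3 29.2]
 shift [-0.6  0.  29.2]
```

```bash
python3 -m jog '255 0 0 30 1 0.6 1.8;255 0 0 30 0 0 0;255 0 0 15 0 0 0;255 0 0 0 0 0 0';python3 - <<'E'
from h import *
st();plan((447,-51.5,10),(180,0,90))
E
```

```text
clock: 15.58
eef_pos: [451.1, -51.7, 43.5]
tcp_rot: [3.133, 0.001, 1.567]
contact_force: [-0.5, -0.0, -0.3]
opening: 0.456
t15.58 tcp [451.1 -51.7  43.5] rot [3.133e+00 1.000e-03 1.567e+00] F [-0.5 -0.  -0.3] op 0.456 q [-0.12  0.38  2.14  0.    0.61 -0.11]
total d [ 0.2 -4.4 33.5] w [ 0.5  0.  -0.2] rows 1
turn/row [ 0.49  0.03 -0.23]
 shift [ 0.2 -4.4 33.5]
```

```bash
python3 -m jog '255 0.5 -3 12 0.4 0 0;255 0 -1 12 0 0 0;255 0 0 6 0 0 0;255 0 0 4 0 0 0;255 0 0 0 0 0 0';python3 - <<'E'
from h import *
st();g=grab('side','s15');zoom(g,200,220,160,120,5,'a20')
E
```

```text
clock: 16.0
eef_pos: [449.0, -54.9, 10.2]
tcp_rot: [3.138, 0.001, 1.56]
contact_force: [-0.5, 0.6, -0.4]
opening: 0.453
t16.00 tcp [449.  -54.9  10.2] rot [3.138e+00 1.000e-03 1.560e+00] F [-0.5  0.6 -0.4] op 0.453 q [-0.12  0.45  2.15 -0.    0.54 -0.11]
```

View pics/a20.png

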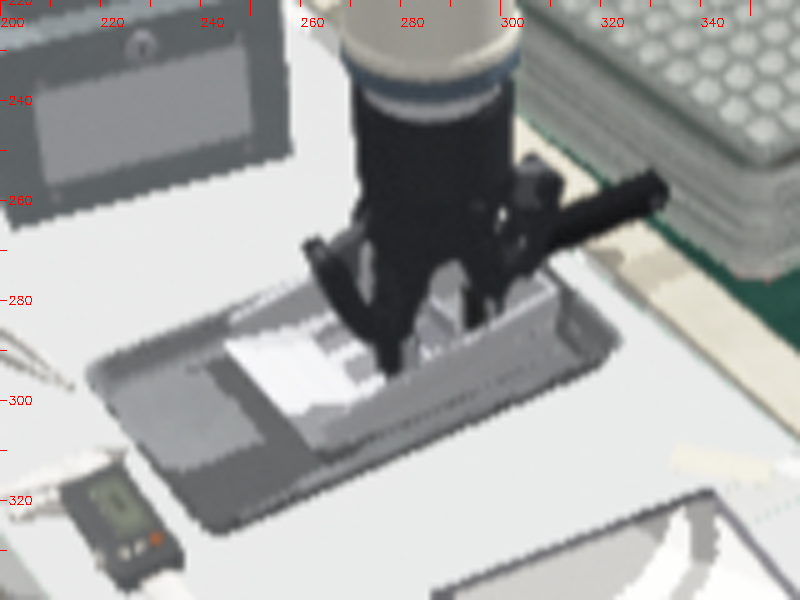

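```bash
python3 -m jog '90 0 0 0 0 0 0;90 0 0 0 0 0 0;90 0 0 0 0 0 0;90 0 0 -20 0 0 0;90 0 0 -40 0 0 0'; python3 -m jog '60 0 0 -40 0 0 0;60 0 0 -30 0 0 0;60 0 0 0 0 0 0'; python3 - <<'E'
from h import *
st();g=grab('side','s16');zoom(g,200,220,160,120,5,'a21')
E
```

```text
clock: 16.47
eef_pos: [446.0, -54.8, 68.9]
tcp_rot: [-3.137, 0.0, 1.56]
contact_force: [0.2, -0.1, -0.2]
opening: 0.645
clock: 16.72
eef_pos: [448.6, -55.2, 147.8]
tcp_rot: [3.139, 0.001, 1.56]
contact_force: [2.0, -0.7, 0.4]
opening: 0.761
t16.72 tcp [448.6 -55.2 147.8] rot [3.139e+00 1.000e-03 1.560e+00] F [ 2.  -0.7  0.4] op 0.761 q [-0.12  0.19  2.07 -0.    0.87 -0.11]
```

View pics/a21.png

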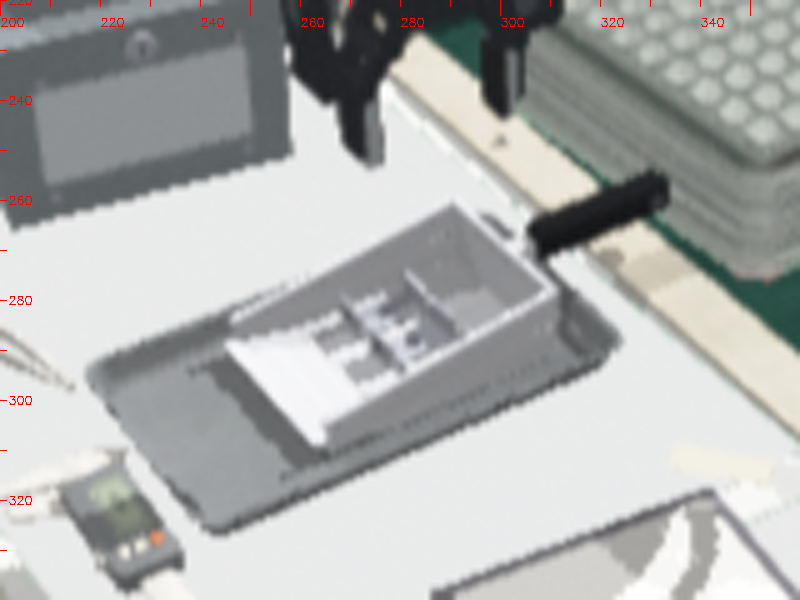

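```bash
python3 - <<'E'
from h import *
f=grab('top','t5');zoom(f,285,180,70,70,8,'a22')
for n,im,box in(('top',f,(305,190,325,240)),('side',cv2.imread('pics/s16.png'),(303,250,335,275))):
    x0,y0,x1,y1=box;m=(im[y0:y1,x0:x1].max(2)<60).astype(np.uint8)
    k,l,s,c=cv2.connectedComponentsWithStats(m);i=1+np.argmax(s[1:,4]);pts=cv2.findNonZero((l==i).astype(np.uint8));rr=cv2.minAreaRect(pts);b=cv2.boxPoints(rr)+[x0,y0]
    print(n,s[i],rr,b.round(1).tolist());
    cc=np.array(rr[0])+[x0,y0];print(plane(n,cc,47 if n=='top' else 38).round(1))
E
```

```text
top [ 8  6 12 16 85] ((13.5, 13.5), (15.0, 11.0), 90.0) [[313.0, 196.0], [324.0, 196.0], [324.0, 211.0], [313.0, 211.0]]
[589. -29.  47.]
side [  3   4  28  18 198] ((16.639820098876953, 11.897345542907715), (8.035431861877441, 28.439538955688477), 67.7509765625) [[305.0, 263.6], [331.3, 252.8], [334.3, 260.2], [308.0, 271.0]]
[567.7 -21.4  38. ]
```

View pics/a22.png

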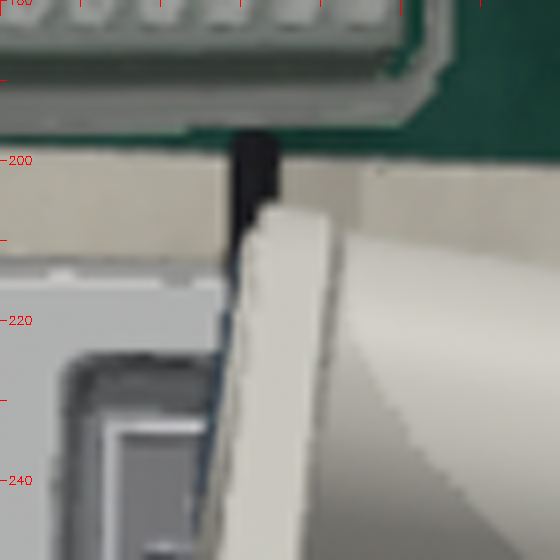

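```bash
python3 - <<'E'
from h import *
plan((547,-22,100),(180,0,0),13)
print(plane('top',(316.8,200),47),[plane('side',u,42).round(1) for u in((289,261),(309,278))],[plane('side',u,12).round(1) for u in((244,288),(264,309.5))])
E
```

```text
total d [ 34.1 100.1  43.8] w [-0.   0.1 89.4] rows 13
turn/row [-0.    0.01  6.88]
 shift [2.6 7.7 3.4]
 shift [3.5 7.3 3.4]
 shift [4.4 6.9 3.4]
 shift [5.2 6.3 3.4]
 shift [5.9 5.6 3.4]
 shift [6.5 4.9 3.4]
 shift [7.  4.1 3.4]
 shift [7.5 3.2 3.4]
 shift [7.8 2.3 3.4]
 shift [8.  1.3 3.4]
 shift [8.1 0.3 3.4]
 shift [ 8.1 -0.6  3.4]
 shift [ 8.  -1.6  3.4]
[598.54852948 -24.12445791  47.        ] [array([500. ,  22.7,  42. ]), array([503.8, -65.6,  42. ])] [array([365.9,  24.3,  12. ]), array([368.6, -73.4,  12. ])]
```

```bash
python3 -m jog '60 2.5 7.5 2 0 0 6.9;60 3.5 7 2 0 0 6.9;60 4.5 7 2 0 0 6.9;60 5 6 2 0 0 6.9;60 6 5.5 2 0 0 6.9';python3 -m jog '60 6.5 5 2 0 0 6.9;60 7 4 2 0 0 6.9;60 7.5 3 2 0 0 6.9;60 8 2 2 0 0 6.9;60 8 1 2 0 0 6.9';python3 -m jog '60 8 0 2 0 0 6.9;60 8 -0.5 2 0 0 6.9;60 8 -1.5 2 0 0 6.9;60 0 0 0 0 0 0;60 0 0 0 0 0 0';python3 - <<'E'
from h import *
st();plan((547,-23,70),(180,0,0))
E
```

```text
clock: 17.23
eef_pos: [480.5, -41.9, 128.3]
tcp_rot: [-3.134, 0.006, 0.94]
contact_force: [0.1, -0.9, -0.0]
opening: 0.761
clock: 17.65
eef_pos: [515.1, -28.6, 108.2]
tcp_rot: [-3.134, 0.022, 0.315]
contact_force: [-0.3, -0.7, 0.3]
opening: 0.764
clock: 18.07
eef_pos: [534.2, -21.0, 91.9]
tcp_rot: [3.14, 0.037, -0.062]
contact_force: [-0.8, -0.2, -0.1]
opening: 0.764
t18.07 tcp [534.2 -21.   91.9] rot [ 3.14   0.037 -0.062] F [-0.8 -0.2 -0.1] op 0.764 q [-0.04  0.41  1.91 -0.    0.86  1.59]
total d [13.7  1.1 21.4] w [ 0.   2.1 -3.5] rows 1
turn/row [ 0.03  2.13 -3.53]
 shift [13.7  1.1 21.4]
```

```bash
python3 -m jog '60 7 0.5 10 0 2.1 -3.5;60 6 0.5 10 0 0 0;60 0 0 0 0 0 0';python3 - <<'E'
from h import *
st();plan((547,-23,22),(180,0,0))
g=grab('side','s17');zoom(g,240,200,130,110,6,'a23')
E
```

```text
clock: 18.32
eef_pos: [544.7, -22.7, 68.8]
tcp_rot: [3.141, 0.004, 0.011]
contact_force: [-0.3, 1.5, 1.3]
opening: 0.763
t18.32 tcp [544.7 -22.7  68.8] rot [3.141 0.004 0.011] F [-0.3  1.5  1.3] op 0.763 q [-0.04  0.44  1.93 -0.    0.77  1.52]
total d [ 2.5  0.3 46.8] w [0.  0.2 0.6] rows 2
turn/row [0.02 0.11 0.32]
 shift [ 1.2  0.2 23.4]
 shift [ 1.2  0.2 23.4]
```

View pics/a23.png

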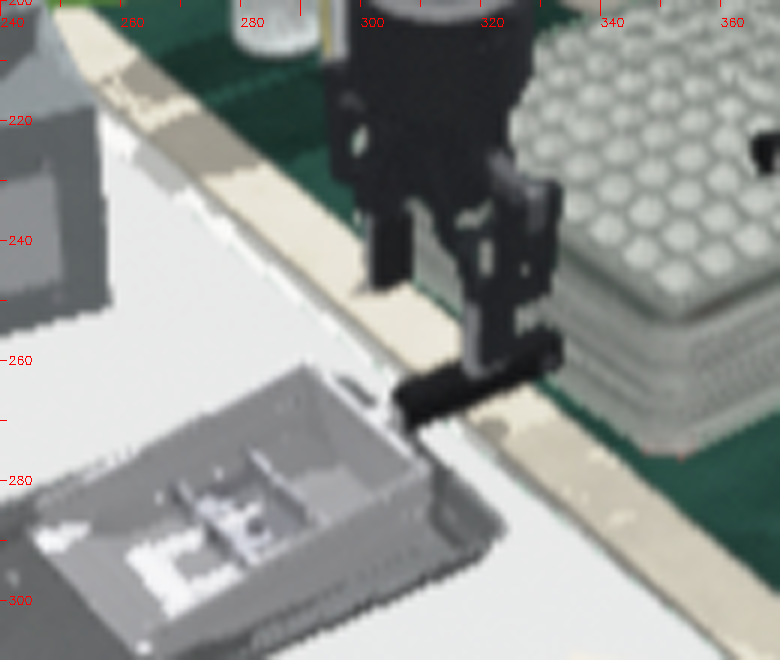

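```bash
python3 -m jog '60 1 0 20 0 0 0.5;60 0.5 0 20 0 0 0;60 0.5 0 5 0 0 0;60 0 0 0 0 0 0';python3 - <<'E'
from h import *
st();plan((546,-23,22),(180,0,0))
g=grab('side','s18');zoom(g,240,200,130,110,6,'a24')
E
```

```text
clock: 18.7
eef_pos: [545.9, -23.0, 24.0]
tcp_rot: [3.141, 0.007, 0.002]
contact_force: [0.6, -0.9, 0.2]
opening: 0.768
t18.70 tcp [545.9 -23.   24. ] rot [3.141e+00 7.000e-03 2.000e-03] F [ 0.6 -0.9  0.2] op 0.768 q [-0.04  0.52  1.94 -0.    0.69  1.53]
total d [ 0.1 -0.   2. ] w [0.  0.4 0.1] rows 1
turn/row [0.03 0.37 0.11]
 shift [ 0.1 -0.   2. ]
```

View pics/a24.png

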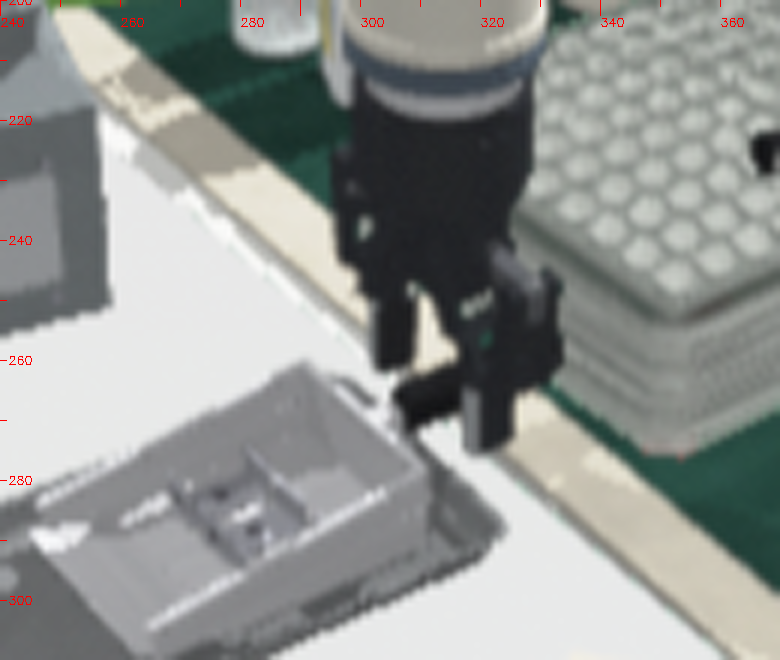

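```bash
python3 -m jog '60 0 0 2 0 0.3 0;255 0 0 0 0 0 0;255 0 0 0 0 0 0;255 0 0 0 0 0 0;255 0 0 0 0 0 0' 110;python3 -m jog '255 0 0 0 0 0 0;255 0 0 0 0 0 0;255 0 0 0 0 0 0;255 0 0 0 0 0 0;255 0 0 0 0 0 0';python3 - <<'E'
from h import *
st()
E
```

```text
clock: 19.17
eef_pos: [547.7, -23.1, 25.9]
tcp_rot: [3.141, -0.003, 0.002]
contact_force: [1.0, 2.7, 3.2]
opening: 0.203
clock: 19.58
eef_pos: [547.8, -23.1, 26.5]
tcp_rot: [3.141, -0.004, 0.002]
contact_force: [0.8, -0.4, -1.4]
opening: 0.182
t19.58 tcp [547.8 -23.1  26.5] rot [ 3.141e+00 -4.000e-03  2.000e-03] F [ 0.8 -0.4 -1.4] op 0.182 q [-0.04  0.51  1.94 -0.    0.68  1.53]
```

```bash
python3 -m jog '255 0 0 -8 0 0 0;255 0 0 -12 0 0 0;255 0 0 -15 0 0 0;255 0 0 -15 0 0 0;255 0 0 0 0 0 0';python3 - <<'E'
from h import *
st()
g=grab('side','s19');zoom(g,200,200,150,120,5,'a25')
E
```

```text
clock: 20.0
eef_pos: [547.0, -23.0, 80.2]
tcp_rot: [3.141, -0.002, 0.002]
contact_force: [1.2, -0.6, -1.4]
opening: 0.189
t20.00 tcp [547.  -23.   80.2] rot [ 3.141e+00 -2.000e-03  2.000e-03] F [ 1.2 -0.6 -1.4] op 0.189 q [-0.04  0.43  1.92 -0.    0.79  1.52]
```

View pics/a25.png

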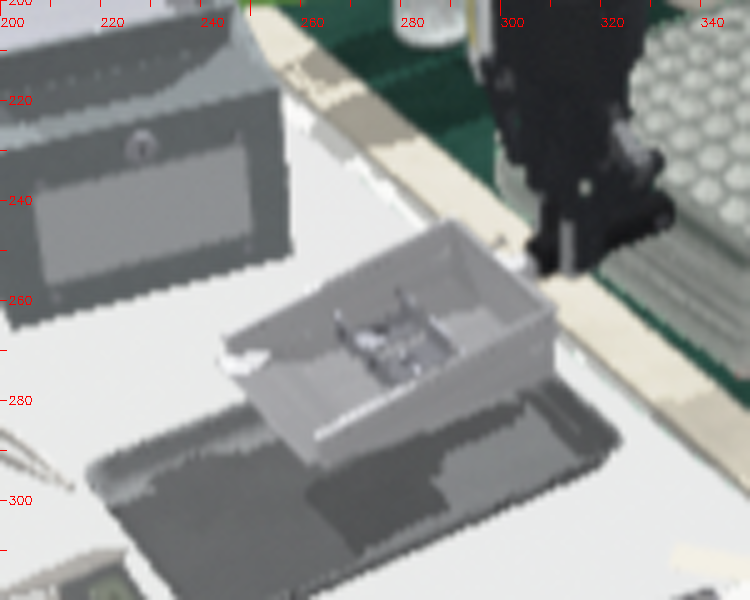

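```bash
python3 - <<'E'
from h import *
c=np.array([414,256.5]);a=np.radians(82);X=np.array([np.cos(a),np.sin(a)]);Y=np.array([-X[1],X[0]])
def B(n,u,z):
    p=plane(n,u,z)[:2]-c;return (p@X).round(1),(p@Y).round(1)
for nm,n,u,z in[("hinge1",'top',(186,232),154),("hinge2",'top',(177,280),154),("flap front1",'top',(226,244),128),("flap fr2",'top',(218,287.5),128),
 ("lip top1",'top',(232.5,240),157),("lip top2",'top',(222.5,291),157),("lip top side1",'side',(194.5,213),157),("lip top side2",'side',(243.5,201),157),
 ("lip base s1",'side',(194,220),126),("lip base s2",'side',(238,207.5),126),("hinge s",'side',(187.5,192.5),154),("hinge s2",'side',(230,183),154),("topfront",'side',(196,230),116),("topfront2",'side',(253,217.5),116),("topback",'side',(177,186),164),("topback2",'side',(231,173.5),164)]:
    print(nm,B(n,u,z))
E
```

```text
hinge1 (np.float64(57.9), np.float64(-63.1))
hinge2 (np.float64(56.1), np.float64(57.4))
flap front1 (np.float64(-41.8), np.float64(-53.0))
flap fr2 (np.float64(-42.6), np.float64(58.3))
lip top1 (np.float64(-59.3), np.float64(-62.9))
lip top2 (np.float64(-58.6), np.float64(65.4))
lip top side1 (np.float64(-65.1), np.float64(77.1))
lip top side2 (np.float64(-60.5), np.float64(-57.4))
lip base s1 (np.float64(-47.0), np.float64(78.0))
lip base s2 (np.float64(-35.2), np.float64(-47.8))
hinge s (np.float64(58.6), np.float64(65.1))
hinge s2 (np.float64(62.5), np.float64(-59.4))
topfront (np.float64(-81.5), np.float64(83.1))
topfront2 (np.float64(-87.6), np.float64(-71.6))
topback (np.float64(90.5), np.float64(85.4))
topback2 (np.float64(100.9), np.float64(-75.9))
```

```bash
python3 -m jog '255 0 0 -8 0 -2 0;255 0 0 -15 0 -2 0;255 0 0 -22 0 -2 0;255 0 0 -25 0 -2 0;255 0 0 -25 0 0 0'; python3 -m jog '255 0 0 -25 0 0 0;255 0 0 -20 0 0 0;255 0 0 -10 0 0 0;255 0 0 0 0 0 0';python3 - <<'E'
from h import *
st();plan((434,401,245),(180,8,82))
E
```

```text
clock: 20.47
eef_pos: [548.6, -22.8, 171.0]
tcp_rot: [3.141, 0.157, 0.002]
contact_force: [1.4, -0.1, -1.3]
opening: 0.184
clock: 20.8
eef_pos: [559.8, -22.8, 230.2]
tcp_rot: [3.141, 0.153, 0.002]
contact_force: [0.5, -0.1, -2.5]
opening: 0.184
t20.80 tcp [559.8 -22.8 230.2] rot [3.141e+00 1.530e-01 2.000e-03] F [ 0.5 -0.1 -2.5] op 0.184 q [-0.04  0.34  1.67 -0.01  1.29  1.53]
total d [-125.7 -424.     4.2] w [-11.9   0.6 -81. ] rows 12
turn/row [-0.99  0.05 -6.75]
 shift [-10.5 -35.3   0.4]
 shift [ -6.3 -36.3  -0.3]
 shift [ -1.9 -36.8  -0.9]
 shift [  2.4 -36.7  -1.6]
 shift [  6.7 -36.2  -2.2]
 shift [ 10.9 -35.1  -2.8]
 shift [ 15.  -33.5  -3.4]
 shift [ 18.8 -31.5  -3.9]
 shift [ 22.4 -29.   -4.4]
 shift [ 25.6 -26.   -4.9]
 shift [ 28.5 -22.8  -5.3]
 shift [ 31.  -19.2  -5.6]
```

```bash
python3 - <<'E'
from h import *
plan((434,401,250),(180,8,82),20)
E
```

```text
total d [-126.5 -424.    -0.7] w [-11.9   0.6 -81. ] rows 20
turn/row [-0.6   0.03 -4.05]
 shift [ -6.3 -21.2  -0. ]
 shift [ -4.8 -21.6  -0.3]
 shift [ -3.3 -21.9  -0.5]
 shift [ -1.7 -22.   -0.7]
 shift [ -0.2 -22.1  -0.9]
 shift [  1.4 -22.   -1.2]
 shift [  3.  -21.9  -1.4]
 shift [  4.5 -21.6  -1.6]
 shift [  6.  -21.2  -1.8]
 shift [  7.5 -20.7  -2.1]
 shift [  8.9 -20.1  -2.3]
 shift [ 10.3 -19.4  -2.5]
 shift [ 11.7 -18.6  -2.7]
 shift [ 13.  -17.7  -2.8]
 shift [ 14.2 -16.7  -3. ]
 shift [ 15.3 -15.6  -3.2]
 shift [ 16.4 -14.5  -3.3]
 shift [ 17.4 -13.2  -3.5]
 shift [ 18.3 -11.9  -3.6]
 shift [ 19.1 -10.6  -3.7]
```

```bash
python3 -m jog '255 -3 -10 -0.5 -0.4 0 -2;255 -5 -20 -0.5 -0.6 0 -4;255 -3.5 -22 -0.5 -0.6 0 -4;255 -2 -22 -1 -0.6 0 -4;255 0 -22 -1 -0.6 0 -4';python3 -m jog '255 1 -22 -1 -0.6 0 -4;255 3 -22 -1 -0.6 0 -4;255 4.5 -21.5 -1.5 -0.6 0 -4;255 6 -21 -2 -0.6 0 -4;255 7.5 -21 -2 -0.6 0 -4';python3 - <<'E'
from h import *
st();plan((434,401,250),(180,8,82),10)
g=grab('side','s20');zoom(g,160,100,180,180,4,'a26')
E
```

```text
clock: 21.22
eef_pos: [529.7, 71.9, 228.7]
tcp_rot: [-3.142, 0.161, 0.332]
contact_force: [0.8, 0.8, -3.3]
opening: 0.185
clock: 21.63
eef_pos: [490.1, 184.8, 223.9]
tcp_rot: [-3.13, 0.172, 0.715]
contact_force: [0.8, 0.4, -1.9]
opening: 0.187
t21.63 tcp [490.1 184.8 223.9] rot [-3.13   0.172  0.715] F [ 0.8  0.4 -1.9] op 0.187 q [ 0.39  0.3   1.74 -0.05  1.27  1.26]
total d [  93.4 -200.5  -40.5] w [ -7.    1.5 -40.5] rows 10
turn/row [-0.7   0.15 -4.05]
 shift [  9.3 -20.   -4. ]
 shift [ 10.7 -19.3  -4.3]
 shift [ 12.1 -18.4  -4.5]
 shift [ 13.4 -17.5  -4.6]
 shift [ 14.6 -16.4  -4.8]
 shift [ 15.7 -15.3  -5. ]
 shift [ 16.8 -14.1  -5.1]
 shift [ 17.7 -12.8  -5.2]
 shift [ 18.6 -11.4  -5.3]
 shift [ 19.4 -10.   -5.4]
```

View pics/a26.png

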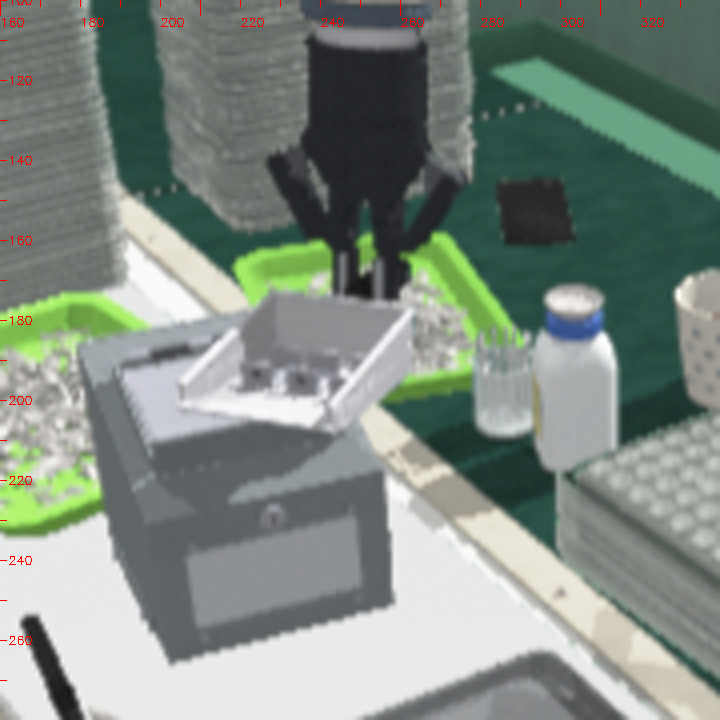

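```bash
python3 -m jog '255 9 -20 -4 -0.7 0 -4;255 10.5 -19 -4 -0.7 0 -4;255 12 -18.5 -4.5 -0.7 0 -4;255 13.5 -17.5 -4.5 -0.7 0 -4;255 14.5 -16.5 -5 -0.7 0 -4';python3 -m jog '255 15.5 -15 -5 -0.7 0 -4;255 17 -14 -5 -0.7 0 -4;255 17.5 -13 -5 -0.7 0 -4;255 14 -8 -4 -0.7 0 -4;255 8 -4 -2 -0.7 0 -4';python3 -m jog '255 0 0 0 0 0 0;255 0 0 0 0 0 0'; python3 - <<'E'
from h import *
st();plan((434,401,250),(180,8,82))
E
```

```text
clock: 22.1
eef_pos: [450.4, 298.0, 227.8]
tcp_rot: [-3.121, 0.178, 1.099]
contact_force: [-0.2, -0.1, -3.4]
opening: 0.185
clock: 22.52
eef_pos: [415.9, 392.0, 228.4]
tcp_rot: [-3.11, 0.178, 1.483]
contact_force: [0.1, -1.0, -2.6]
opening: 0.185
clock: 22.68
eef_pos: [412.4, 393.4, 225.2]
tcp_rot: [-3.106, 0.181, 1.491]
contact_force: [0.1, -0.6, -2.0]
opening: 0.179
t22.68 tcp [412.4 393.4 225.2] rot [-3.106  0.181  1.491] F [ 0.1 -0.6 -2. ] op 0.179 q [ 0.81  0.36  1.65 -0.09  1.3   0.93]
total d [  4.6  20.  -26.8] w [-1.5  2.4  3.3] rows 1
turn/row [-1.47  2.44  3.34]
 shift [  4.6  20.  -26.8]
```

```bash
python3 -m jog '255 2 10 -5 -0.7 1.2 1.6;255 2 10 -3 -0.7 1.2 1.6;255 0 0 0 0 0 0'; python3 - <<'E'
from h import *
st();plan((433,392,214),(180,-8,82))
g=grab('side','s21');zoom(g,160,120,110,110,6,'a27')
f=grab('top','t6');zoom(f,140,190,130,130,5,'a28')
E
```

```text
clock: 22.93
eef_pos: [433.9, 394.9, 230.0]
tcp_rot: [-3.141, 0.14, 1.424]
contact_force: [-0.8, -0.4, -2.3]
opening: 0.183
t22.93 tcp [433.9 394.9 230. ] rot [-3.141  0.14   1.424] F [-0.8 -0.4 -2.3] op 0.183 q [ 0.78  0.36  1.64 -0.09  1.26  0.96]
total d [-0.8 -0.4 16.3] w [-0.  16.  -0.4] rows 3
turn/row [-0.01  5.34 -0.13]
 shift [-0.3 -0.1  5.4]
 shift [-0.8 -0.1  5.4]
 shift [-1.3 -0.1  5.3]
```

View pics/a27.png

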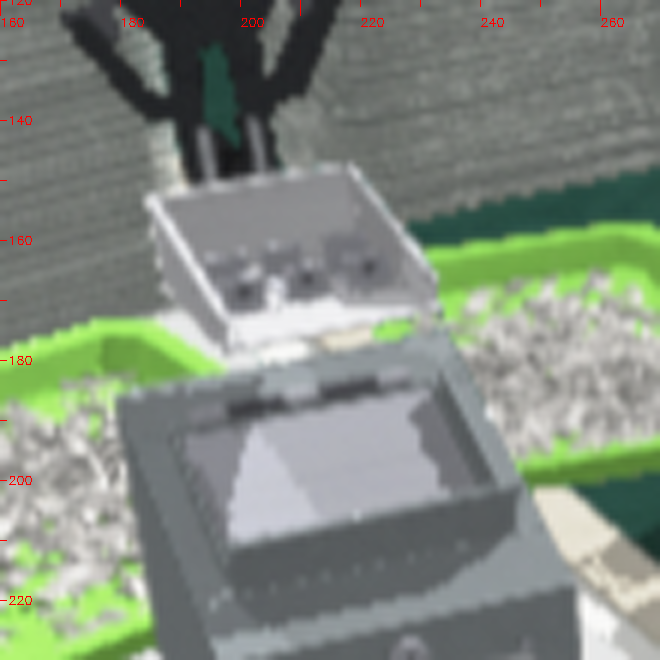

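View pics/a28.png

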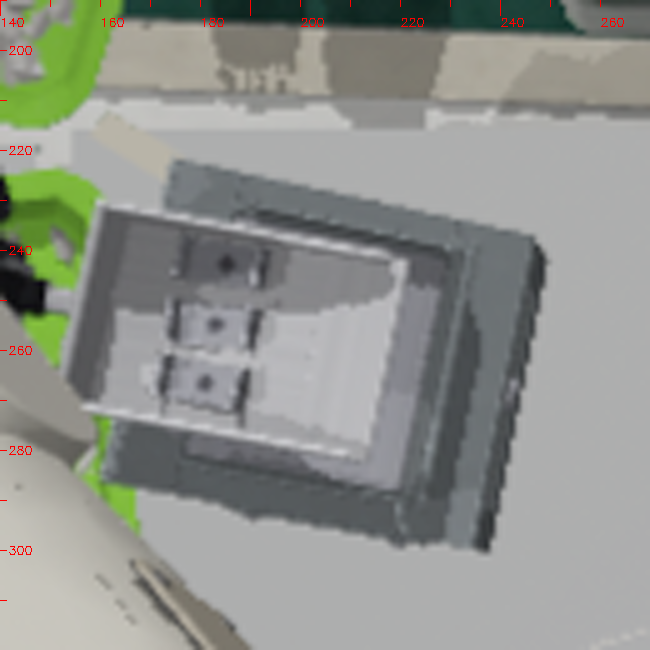

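```bash
python3 - <<'E'
from h import *
c=np.array([414,256.5]);a=np.radians(82);X=np.array([np.cos(a),np.sin(a)]);Y=np.array([-X[1],X[0]])
T=cur()
B=lambda p:((p[:2]-c)@X,(p[:2]-c)@Y,p[2])
for nm,q in(("noseL",(-181,-48,-14.5-20+34)),("noseR",(-181,48,-.5))):
    pass
nz=(T@[-181,0,-14.5,1])[:3];print("nose pred box",np.round(B(nz),1))
for u in((221,241.5),(211.5,281)):
    p=plane('top',u,nz[2]+15);print(np.round(B(p),1))
for u in((158.5,231),(156,271)):
    p=plane('top',u,230+10);print('rear',np.round(B(p),1))
E
```

```text
nose pred box [-37.7   1.4 269.8]
[-48.8 -42.  284.8]
[-44.7  48.9 284.8]
rear [103.8 -45.7 240. ]
rear [ 90.6  46.5 240. ]
```

```bash
python3 -m jog '255 0 0 5 0 5 0;255 -1 0 5 0 5.5 0;255 -1 0 5 0 5.5 0;255 0 0 0 0 0 0'; python3 - <<'E'
from h import *
st()
f=grab('top','t7');zoom(f,140,190,130,130,5,'a29');g=grab('side','s22');zoom(g,160,120,110,110,6,'a30')
c=np.array([414,256.5]);X=np.array([np.cos(np.radians(82)),np.sin(np.radians(82))])
def tgt(al,off,d=90,H=(55,152)):
    s,co=np.sin(np.radians(al)),np.cos(np.radians(al));x=H[0]+(181-d)*co-(off+14.5)*s;z=H[1]+(181-d)*s+(off+14.5)*co
    return (*(c+x*X),z)
for al,off in((16,22),(24,17),(31,16),(38,16),(45,16),(55,16)):
    print(al,np.round(tgt(al,off),1))
plan(tgt(16,22),(180,-16,82))
E
```

```text
clock: 23.37
eef_pos: [433.5, 391.2, 214.5]
tcp_rot: [-3.14, -0.148, 1.422]
contact_force: [-0.7, -0.8, -1.6]
opening: 0.183
t23.37 tcp [433.5 391.2 214.5] rot [-3.14  -0.148  1.422] F [-0.7 -0.8 -1.6] op 0.183 q [0.67 0.25 1.82 0.12 0.96 0.75]
16 [432.4 387.6 212.2]
24 [431.4 380.6 217.8]
31 [430.3 372.7 225. ]
38 [429.  363.4 232.1]
45 [427.6 353.3 237.9]
55 [425.4 337.9 244. ]
total d [-6.1 -1.6  3. ] w [ 0.1  7.7 -0.5] rows 2
turn/row [ 0.05  3.87 -0.24]
 shift [-3.1 -0.8  1.5]
 shift [-3.2 -0.8  1.3]
```

View pics/a29.png

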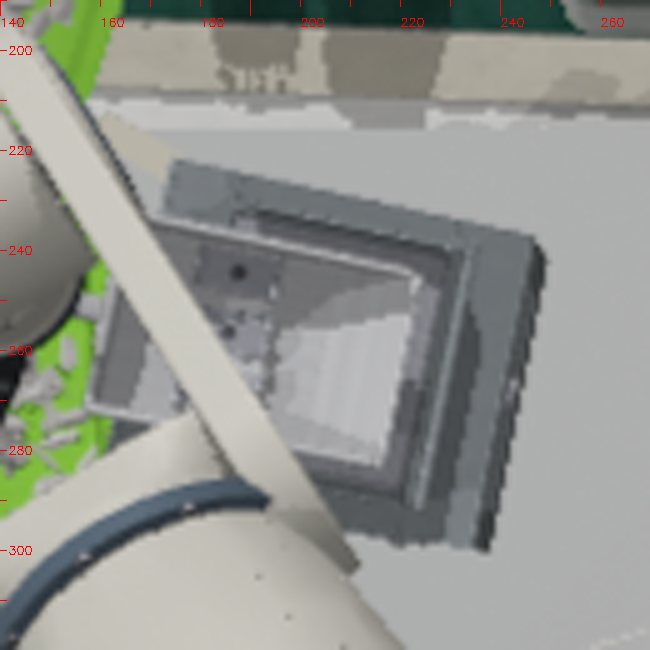

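View pics/a30.png

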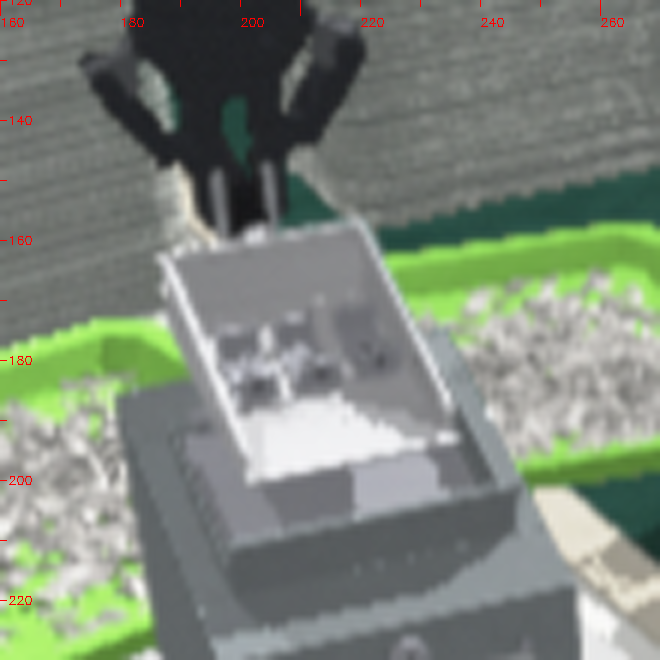

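```bash
python3 -m jog '255 -6 -1 4 0 7 0;255 -4 0 -6 0 7 0;255 -4.5 0 -11 0 7 0;255 -4.5 0 -11 0 7 0;255 -4.5 0 -11 0 7 0'; python3 - <<'E'
from h import *
s=st();print(np.degrees(s['tcp_rot']))
c=np.array([414,256.5]);X=np.array([np.cos(np.radians(82)),np.sin(np.radians(82))])
def tgt(al,off,d=90,H=(55,152)):
    s,co=np.sin(np.radians(al)),np.cos(np.radians(al));x=H[0]+(181-d)*co-(off+14.5)*s;z=H[1]+(181-d)*s+(off+14.5)*co
    return (*(c+x*X),z)
al=-np.degrees(s['tcp_rot'][1]);plan(tgt(al,16),(180,-al,82));plan(tgt(55,16),(180,-55,82))
g=grab('side','s23');zoom(g,160,120,110,110,6,'a31')
E
```

```text
clock: 23.88
eef_pos: [430.7, 369.4, 237.0]
tcp_rot: [-3.139, -0.673, 1.436]
contact_force: [-1.0, -0.7, -2.5]
opening: 0.18
t23.88 tcp [430.7 369.4 237. ] rot [-3.139 -0.673  1.436] F [-1.  -0.7 -2.5] op 0.180 q [ 0.37  0.14  2.1   0.9   0.77 -0.13]
[-179.85096705  -38.53403056   82.26317175]
total d [-8.2 -0.9 -0.8] w [-0.3  0.   0.2] rows 1
turn/row [-0.31  0.    0.21]
 shift [-8.2 -0.9 -0.8]
total d [-20.6  -1.1 -25.3] w [-0.3 16.5  0.2] rows 3
turn/row [-0.11  5.49  0.05]
 shift [-6.9 -0.4 -8.4]
 shift [-6.  -0.3 -9.1]
 shift [-5.1 -0.3 -9.6]
```

View pics/a31.png

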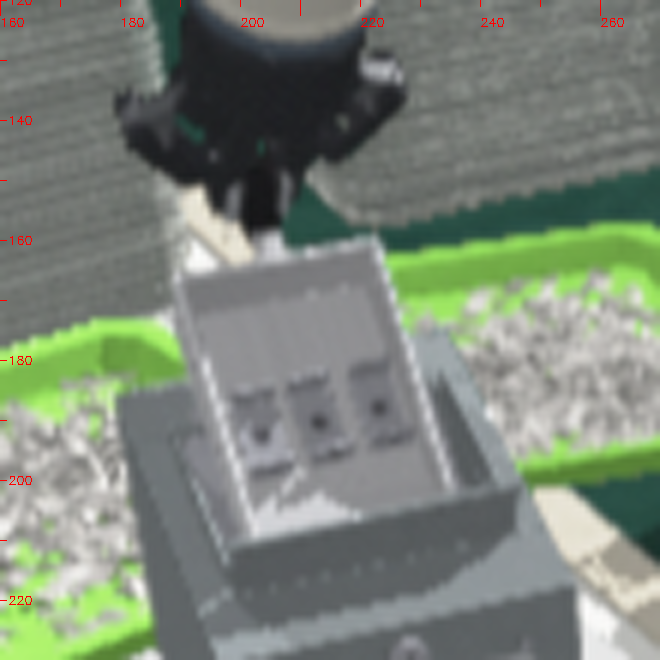

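```bash
python3 -m jog '255 -8 -0.5 -8 0 5.5 0;255 -7 -0.5 -9 0 5.5 0;255 -5 0 -9.5 0 5.5 0;255 0 0 0 0 0 0'; python3 - <<'E'
from h import *
s=st();print(np.degrees(s['tcp_rot']))
c=np.array([414,256.5]);X=np.array([np.cos(np.radians(82)),np.sin(np.radians(82))])
def tgt(al,off,d=90,H=(55,152)):
    s,co=np.sin(np.radians(al)),np.cos(np.radians(al));x=H[0]+(181-d)*co-(off+14.5)*s;z=H[1]+(181-d)*s+(off+14.5)*co
    return (*(c+x*X),z)
plan(tgt(55,16),(180,-55,82))
g=grab('side','s24');zoom(g,160,120,110,110,6,'a32')
f=grab('top','t8');zoom(f,140,190,130,130,5,'a33')
E
```

```text
clock: 24.27
eef_pos: [426.5, 340.3, 245.0]
tcp_rot: [-3.136, -0.954, 1.446]
contact_force: [-0.7, -0.8, -1.5]
opening: 0.185
t24.27 tcp [426.5 340.3 245. ] rot [-3.136 -0.954  1.446] F [-0.7 -0.8 -1.5] op 0.185 q [ 0.15  0.2   2.21  1.3   0.95 -0.66]
[-179.68446745  -54.65077381   82.82362073]
total d [-2.2 -0.7 -1.5] w [-1.   0.4  0.5] rows 1
turn/row [-0.99  0.35  0.47]
 shift [-2.2 -0.7 -1.5]
```

View pics/a32.png

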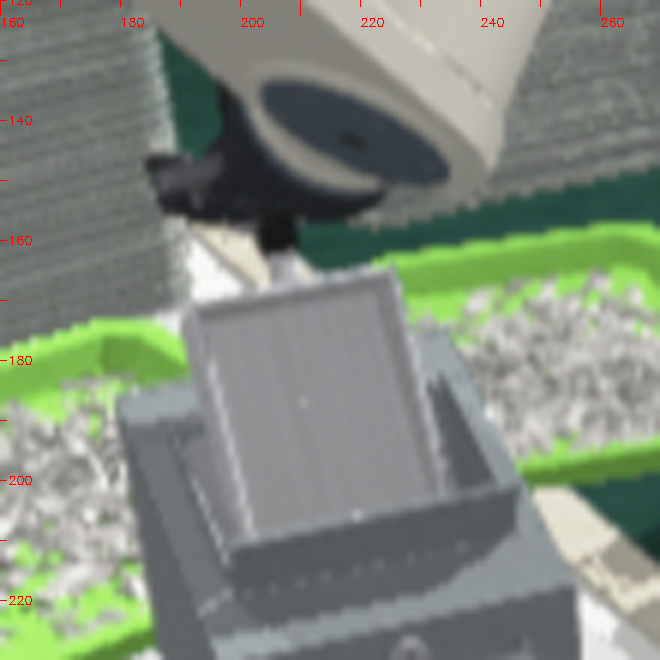

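View pics/a33.png

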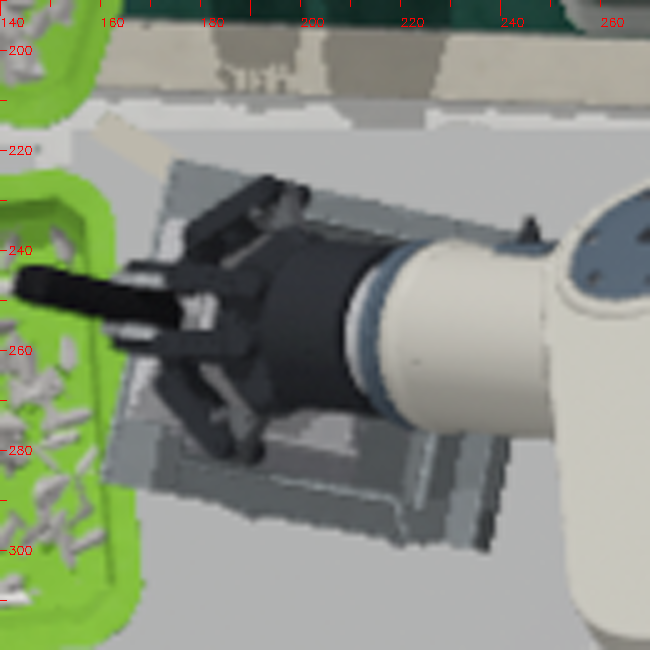

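```bash
python3 -m jog '255 -4 -0.5 -8 0 5 0;255 -3 0 -4 0 2 0;255 0 0 0 0 0 0;255 0 0 0 0 0 0;255 0 0 0 0 0 0'; python3 - <<'E'
from h import *
s=st();print(np.degrees(s['tcp_rot']))
g=grab('side','s25');zoom(g,160,150,110,130,6,'a34')
E
```

```text
clock: 24.78
eef_pos: [427.1, 332.9, 248.6]
tcp_rot: [-3.127, -1.063, 1.45]
contact_force: [0.1, -2.2, -1.3]
opening: 0.184
t24.78 tcp [427.1 332.9 248.6] rot [-3.127 -1.063  1.45 ] F [ 0.1 -2.2 -1.3] op 0.184 q [ 0.08  0.26  2.23  1.38  1.06 -0.81]
[-179.14707802  -60.89885189   83.08257384]
```

View pics/a34.png

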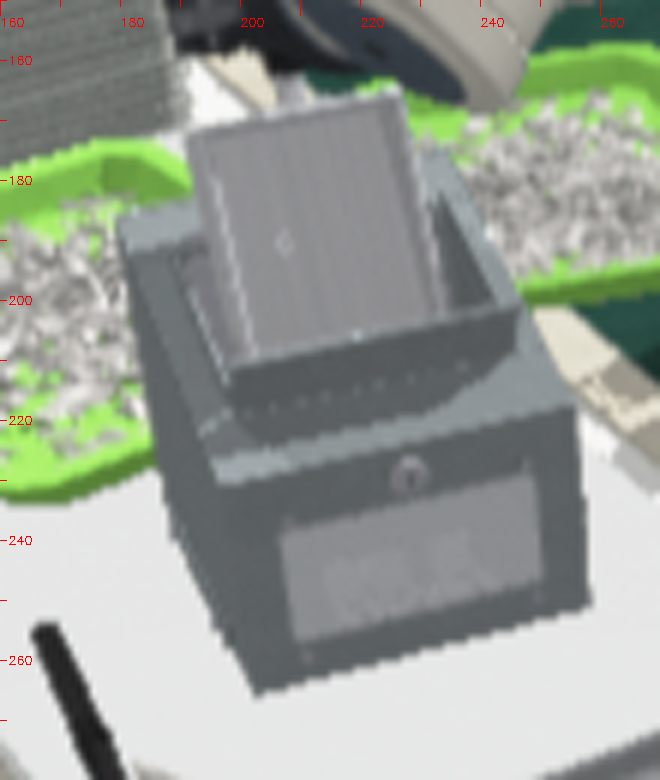

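```bash
python3 - <<'E'
import cv2,numpy as np
o=[]
for n in('s20','s23','s24','s25'):
    im=cv2.imread(f'pics/{n}.png')[222:272,195:258].astype(float)
    e=np.clip((im-110)*5,0,255).astype(np.uint8)
    o.append(cv2.resize(e,None,fx=6,fy=6,interpolation=cv2.INTER_CUBIC))
cv2.imwrite('pics/win1.png',np.vstack([np.hstack(o[:2]),np.hstack(o[2:])]))
E
```

```text
(no output)
```

View pics/win1.png

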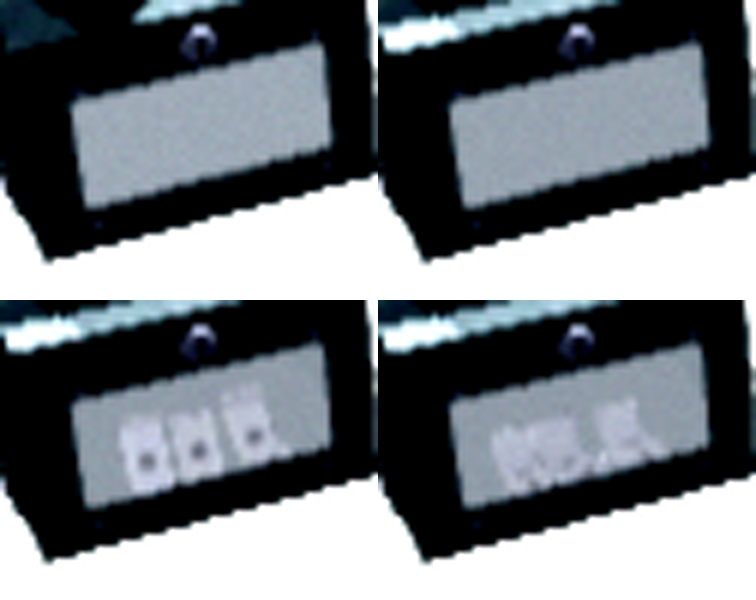

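```bash
python3 -m jog '255 15 0 -3 0 0 0;255 30 0 -4 0 0 0;255 35 0 -4 0 0 0;255 30 0 0 0 -6 0;255 10 0 5 0 -7 0'; python3 - <<'E'
from h import *
s=st();print(np.degrees(s['tcp_rot']))
plan((440,390,290),(180,0,82))
g=grab('side','s26');zoom(g,160,80,130,190,4,'a35')
E
```

```text
clock: 25.25
eef_pos: [429.5, 383.8, 347.0]
tcp_rot: [-3.109, -0.873, 1.444]
contact_force: [-1.2, 0.4, -2.2]
opening: 0.183
t25.25 tcp [429.5 383.8 347. ] rot [-3.109 -0.873  1.444] F [-1.2  0.4 -2.2] op 0.183 q [ 0.29  0.04  2.04  1.04  0.98 -0.18]
[-178.15206988  -50.00609555   82.7356355 ]
total d [-38.8  11.   42. ] w [ -2.1 -50.    1.5] rows 8
turn/row [-0.26 -6.25  0.19]
 shift [-4.9  1.4  5.2]
 shift [-4.3  1.4  5.8]
 shift [-3.6  1.3  6.2]
 shift [-2.9  1.3  6.5]
 shift [-2.2  1.3  6.8]
 shift [-1.4  1.3  7. ]
 shift [-0.6  1.3  7.1]
 shift [0.2 1.2 7.2]
```

View pics/a35.png

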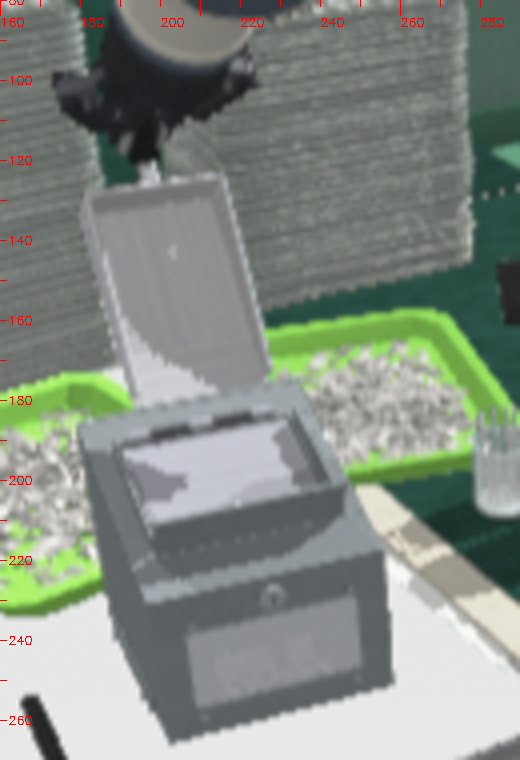

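```bash
python3 -m jog '255 -5 1.5 2 -0.3 -6.5 0;255 -4 1.5 2 -0.3 -6.5 0;255 -3.5 1.5 2 -0.3 -6.5 0;255 -3 1.5 2 -0.3 -6.5 0;255 -2 1.5 2 -0.3 -6.5 0'; python3 -m jog '255 -1.5 1.5 2 -0.3 -6.5 0;255 0 1.5 2 -0.3 -6.5 0;255 0 1.5 2 0 -5 0;255 0 0 0 0 0 0;255 0 0 0 0 0 0';python3 - <<'E'
from h import *
s=st();plan((550,-23,260),(180,0,0))
E
```

```text
clock: 25.72
eef_pos: [435.4, 379.5, 337.5]
tcp_rot: [3.124, -0.296, 1.461]
contact_force: [-0.5, 0.8, -1.8]
opening: 0.187
clock: 26.13
eef_pos: [437.1, 385.3, 334.6]
tcp_rot: [3.109, 0.032, 1.463]
contact_force: [0.7, -0.3, -1.1]
opening: 0.183
t26.13 tcp [437.1 385.3 334.6] rot [3.109 0.032 1.463] F [ 0.7 -0.3 -1.1] op 0.183 q [ 0.75  0.21  1.6  -0.05  1.34  0.86]
total d [-391.2  153.2   92.2] w [ 2.9  0.1 83.9] rows 12
turn/row [0.24 0.01 6.99]
 shift [-32.6  12.8   7.7]
 shift [-30.8  16.7   7.6]
 shift [-28.5  20.3   7.5]
 shift [-25.9  23.7   7.4]
 shift [-22.8  26.7   7.3]
 shift [-19.4  29.3   7.2]
 shift [-15.7  31.5   7.1]
 shift [-11.7  33.2   6.9]
 shift [-7.6 34.4  6.8]
 shift [-3.4 35.1  6.6]
 shift [ 0.9 35.2  6.5]
 shift [ 5.2 34.9  6.4]
```

```bash
python3 -m jog '255 -32.5 13 2 0.2 0 7;255 -31 16.5 2 0.2 0 7;255 -28.5 20 2 0.2 0 7;255 -26 23.5 4 0.2 0 7;255 -23 26.5 6 0.2 0 7'; python3 -m jog '255 -19.5 29 7 0.2 0 7;255 -16 31.5 7 0.2 0 7;255 -12 33 7 0.2 0 7;255 -7.5 34 7 0.2 0 7;255 -3.5 35 7 0.2 0 7'; python3 -m jog '255 1 35 7 0.2 0 7;255 5 33 6 0.2 0 7;255 0 0 0 0 0 0;255 0 0 0 0 0 0';python3 - <<'E'
from h import *
s=st();plan((547.8,-23.1,150),(180,0,0.1))
E
```

```text
clock: 26.55
eef_pos: [478.7, 217.6, 322.7]
tcp_rot: [3.126, -0.001, 0.848]
contact_force: [1.1, -0.3, -1.5]
opening: 0.184
clock: 26.97
eef_pos: [519.6, 38.7, 287.9]
tcp_rot: [-3.123, -0.017, 0.222]
contact_force: [1.0, -0.8, -1.3]
opening: 0.184
clock: 27.3
eef_pos: [534.2, -37.9, 271.9]
tcp_rot: [-3.105, -0.018, -0.043]
contact_force: [1.2, -0.2, -0.6]
opening: 0.18
t27.30 tcp [534.2 -37.9 271.9] rot [-3.105 -0.018 -0.043] F [ 1.2 -0.2 -0.6] op 0.180 q [-0.1   0.17  1.79  0.04  1.17  1.5 ]
total d [ 10.8 -10.9 122.6] w [-2.1 -1.1 -2.5] rows 4
turn/row [-0.52 -0.27 -0.63]
 shift [ 2.7 -2.7 30.7]
 shift [ 2.9 -3.  30.6]
 shift [ 3.1 -3.2 30.6]
 shift [ 3.2 -3.5 30.5]
```

```bash
python3 -m jog '255 3 -3 30 -1 -0.5 -1.3;255 3 -3 30 -1 -0.5 -1.2;255 3 -3 30 0 0 0;255 3 -3 25 0 0 0;255 0 0 0 0 0 0';python3 - <<'E'
from h import *
s=st();plan((547.8,-23.1,60),(180,0,0.1))
g=grab('side','s27');zoom(g,190,170,160,150,5,'a36')
E
```

```text
clock: 27.72
eef_pos: [547.6, -23.1, 158.1]
tcp_rot: [-3.134, -0.015, 0.004]
contact_force: [-0.9, -0.1, -2.3]
opening: 0.184
t27.72 tcp [547.6 -23.1 158.1] rot [-3.134 -0.015  0.004] F [-0.9 -0.1 -2.3] op 0.184 q [-0.05  0.31  1.88  0.01  0.94  1.51]
total d [-1.3  0.7 98.1] w [-0.4 -0.9  0.2] rows 3
turn/row [-0.14 -0.29  0.05]
 shift [-0.4  0.2 32.7]
 shift [-0.3  0.2 32.7]
 shift [-0.1  0.1 32.7]
```

View pics/a36.png

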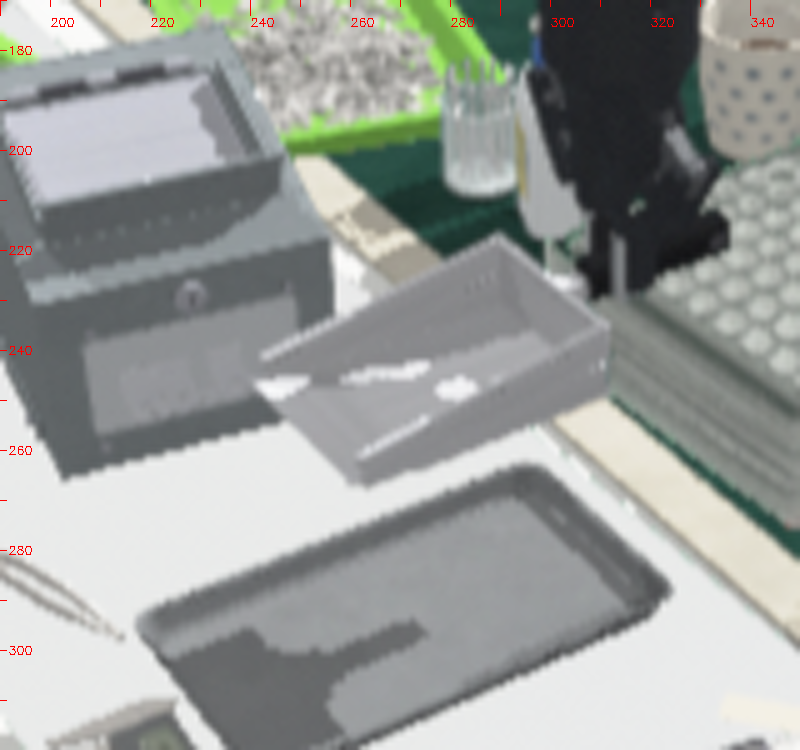

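```bash
python3 -m jog '255 -0.5 0.3 32 -0.4 -0.9 0.2;255 0 0 32 0 0 0;255 0 0 25 0 0 0;255 0 0 10 0 0 0;255 0 0 0 0 0 0';python3 - <<'E'
from h import *
s=st();plan((547.8,-23.1,30),(180,0,0.1))
g=grab('side','s28');zoom(g,190,190,160,140,5,'a37')
E
```

```text
clock: 28.18
eef_pos: [554.1, -21.8, 69.0]
tcp_rot: [-3.139, -0.017, 0.005]
contact_force: [-0.4, 0.0, -1.0]
opening: 0.184
t28.18 tcp [554.1 -21.8  69. ] rot [-3.139 -0.017  0.005] F [-0.4  0.  -1. ] op 0.184 q [-0.04  0.45  1.92  0.    0.76  1.52]
total d [-7.   1.3 38.9] w [-0.1 -1.   0.2] rows 1
turn/row [-0.14 -0.97  0.18]
 shift [-7.   1.3 38.9]
```

View pics/a37.png

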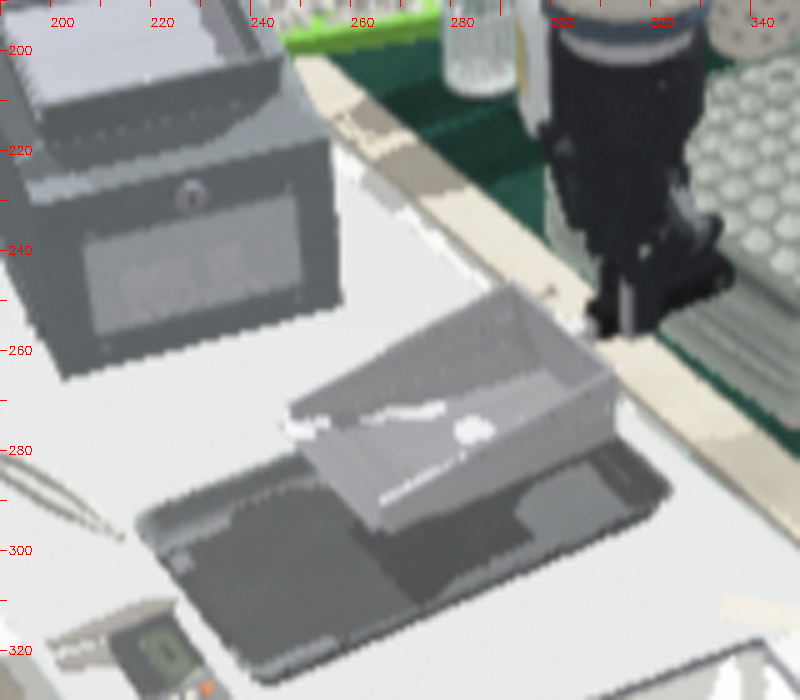

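```bash
python3 -m jog '255 -7 1 12 0 -1 0.2;255 -1 0 12 0 0 0;255 0 0 8 0 0 0;255 0 0 0 0 0 0';python3 - <<'E'
from h import *
s=st();plan((546.5,-23.1,27),(180,0,0.1))
E
```

```text
clock: 28.57
eef_pos: [550.1, -23.1, 41.5]
tcp_rot: [-3.139, -0.008, 0.001]
contact_force: [0.0, -0.3, -0.5]
opening: 0.186
t28.57 tcp [550.1 -23.1  41.5] rot [-3.139e+00 -8.000e-03  1.000e-03] F [ 0.  -0.3 -0.5] op 0.186 q [-0.05  0.49  1.94  0.    0.71  1.52]
total d [-3.7  0.  14.4] w [-0.1 -0.5 -0. ] rows 1
turn/row [-0.14 -0.47 -0.03]
 shift [-3.7  0.  14.4]
```

```bash
python3 -m jog '255 -3 0 6 0 -0.5 0;255 -1 0 4 0 0 0;255 0 0 3 0 0 0;255 0 0 0 0 0 0';python3 - <<'E'
from h import *
s=st();g=grab('side','s29');zoom(g,190,190,160,140,5,'a38')
E
```

```text
clock: 28.9
eef_pos: [546.2, -23.1, 27.5]
tcp_rot: [-3.139, 0.001, 0.001]
contact_force: [0.3, -0.2, -2.2]
opening: 0.185
t28.90 tcp [546.2 -23.1  27.5] rot [-3.139e+00  1.000e-03  1.000e-03] F [ 0.3 -0.2 -2.2] op 0.185 q [-0.05  0.51  1.94  0.    0.69  1.52]
```

View pics/a38.png

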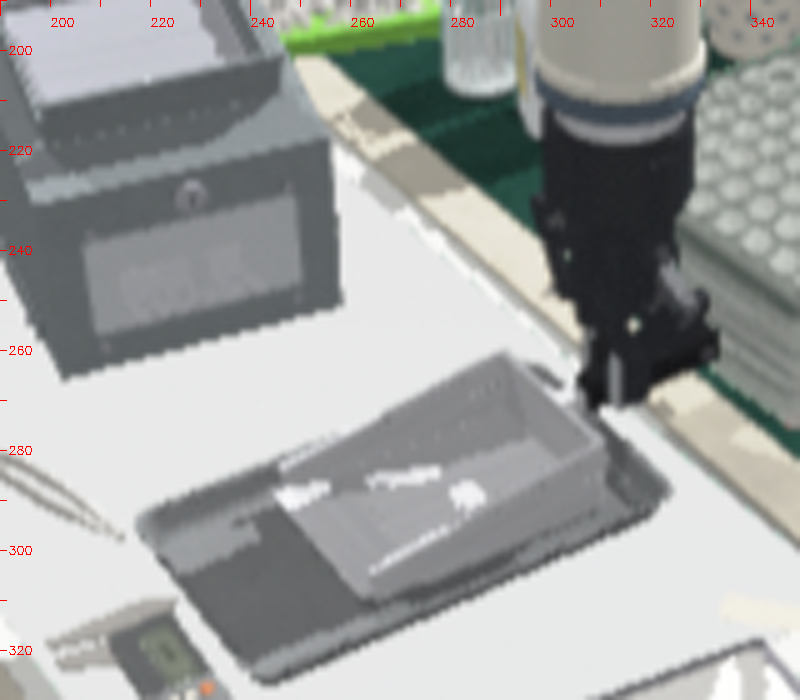

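```bash
python3 -m jog '255 0 0 2 0 0 0;255 0 0 0 0 0 0;160 0 0 0 0 0 0;120 0 0 0 0 0 0;80 0 0 0 0 0 0' 60;python3 -m jog '60 0 0 0 0 0 0;60 0 0 0 0 0 0;60 0 0 -10 0 0 0;60 0 0 -30 0 0 0;60 0 0 -35 0 0 0'; python3 -m jog '60 0 0 -40 0 0 0;60 0 0 -40 0 0 0;60 0 0 0 0 0 0';python3 - <<'E'
from h import *
s=st();g=grab('side','s30');zoom(g,200,220,160,120,5,'a39');f=grab('top','t9');zoom(f,270,190,80,130,4,'a40');zoom(f,340,120,160,100,5,'a41');zoom(g,350,190,150,190,4,'a42')
E
```

```text
clock: 29.37
eef_pos: [547.2, -23.2, 26.6]
tcp_rot: [-3.139, -0.001, 0.001]
contact_force: [0.2, 0.2, 0.6]
opening: 0.602
clock: 29.78
eef_pos: [542.4, -23.1, 98.5]
tcp_rot: [-3.139, 0.011, 0.001]
contact_force: [0.6, 0.9, 0.5]
opening: 0.764
clock: 30.03
eef_pos: [545.0, -23.4, 189.0]
tcp_rot: [-3.139, 0.005, 0.001]
contact_force: [1.5, -0.5, 0.8]
opening: 0.76
t30.03 tcp [545.  -23.4 189. ] rot [-3.139e+00  5.000e-03  1.000e-03] F [ 1.5 -0.5  0.8] op 0.760 q [-0.05  0.28  1.84  0.    1.03  1.52]
```

View pics/a39.png

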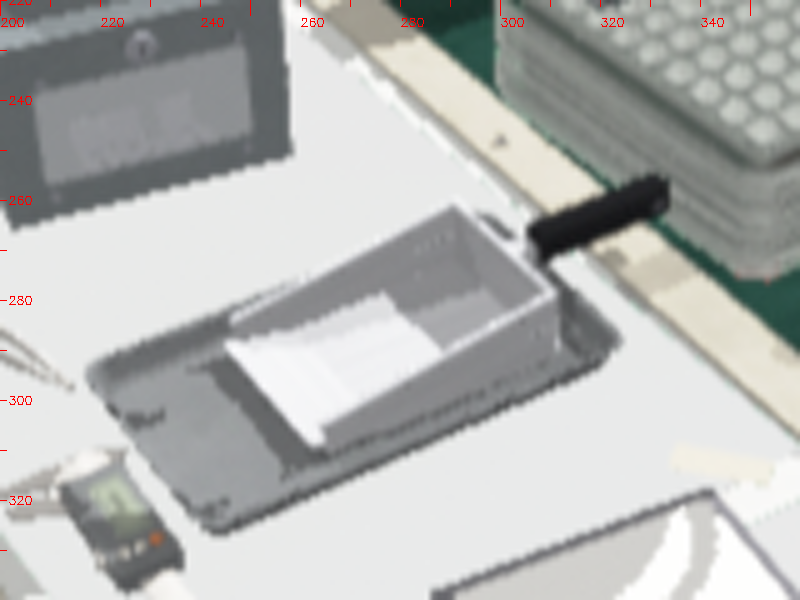

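View pics/a42.png

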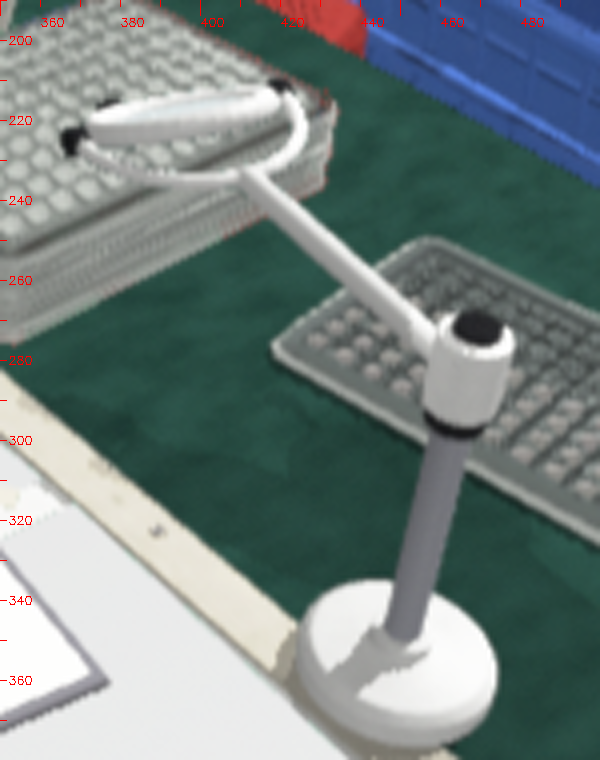

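View pics/a41.png

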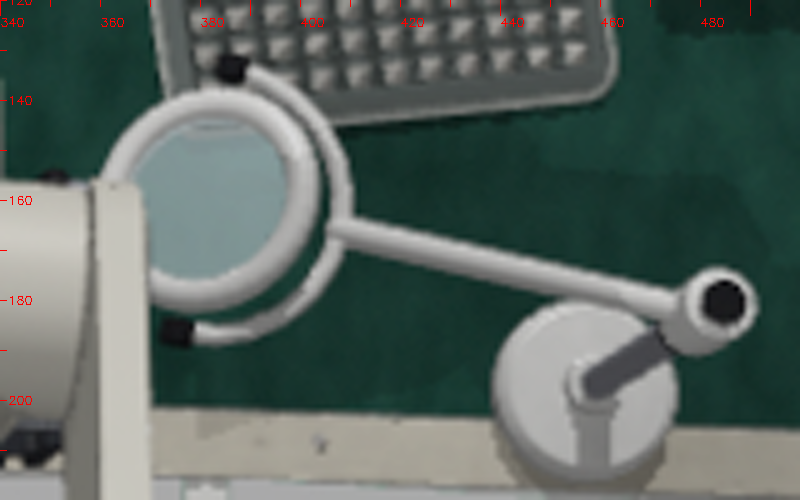

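```bash
python3 - <<'E'
from h import *
f=cv2.imread('pics/side0.png');zoom(f,350,190,110,60,7,'a43')
print(tri((375.5,216.5),(350.6,157.6)))
print('pivots',tri((366.5,225),(374,186.5)),tri((418.5,212),(385.5,133.5)))
print('post top',tri((469,271.5),(484,180.5)))
g=cv2.imread('pics/s30.png')
print('stack top edge', [plane('side',u,80).round(0) for u in((325,210),)])
E
```

```text
(array([683.09515463, -98.65573253, 178.61647484]), np.float64(2.378555992559485))
pivots (array([ 603.84685289, -154.39098717,  210.88463342]), np.float64(2.0216977413991617)) (array([ 740.05821672, -181.65905824,  213.22752798]), np.float64(1.0786909988595843))
post top (array([ 624.24944488, -420.83777649,  240.27680794]), np.float64(0.300386243845936))
stack top edge [array([695., 132.,  80.])]
```

View pics/a43.png

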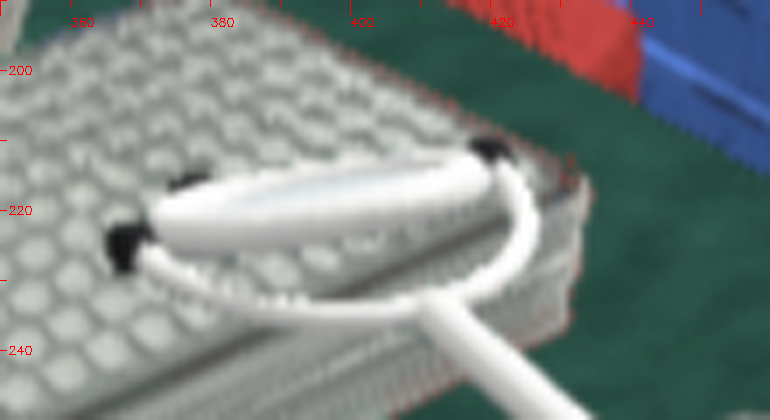

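```bash
python3 - <<'E'
from h import *
cs=[plane('side',u,8) for u in((341,317.5),(375.5,360),(316,387),(285,338.5))]
print(np.round(cs,1),np.mean(cs,0).round(1))
ct=[plane('top',u,8) for u in((377,236),(427,244),(421.5,294.5),(370,287.5))]
print(np.round(ct,1),np.mean(ct,0).round(1))
print('post mid',tri((459.5,310),(462,194.5)),plane('side',(445.5,361),0),'base top centre side',plane('side',(449,354),12))
plan((650,-90,300),(180,0,79))
E
```

```text
[[ 507.  -195.6    8. ]
 [ 489.2 -339.7    8. ]
 [ 344.9 -325.2    8. ]
 [ 362.7 -178.3    8. ]] [ 425.9 -259.7    8. ]
[[ 510.  -197.7    8. ]
 [ 492.1 -339.5    8. ]
 [ 350.5 -324.     8. ]
 [ 365.8 -179.8    8. ]] [ 429.6 -260.3    8. ]
post mid (array([ 620.75020233, -409.5674949 ,  133.10091709]), np.float64(12.6024972507758)) [ 617.04500788 -421.91475164    0.        ] base top centre side [ 628.39689241 -418.94317247   12.        ]
total d [ 106.3   66.5 -117.8] w [ -0.6   0.4 -78.9] rows 12
turn/row [-0.05  0.04 -6.58]
 shift [ 8.9  5.5 -9.8]
 shift [ 8.2  6.5 -9.8]
 shift [ 7.4  7.4 -9.8]
 shift [ 6.5  8.2 -9.8]
 shift [ 5.5  8.9 -9.8]
 shift [ 4.4  9.5 -9.8]
 shift [ 3.3 10.  -9.8]
 shift [ 2.2 10.3 -9.7]
 shift [ 1.  10.5 -9.7]
 shift [-0.2 10.5 -9.7]
 shift [-1.4 10.5 -9.7]
 shift [-2.6 10.2 -9.7]
```

```bash
python3 -m jog '60 9 5.5 -10 0 0 -6.6;60 8 6.5 -10 0 0 -6.6;60 7.5 7.5 -10 0 0 -6.6;60 6.5 8 -10 0 0 -6.6;60 5.5 9 -10 0 0 -6.6';python3 -m jog '60 4.5 9.5 -10 0 0 -6.6;60 3.5 10 -10 0 0 -6.6;60 2 10.5 -10 0 0 -6.6;60 1 10.5 -10 0 0 -6.6;60 0 10.5 -10 0 0 -6.6';python3 -m jog '60 -1.5 10.5 -10 0 0 -6.6;60 -2.5 10 -10 0 0 -6.6;60 0 0 0 0 0 0';python3 - <<'E'
from h import *
s=st();g=grab('side','s31');f=grab('top','t10');zoom(f,320,110,110,100,6,'a44');zoom(g,330,180,110,80,6,'a45')
plan((680,-99,260),(180,0,79))
E
```

```text
clock: 30.55
eef_pos: [581.3, -50.3, 226.5]
tcp_rot: [-3.123, 0.02, 0.599]
contact_force: [0.9, 0.1, -0.2]
opening: 0.764
clock: 30.97
eef_pos: [625.9, -77.5, 267.5]
tcp_rot: [-3.099, 0.01, 1.205]
contact_force: [-0.1, 0.6, -0.5]
opening: 0.765
clock: 31.22
eef_pos: [645.6, -88.8, 283.1]
tcp_rot: [-3.092, -0.001, 1.452]
contact_force: [-0.6, 0.3, 0.2]
opening: 0.763
t31.22 tcp [645.6 -88.8 283.1] rot [-3.092e+00 -1.000e-03  1.452e+00] F [-0.6  0.3  0.2] op 0.763 q [-0.14  0.38  1.48 -0.    1.33 -0.02]
total d [-6.3 38.8 19.3] w [-3.   0.1  3.7] rows 2
turn/row [-1.51  0.03  1.83]
 shift [-3.2 19.4  9.6]
 shift [-2.5 19.2 10.2]
```

View pics/a44.png

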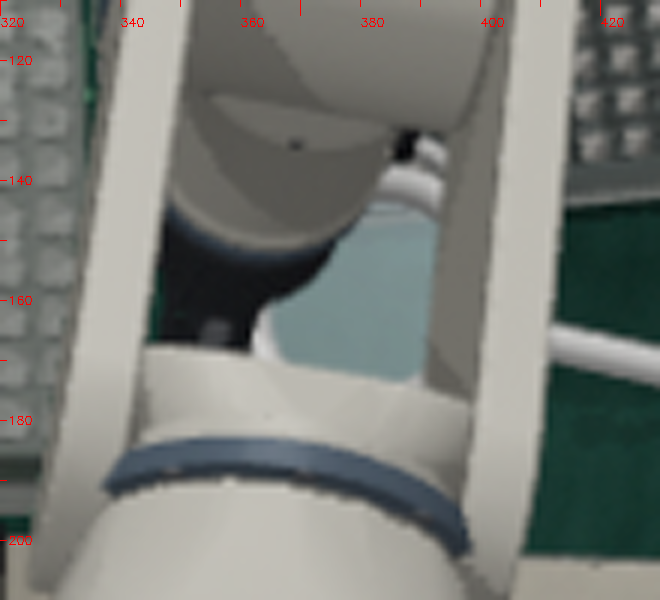

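View pics/a45.png

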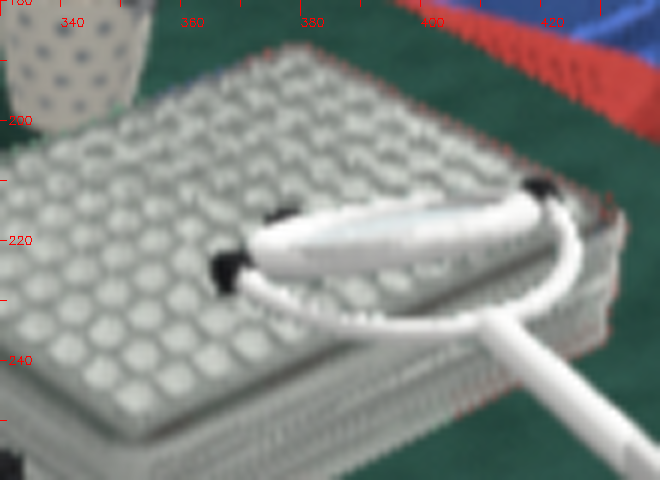

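```bash
python3 - <<'E'
from h import *
print(tri((376.,218.8),(350.6,157.6)))
k=tri((376.,218.8),(350.6,157.6))[0];L=np.array([672,-168,211.5]);print(k-L,np.linalg.norm(k-L),np.degrees(np.arctan2(L[2]-k[2],np.linalg.norm((k-L)[:2]))))
E
```

```text
(array([684.94148466, -99.39252959, 171.69780238]), np.float64(2.459328329792313))
[ 12.94148466  68.60747041 -39.80219762] 80.36592534231923 29.687035536370605
```

```bash
python3 -m jog '60 -3 20 2 -1.5 0 1.8;60 -3 20 2 -1.5 0 1.8;60 0 2 0 0 0 0;60 0 0 0 0 0 0';python3 - <<'E'
from h import *
s=st();plan((684,-99,200),(180,0,79))
g=grab('side','s32');zoom(g,330,130,110,130,5,'a46')
E
```

```text
clock: 31.65
eef_pos: [679.9, -98.4, 269.4]
tcp_rot: [-3.133, 0.001, 1.363]
contact_force: [0.2, -0.2, -0.0]
opening: 0.771
t31.65 tcp [679.9 -98.4 269.4] rot [-3.133e+00  1.000e-03  1.363e+00] F [ 0.2 -0.2 -0. ] op 0.771 q [-0.15  0.42  1.44 -0.    1.29  0.06]
total d [ 0.3  4.8 69.4] w [-0.5  0.1 -0.9] rows 2
turn/row [-0.26  0.03 -0.45]
 shift [ 0.2  2.4 34.7]
 shift [ 0.1  2.2 34.7]
```

View pics/a46.png

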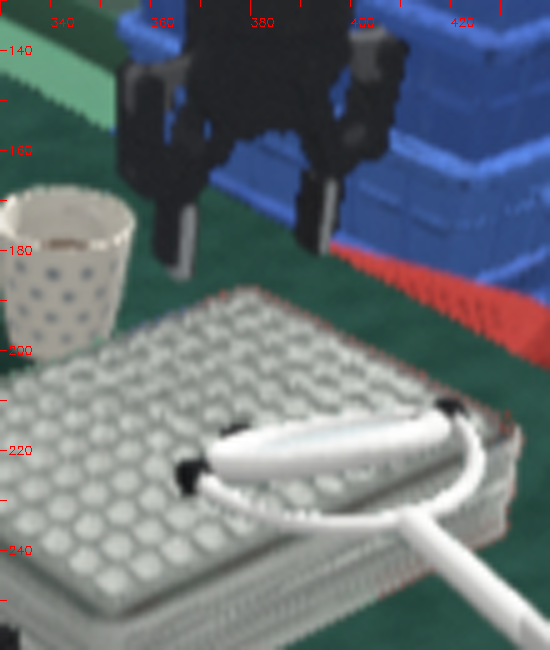

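```bash
python3 -m jog '60 0 2 33 -0.5 0 -0.8;60 0 2 33 0 0 0;60 0 0 20 0 0 0;60 0 0 0 0 0 0';python3 - <<'E'
from h import *
s=st();plan((684,-99,153),(180,0,79))
g=grab('side','s33');zoom(g,330,150,110,110,6,'a47')
E
```

```text
clock: 32.03
eef_pos: [680.1, -97.5, 181.9]
tcp_rot: [-3.14, 0.001, 1.376]
contact_force: [-0.6, -0.9, 0.0]
opening: 0.762
t32.03 tcp [680.1 -97.5 181.9] rot [-3.140e+00  1.000e-03  1.376e+00] F [-0.6 -0.9  0. ] op 0.762 q [-0.14  0.49  1.53 -0.    1.12  0.05]
total d [-0.7  4.2 28.9] w [-0.1  0.  -0.2] rows 1
turn/row [-0.09  0.03 -0.18]
 shift [-0.7  4.2 28.9]
```

View pics/a47.png

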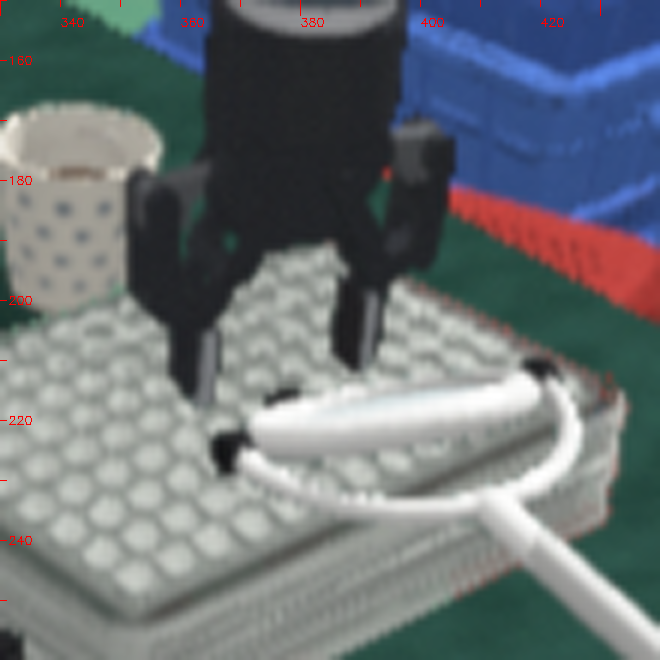

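```bash
python3 -m jog '60 -0.5 3 14 0 0 0;60 0 1 12 0 0 0;60 0 0 5 0 0 0;60 0 0 0 0 0 0' 40;python3 - <<'E'
from h import *
s=st();plan((684,-99,153),(180,0,79))
g=grab('side','s34');zoom(g,330,150,110,110,6,'a48')
E
```

```text
clock: 32.42
eef_pos: [686.2, -98.7, 154.6]
tcp_rot: [3.137, 0.0, 1.375]
contact_force: [0.3, -0.1, -0.7]
opening: 0.766
t32.42 tcp [686.2 -98.7 154.6] rot [3.137 0.    1.375] F [ 0.3 -0.1 -0.7] op 0.766 q [-0.14  0.53  1.54 -0.    1.07  0.05]
total d [-0.8 -2.1  1.6] w [ 0.2  0.  -0.2] rows 1
turn/row [ 0.24  0.01 -0.2 ]
 shift [-0.8 -2.1  1.6]
```

View pics/a48.png

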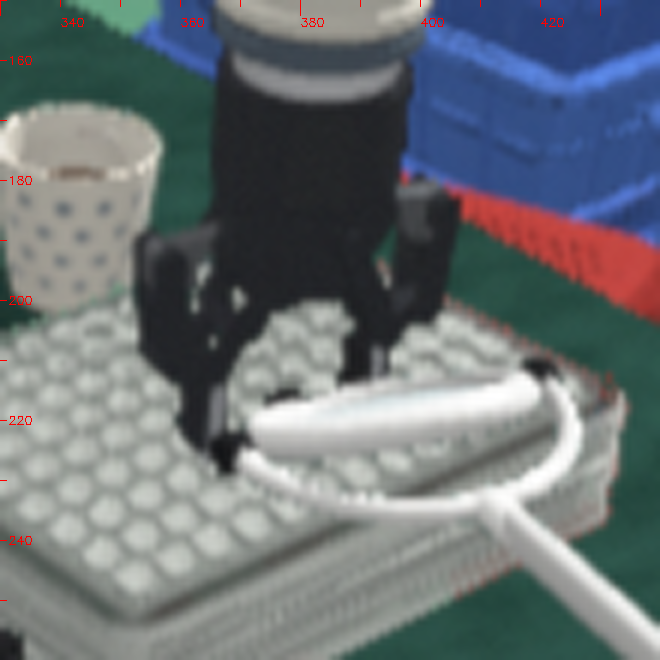

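```bash
python3 -m jog '120 0 -1 1 0 0 0;180 0 0 0 0 0 0;255 0 0 0 0 0 0;255 0 0 0 0 0 0;255 0 0 0 0 0 0' 40;python3 -m jog '255 0 0 0 0 0 0;255 0 0 0 0 0 0;255 0 0 0 0 0 0';python3 - <<'E'
from h import *
s=st()
g=grab('side','s35');zoom(g,330,150,110,110,6,'a49')
E
```

```text
clock: 32.88
eef_pos: [686.6, -98.6, 156.6]
tcp_rot: [3.133, -0.0, 1.375]
contact_force: [-0.2, 1.1, -2.1]
opening: 0.203
clock: 33.13
eef_pos: [686.6, -98.5, 156.8]
tcp_rot: [3.133, -0.0, 1.375]
contact_force: [0.2, -0.2, -1.0]
opening: 0.208
t33.13 tcp [686.6 -98.5 156.8] rot [ 3.133 -0.     1.375] F [ 0.2 -0.2 -1. ] op 0.208 q [-0.14  0.52  1.54 -0.    1.07  0.05]
```

View pics/a49.png

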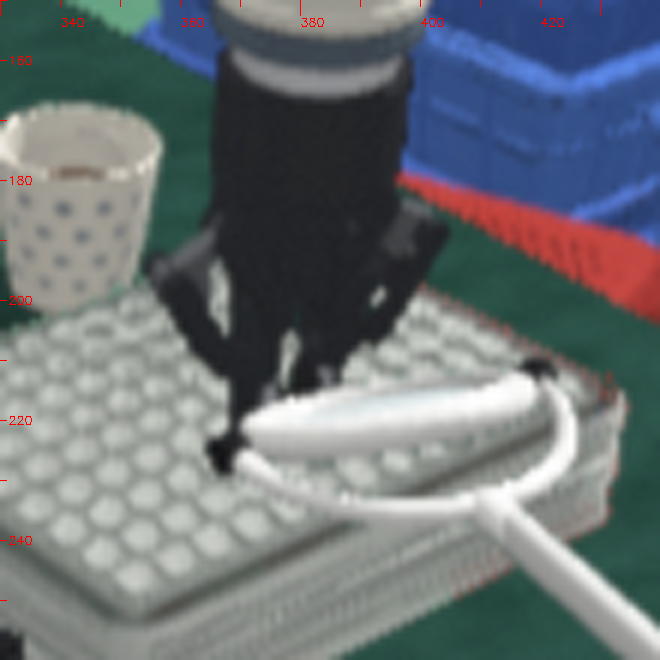

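```bash
python3 -m jog '255 3 0 -6 0 0 0;255 2.5 0 -6.5 0 0 0;255 2 0 -7 0 0 0;255 1.5 0 -7 0 0 0;255 1 0 -7 0 0 0';python3 - <<'E'
from h import *
s=st()
p=s['eef_pos'][:2]-[625,-422];print(np.linalg.norm(p),np.degrees(np.arctan2(p[1],p[0])))
g=grab('side','s36');zoom(g,330,130,110,110,6,'a50')
E
```

```text
clock: 33.6
eef_pos: [687.0, -89.2, 191.2]
tcp_rot: [3.137, 0.002, 1.375]
contact_force: [0.1, -4.4, -2.7]
opening: 0.201
t33.60 tcp [687.  -89.2 191.2] rot [3.137e+00 2.000e-03 1.375e+00] F [ 0.1 -4.4 -2.7] op 0.201 q [-0.13  0.49  1.52 -0.    1.13  0.07]
338.4887135557338 79.45341966912429
```

View pics/a50.png

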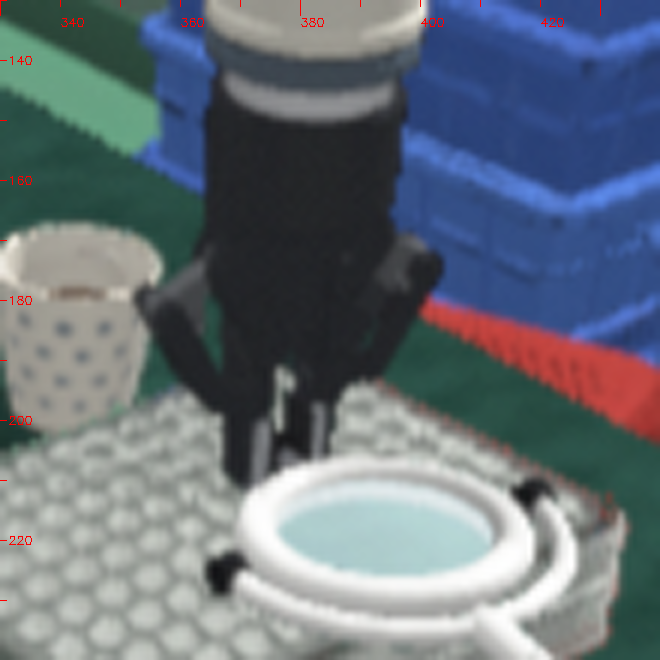

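```bash
python3 -m jog '255 -0.2 -6 0 0 0 -1;255 -0.5 -12 0 0 0 -2;255 -0.8 -18 0 0 0 -3;255 -0.8 -18 0 0 0 -3;255 -0.8 -18 0 0 0 -3';cat > sw.py <<'E'
from h import *
s=st();p=s['eef_pos'][:2]-[625,-422];print("rad %.1f ang %.2f yaw %.2f"%(np.linalg.norm(p),np.degrees(np.arctan2(p[1],p[0])),np.degrees(s['tcp_rot'][2])),np.degrees(s['tcp_rot'][:2]).round(2))
E
python3 sw.py
```

```text
clock: 34.07
eef_pos: [616.2, -83.5, 194.3]
tcp_rot: [3.129, 0.003, 1.595]
contact_force: [0.1, -4.6, -1.3]
opening: 0.2
t34.07 tcp [616.2 -83.5 194.3] rot [3.129e+00 3.000e-03 1.595e+00] F [ 0.1 -4.6 -1.3] op 0.200 q [-0.14  0.38  1.69 -0.    1.07 -0.16]
rad 338.6 ang 91.48 yaw 91.38 [179.3   0.2]
```

```bash
python3 -m jog '255 -0.8 -18 0.3 0 0 -3;255 -0.8 -18 0.3 0 0 -3;255 -0.8 -18 0.3 0 0 -3;255 -0.8 -18 0.3 0 0 -3;255 -0.8 -18 0.3 0 0 -3';python3 sw.py;python3 -m jog '255 -0.8 -18 0.3 0 0 -3;255 -0.8 -18 0.3 0 0 -3;255 -0.8 -18 0.3 0 0 -3;255 -0.8 -18 0.3 0 0 -3;255 -0.8 -18 0.3 0 0 -3';python3 sw.py
```

```text
clock: 34.48
eef_pos: [523.2, -99.6, 193.5]
tcp_rot: [3.126, 0.01, 1.876]
contact_force: [1.3, -4.8, -0.5]
opening: 0.202
t34.48 tcp [523.2 -99.6 193.5] rot [3.126 0.01  1.876] F [ 1.3 -4.8 -0.5] op 0.202 q [-0.19  0.24  1.88 -0.    1.   -0.49]
rad 338.1 ang 107.52 yaw 107.49 [179.12   0.56]
clock: 34.9
eef_pos: [439.3, -140.2, 193.0]
tcp_rot: [3.124, 0.02, 2.157]
contact_force: [2.2, -4.0, -1.3]
opening: 0.202
t34.90 tcp [ 439.3 -140.2  193. ] rot [3.124 0.02  2.157] F [ 2.2 -4.  -1.3] op 0.202 q [-0.31  0.13  2.03  0.    0.96 -0.9 ]
rad 337.5 ang 123.38 yaw 123.59 [178.96   1.13]
```

```bash
python3 -m jog '255 -0.6 -18 0.2 0 0 -3;255 -0.6 -18 0.2 0 0 -3;255 -0.6 -18 0.2 0 0 -3;255 -0.6 -16 0.2 0 0 -2.7;255 -0.3 -10 0 0 0 -1.7';python3 -m jog '255 0 0 0 0 0 0;255 0 0 0 0 0 0'; python3 sw.py; python3 - <<'E'
from h import *
g=grab('side','s37');f=grab('top','t11');zoom(g,230,230,150,150,5,'a51');zoom(f,330,160,170,150,4,'a52')
E
```

```text
clock: 35.32
eef_pos: [376.4, -194.4, 193.1]
tcp_rot: [3.125, 0.032, 2.409]
contact_force: [0.5, -0.9, -3.8]
opening: 0.202
clock: 35.48
eef_pos: [375.5, -195.1, 193.8]
tcp_rot: [3.124, 0.035, 2.408]
contact_force: [2.2, -1.5, -2.7]
opening: 0.203
t35.48 tcp [ 375.5 -195.1  193.8] rot [3.124 0.035 2.408] F [ 2.2 -1.5 -2.7] op 0.203 q [-0.49  0.06  2.11  0.01  0.94 -1.33]
rad 337.2 ang 137.71 yaw 138.00 [178.97   1.99]
```

View pics/a51.png

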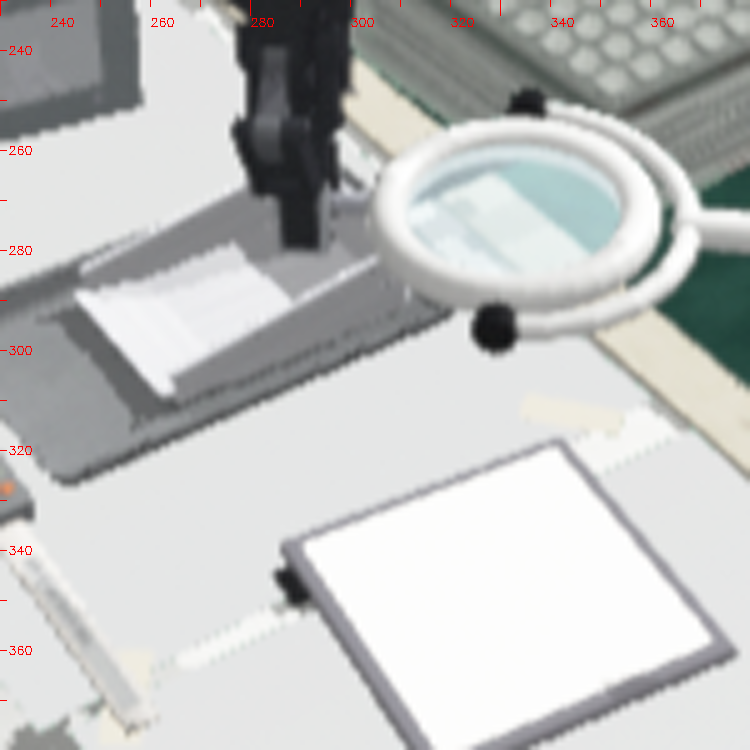

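View pics/a52.png

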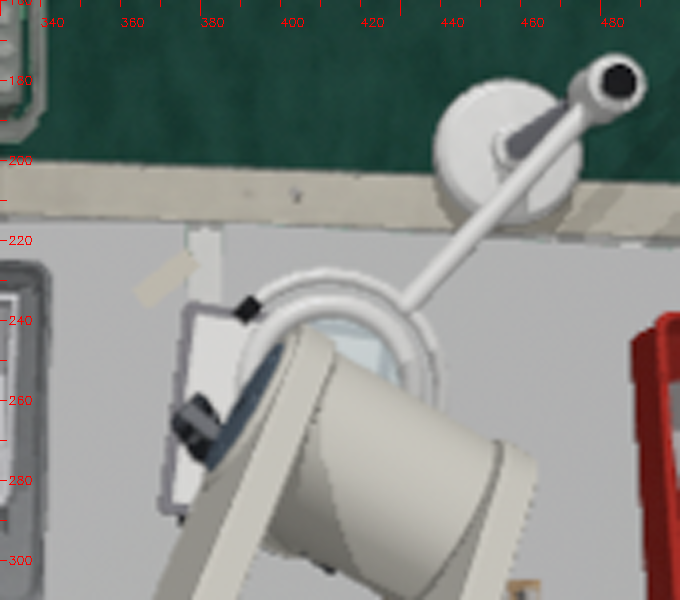

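```bash
python3 - <<'E'
from h import *
p1=tri((333,251),(389.7,237.5));print(p1)
q=plane('side',(328,296),211.5);p1s=plane('side',(333,251),211.5);print(p1s,q,(p1s+q)/2)
for P in((625,-422),):
    v=np.array([428,-260])-P;print(np.linalg.norm(v),np.degrees(np.arctan2(v[1],v[0])))
    c=((p1s+q)/2)[:2]-P;print(np.linalg.norm(c),np.degrees(np.arctan2(c[1],c[0])))
    t=256*np.array([np.cos(np.radians(137.8)),np.sin(np.radians(137.8))])+P;print('lens by robot',t)
E
```

```text
(array([ 478.75872887, -194.53157235,  211.98862432]), np.float64(1.6975203585140926))
[ 477.43532754 -193.55436762  211.5       ] [ 385.42600477 -302.16487445  211.5       ] [ 431.43066616 -247.85962103  211.5       ]
255.05489605181077 140.5683418392672
260.37273012250995 138.0245676313778
lens by robot [ 435.35402335 -250.03952913]
```

```bash
python3 -m jog '255 -0.3 -9 0.3 0 0 -1.5;255 -0.3 -8 0.3 0 0 -1.4;255 0 0 0 0 0 0;255 0 0 0 0 0 0'; python3 sw.py; python3 - <<'E'
from h import *
g=grab('side','s38');zoom(g,260,240,120,80,6,'a53')
E
```

```text
clock: 35.92
eef_pos: [366.4, -205.7, 192.9]
tcp_rot: [3.124, 0.034, 2.461]
contact_force: [1.7, -1.0, -1.5]
opening: 0.203
t35.92 tcp [ 366.4 -205.7  192.9] rot [3.124 0.034 2.461] F [ 1.7 -1.  -1.5] op 0.203 q [-0.52  0.06  2.11  0.01  0.94 -1.42]
rad 337.1 ang 140.09 yaw 141.00 [179.     1.94]
```

View pics/a53.png

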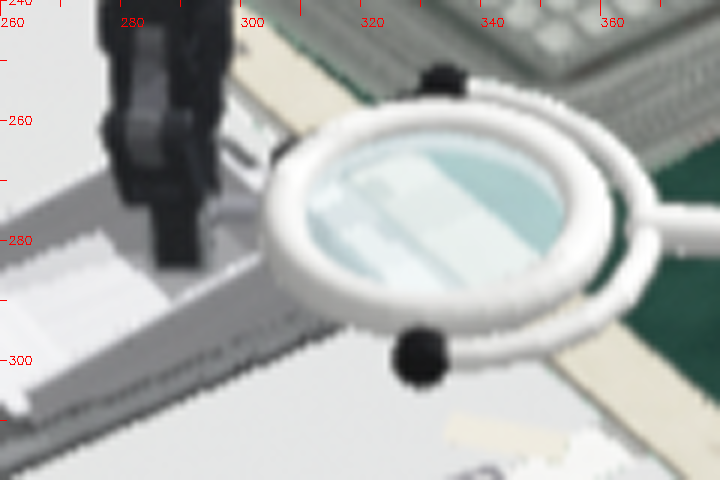

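```bash
python3 -m jog '150 0 0 0 0 0 0;100 0 0 0 0 0 0;60 0 0 0 0 0 0;60 0 0 0 0 0 0'; python3 -m jog '60 0 0 -20 0 0 0;60 0 0 -40 0 0 0;60 0 0 -40 0 0 0;60 0 -30 -20 0 0 0;60 0 -40 0 0 0 0';python3 -m jog '60 0 -40 0 0 0 0;60 0 -40 0 0 0 0;60 0 -40 0 0 0 0;60 0 -40 0 0 0 0;60 0 -40 0 0 0 0'; python3 - <<'E'
from h import *
st();g=grab('side','s39');zoom(g,260,230,120,100,6,'a54');f=grab('top','t12');zoom(f,340,160,160,150,4,'a55')
E
```

```text
clock: 36.3
eef_pos: [367.7, -204.2, 193.1]
tcp_rot: [3.123, 0.034, 2.461]
contact_force: [0.9, -0.4, -0.7]
opening: 0.756
clock: 36.72
eef_pos: [320.2, -254.2, 315.7]
tcp_rot: [3.123, 0.029, 2.468]
contact_force: [0.5, -0.6, -0.2]
opening: 0.762
clock: 37.13
eef_pos: [191.9, -416.4, 317.0]
tcp_rot: [3.124, 0.04, 2.474]
contact_force: [1.5, -1.1, -0.2]
opening: 0.763
t37.13 tcp [ 191.9 -416.4  317. ] rot [3.124 0.04  2.474] F [ 1.5 -1.1 -0.2] op 0.763 q [-1.17 -0.01  1.88  0.04  1.24 -2.08]
```

View pics/a54.png

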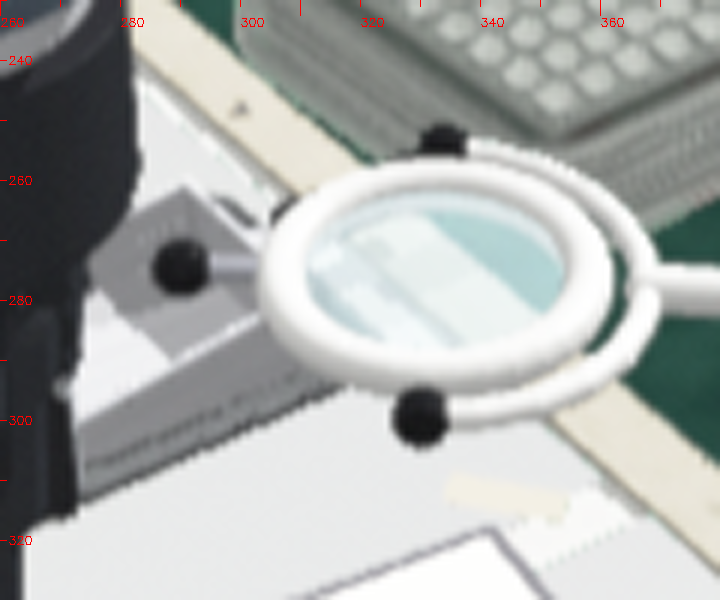

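View pics/a55.png

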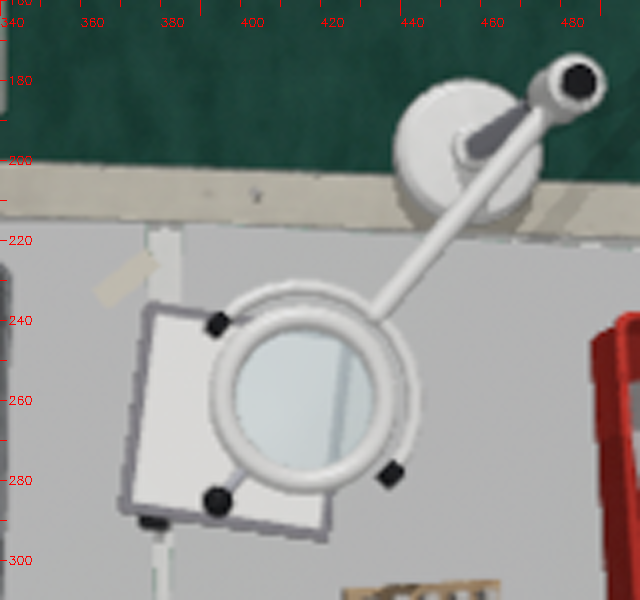

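```bash
cat > lens.py <<'E'
from h import *
def blobs(f,boxes):
    o=[]
    for (u,v,h) in boxes:
        c=f[v-h:v+h+1,u-h:u+h+1].max(2)<70;k,l,s,ce=cv2.connectedComponentsWithStats(c.astype(np.uint8));i=1+np.argmax(s[1:,4]);o.append(ce[i]+[u-h,v-h])
    return np.array(o)
def run(sn,tn,sb,tb):
    g=cv2.imread(f'pics/{sn}.png');f=cv2.imread(f'pics/{tn}.png')
    a=blobs(g,sb);b=blobs(f,tb);print(a.round(1).tolist(),b.round(1).tolist())
    K,g0=tri(a[0],b[0]);P1,g1=tri(a[1],b[1]);P2,g2=tri(a[2],b[2]);L=(P1+P2)/2
    print('knob',K.round(1),g0,'piv',P1.round(1),P2.round(1),g1,g2,'lens',L.round(1),'knob-lens',(K-L).round(1),np.linalg.norm(K-L))
    print('tilt deg (down +)',np.degrees(np.arctan2(L[2]-K[2],np.linalg.norm((K-L)[:2]))))
    r=plane('top',(382,0),0)
run('s39','t12',[(288,275,7),(332,253,6),(328,299,6)],[(391,285,6),(391,241,6),(434,278,6)])
f=cv2.imread('pics/t12.png');g=f[225:290,380:445]
m=((g.min(2)>190)&(g.max(2)-g.min(2)<25)).astype(np.uint8)
E
python3 lens.py
```

```text
[[289.7, 274.2], [333.1, 253.2], [329.5, 299.1]] [[394.1, 285.1], [394.1, 240.5], [437.4, 278.1]]
knob [ 364.1 -206.9  209.5] 1.3325745686669503 piv [ 471.3 -204.7  215.5] [ 383.6 -311.9  212.5] 1.7770281841453863 1.6125238875906795 lens [ 427.5 -258.3  214. ] knob-lens [-63.4  51.4  -4.4] 81.74277242388129
tilt deg (down +) 3.1205221070417184
```

```bash
python3 - <<'E'
from h import *
P=np.array([625,-422.]);L=np.array([427.5,-259,211])
a=np.arctan2(L[1]-P[1],L[0]-P[0]);u=np.array([np.cos(a),np.sin(a),0]);w=np.array([-u[1],u[0],0])
print(np.degrees(a))
for t in(0,2,4):
    k=L+82*(u*np.cos(np.radians(t))+np.array([0,0,-np.sin(np.radians(t))]))
    print(t,'knob side',proj('side',k).round(1),'top',proj('top',k).round(1))
print('P2',proj('side',L+69*w).round(1),proj('top',L+69*w).round(1),'P1',proj('side',L-69*w).round(1),proj('top',L-69*w).round(1))
E
```

```text
140.46658181361764
0 knob side [290.4 273.4] top [393.9 285.5]
2 knob side [290.5 274.6] top [393.7 285.5]
4 knob side [290.6 275.7] top [393.5 285.5]
P2 [330.4 299.6] [437.  278.7] P1 [334.2 255. ] [393.8 241.3]
```

```bash
python3 - <<'E'
from h import *
plan((366,-206,310),(179.5,0.5,140.5))
E
```

```text
total d [ -4.5 276.1  11.1] w [0.4 1.7 1. ] rows 7
turn/row [0.06 0.25 0.14]
 shift [-0.6 39.4  1.6]
 shift [-0.6 39.4  1.5]
 shift [-0.5 39.5  1.5]
 shift [-0.4 39.5  1.5]
 shift [-0.3 39.5  1.4]
 shift [-0.2 39.5  1.4]
 shift [-0.1 39.5  1.3]
```

```bash
python3 -m jog '60 -0.5 39 0 0 0.25 0;60 -0.5 39 0 0 0.25 0;60 -0.5 39 0 0 0.25 0;60 -0.5 39 0 0 0.25 0;60 -0.5 39 0 0 0.25 0'; python3 -m jog '60 0 39 0 0 0.25 0;60 0 35 0 0 0.2 0;60 0 0 0 0 0 0;60 0 0 0 0 0 0'; python3 - <<'E'
from h import *
st();plan((365.5,-206,250),(180,0,140.5));plan((365.5,-206,191),(180,0,140.5))
E
```

```text
clock: 37.65
eef_pos: [312.9, -270.0, 319.1]
tcp_rot: [3.127, 0.016, 2.449]
contact_force: [1.5, -0.9, 0.2]
opening: 0.765
clock: 37.98
eef_pos: [366.0, -202.3, 320.8]
tcp_rot: [3.124, 0.009, 2.456]
contact_force: [0.3, -0.9, -0.7]
opening: 0.766
t37.98 tcp [ 366.  -202.3  320.8] rot [3.124 0.009 2.456] F [ 0.3 -0.9 -0.7] op 0.766 q [-0.52 -0.08  1.94  0.02  1.27 -1.41]
total d [-1.3 -4.4 70.8] w [1.  0.5 0.3] rows 2
turn/row [0.5  0.24 0.13]
 shift [-0.7 -2.2 35.4]
 shift [-0.8 -1.9 35.4]
total d [ -0.8  -5.5 129.8] w [1.  0.5 0.3] rows 4
turn/row [0.25 0.12 0.06]
 shift [-0.2 -1.4 32.4]
 shift [-0.3 -1.2 32.4]
 shift [-0.3 -1.1 32.4]
 shift [-0.4 -0.9 32.5]
```

```bash
python3 -m jog '60 -0.3 -2 32 0.5 0.2 0;60 -0.3 -2 32 0.5 0.2 0;60 0 0 25 0 0 0;60 0 0 0 0 0 0'; python3 - <<'E'
from h import *
st();plan((365.5,-206,191),(180,0,140.5))
E
```

```text
clock: 38.32
eef_pos: [365.9, -206.5, 231.3]
tcp_rot: [-3.141, 0.008, 2.459]
contact_force: [-1.9, 1.1, -0.5]
opening: 0.762
t38.32 tcp [ 365.9 -206.5  231.3] rot [-3.141  0.008  2.459] F [-1.9  1.1 -0.5] op 0.762 q [-0.52  0.02  2.05 -0.    1.06 -1.4 ]
total d [ 0.9  0.2 40.3] w [-0.   0.4  0.4] rows 2
turn/row [-0.    0.22  0.18]
 shift [ 0.5  0.1 20.1]
 shift [ 0.4  0.1 20.1]
```

```bash
python3 -m jog '60 0.5 0 18 0 0.3 0.3;60 0.3 0 18 0 0 0;60 0 0 4 0 0 0;60 0 0 0 0 0 0'; python3 sw.py; python3 -m jog '120 0 0 0 0 0 0;180 0 0 0 0 0 0;255 0 0 0 0 0 0;255 0 0 0 0 0 0;255 0 0 0 0 0 0'; python3 -m jog '255 0 0 0 0 0 0;255 0 0 0 0 0 0'; python3 sw.py
```

```text
clock: 38.65
eef_pos: [364.4, -208.8, 192.7]
tcp_rot: [-3.141, 0.002, 2.449]
contact_force: [-1.0, 0.1, 0.3]
opening: 0.763
t38.65 tcp [ 364.4 -208.8  192.7] rot [-3.141e+00  2.000e-03  2.449e+00] F [-1.   0.1  0.3] op 0.763 q [-0.52  0.07  2.09 -0.    0.97 -1.4 ]
rad 336.7 ang 140.71 yaw 140.30 [-1.7997e+02  1.3000e-01]
clock: 39.07
eef_pos: [365.7, -210.7, 197.6]
tcp_rot: [3.141, 0.007, 2.447]
contact_force: [-2.0, 1.7, -1.0]
opening: 0.197
clock: 39.23
eef_pos: [365.7, -210.7, 198.1]
tcp_rot: [3.141, 0.008, 2.447]
contact_force: [-0.4, -0.2, -1.8]
opening: 0.201
t39.23 tcp [ 365.7 -210.7  198.1] rot [3.141 0.008 2.447] F [-0.4 -0.2 -1.8] op 0.201 q [-0.53  0.07  2.08 -0.    0.98 -1.4 ]
rad 334.5 ang 140.83 yaw 140.20 [179.98   0.45]
```

```bash
python3 -m jog '255 0 0 -1.5 0 0 0;255 0 0 0 0 0 0;255 0 0 0 0 0 0'; python3 sw.py; python3 -m jog '150 0 0 0 0 0 0;100 0 0 0 0 0 0;60 0 0 0 0 0 0;60 0 0 0 0 0 0'; python3 -m jog '60 0 0 -20 0 0 0;60 0 0 -40 0 0 0;60 0 0 -40 0 0 0;60 0 -30 -20 0 0 0;60 0 -40 0 0 0 0';python3 -m jog '60 0 -40 0 0 0 0;60 0 -40 0 0 0 0;60 0 -40 0 0 0 0;60 0 -40 0 0 0 0;60 0 -40 0 0 0 0'; python3 - <<'E'
from h import *
st();g=grab('side','s40');zoom(g,260,230,120,100,6,'a56');f=grab('top','t13')
from lens import run
run('s40','t13',[(288,274,7),(332,253,6),(328,299,6)],[(391,285,6),(391,241,6),(434,278,6)])
E
```

```text
clock: 39.48
eef_pos: [365.7, -210.7, 199.9]
tcp_rot: [3.141, 0.008, 2.447]
contact_force: [-1.2, -0.6, -2.4]
opening: 0.203
t39.48 tcp [ 365.7 -210.7  199.9] rot [3.141 0.008 2.447] F [-1.2 -0.6 -2.4] op 0.203 q [-0.53  0.06  2.08 -0.    0.99 -1.4 ]
rad 334.5 ang 140.82 yaw 140.23 [179.99   0.45]
clock: 39.82
eef_pos: [366.4, -211.0, 200.2]
tcp_rot: [3.141, 0.009, 2.448]
contact_force: [0.2, 0.3, -0.4]
opening: 0.755
clock: 40.23
eef_pos: [321.7, -261.4, 324.0]
tcp_rot: [3.141, 0.005, 2.454]
contact_force: [0.3, 0.3, -0.7]
opening: 0.768
clock: 40.65
eef_pos: [191.0, -422.4, 328.8]
tcp_rot: [-3.141, 0.016, 2.461]
contact_force: [2.2, -0.5, -0.6]
opening: 0.764
t40.65 tcp [ 191.  -422.4  328.8] rot [-3.141  0.016  2.461] F [ 2.2 -0.5 -0.6] op 0.764 q [-1.15 -0.    1.85  0.01  1.28 -2.05]
[[289.7, 274.2], [333.1, 253.2], [329.5, 299.1]] [[394.1, 285.1], [394.1, 240.5], [437.4, 278.1]]
knob [ 364.1 -206.9  209.5] 1.3325745686669503 piv [ 471.3 -204.7  215.5] [ 383.6 -311.9  212.5] 1.7770281841453863 1.6125238875906795 lens [ 427.5 -258.3  214. ] knob-lens [-63.4  51.4  -4.4] 81.74277242388129
tilt deg (down +) 3.1205221070417184
[[289.3, 274.3], [332.5, 254.1], [330.1, 300.1]] [[395.1, 286.1], [394.9, 241.7], [438.3, 278.9]]
knob [ 361.7 -209.1  211.7] 1.2195875814331825 piv [ 468.4 -206.6  215.4] [ 382.3 -314.4  212.3] 1.77094093121214 0.9437837819759247 lens [ 425.4 -260.5  213.9] knob-lens [-63.7  51.4  -2.2] 81.85649691261109
tilt deg (down +) 1.5288889236027294
```

View pics/a56.png

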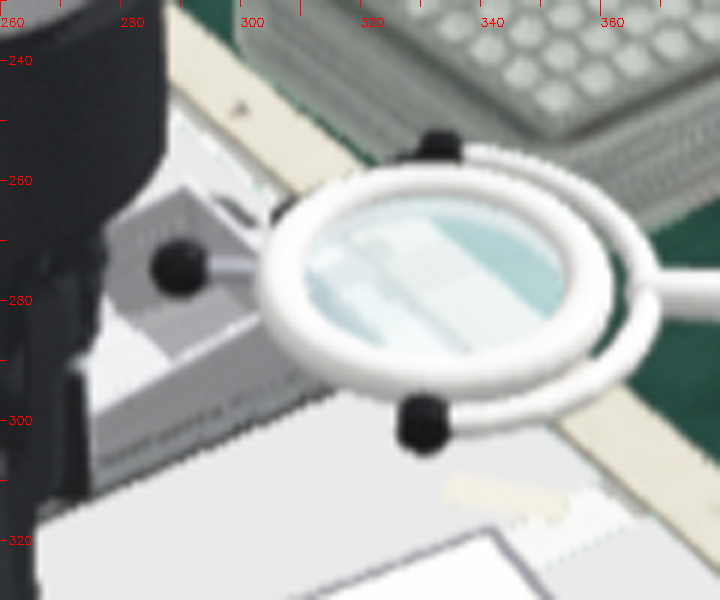

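```bash
python3 - <<'E'
from h import *
f=cv2.imread('pics/s40.png');g=cv2.imread('pics/t13.png');a=cv2.imread('pics/side0.png');b=cv2.imread('pics/top0.png')
cv2.imwrite('pics/fin.png',np.hstack([cv2.resize(f,(400,300)),cv2.resize(g,(400,300))]))
zoom(f,170,160,120,110,6,'a57')
for n,x,y,(u,v,w,h) in(('bottle/jar side',a,f,(275,165,45,55)),('gauge side',a,f,(285,395,62,55)),('gauge top',b,g,(420,300,50,30)),('jar top',b,g,(170,135,65,50))):
    print(n,np.abs(x[v:v+h,u:u+w].astype(int)-y[v:v+h,u:u+w]).mean().round(2))
E
```

```text
bottle/jar side 17.32
gauge side 3.02
gauge top 4.38
jar top 1.09
```

View pics/fin.png

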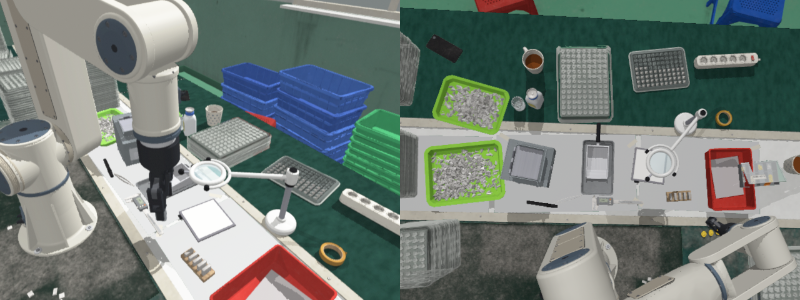

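View pics/a57.png

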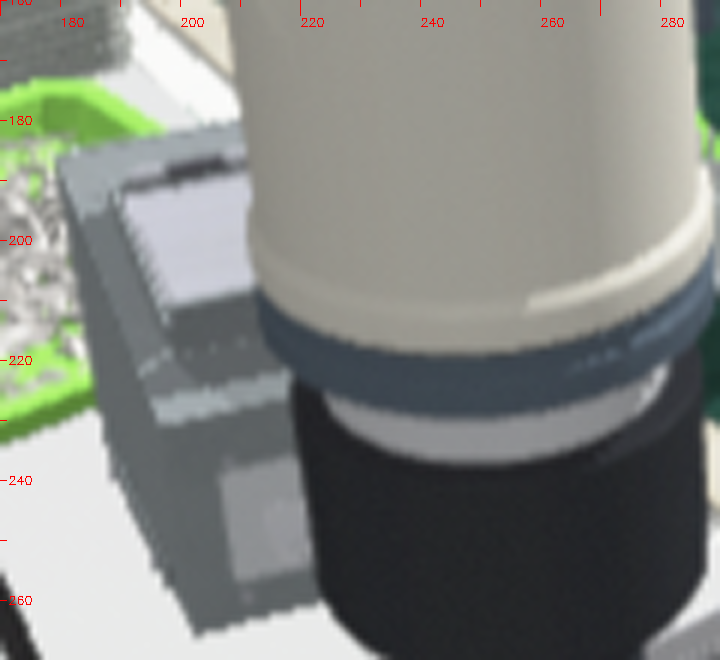

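```bash
python3 -m jog '60 0 0 0 0 0 0;60 0 0 0 0 0 0'; python3 -c "
from rig import ticket
print(ticket.sign_off())"
```

```text
clock: 40.92
eef_pos: [187.8, -425.7, 328.1]
tcp_rot: [-3.14, 0.015, 2.451]
contact_force: [0.1, 0.4, 1.0]
opening: 0.765
the job is handed in; nothing more can be done
None
```

I did the whole job in the order asked and handed it in at 40.9 s of the 210 s. `sign_off()` gave no verdict.

- **Brackets:** This run had three, two on the light plate and one beside it. I placed them in the scoop one by one. I then tipped the scoop to about 60° with its nose holding the flap open, and all three show in the box window.
- **Box and scoop:** The pictures show the flap shut and the empty scoop flat in its tray. In the last side picture the arm hid part of the flap and window. The clear view of both is from just after the scoop was pulled back.
- **Magnifier:** The lens centre measures (425, -260) mm and the plate centre (428, -260) mm. After I released it the first time the lens was about 2–3° off level, so I took the knob again and corrected it. The last reading is about 0.5–1.5° off. The two ends of the lens's tilt axis, which lie at the same height, read 212 and 215 mm (211 given), so the reading is only good to about 1°.
- **Bystanders:** The bottle and jar are unchanged in the last top picture. The gauge set shows no visible shift, with small picture differences I did not trace. The arm hid the bottle and jar in the last side picture, so that check failed there.

No strong contact showed. The force readings I saw stayed below about 5 N, taken only at the end of each move.

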